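# Gauge and tally the bisque bud vases

### The arm

A 7-joint arm with a two-finger parallel gripper is mounted at the origin on the work surface. World frame = base frame: x ahead of the robot, y to its left, z up, the work surface at z = 0. Lengths are in m, angles in rad, forces in N, time in s.
With the tool pointing down it reaches from about 0.425 to 0.8 m from the base axis. Payload 8.3 kg.
Tool frame: the origin (TCP) lies midway between the tips of the shut fingers; the grasp point (between the pads) lies 19 mm behind it; y points along the fingers, x is the direction in which the jaws open and shut, and the axes are right-handed (so a half turn about y gives the same grasp; the last joint's range is limited). The gripper opens to 85 mm and grips with 20 to 120 N. Pads are 22 mm wide; open, the fingers measure 114 mm over their backs; the gripper's body (76 mm by 85 mm) begins 54 mm behind the grasp point. The pads swing forward as they close: fully open they stand 13 mm farther back than shut.
Start: joints at [-1.324, 0.383, 0.016, 1.37, -0.006, 1.388, -0.046], TCP at [0.19, 0.595, 0.231] pointing down, gripper open.
Joint ranges: [-2.95, 2.95], [-0.25, 2.06], [-1.52, 1.56], [0.18, 2.33], [-1.44, 4.58], [0.02, 2.06], [-3.01, 3.01]. Speed limits (rad/s): [2.39, 2.39, 3.01, 3.01, 3.14, 3.14, 3.14].

### API

Orientations are given as a 3x3 rotation matrix whose columns are the frame's x, y, z axes.
In Python, from rig import read_state, grab_frame, finish_job gives the robot as it stands.
- The arm moves only by the tool arm_command, never from a script. Its argument "series" is a list of rows, each an object with "claw": the opening, from -1 (shut) to 1 (fully open); "translation": the shift along the tool's x, y, z in mm, a list of three; "yaw": the turn about the tool's y in degrees. A call has 1 to 20 rows; each row is the pose to reach, as a shift and turn from the pose commanded when the call began, along the tool's axes at that moment; what a row does not reach only later rows make up. A row lasts 1/10 s, in which the tool goes at most 50 mm and 8.59 degrees, less where a joint would pass 70% of its speed; a pose out of reach is approached as far as the arm can. A call with a gripper value outside its range is refused whole. The fingers move at their own pace and stop on an object; "force" is the grip in N (left out, the last holds). Time passes only in rows, so rows that repeat a pose let the fingers close. It gives the time, the measured TCP pose, the force and the opening at its end, in the units of the state.
- read_state(): the state, without advancing time (a new reading comes with each control period).
- grab_frame(name): name is "scene" or "top" or "wrist"; returns a dict with "pixels" (384x512x3 uint8, red, green, blue), "K" (3x3 intrinsics, pixels), "extrinsics" (4x4, takes a point from world to camera coordinates); the wrist camera has in their place "tool_from_camera" (4x4, takes a point from camera to tool coordinates, whose origin is the TCP and whose axes are the tool frame's). Camera axes: x right, y down, z forward; pixel columns grow to the right and rows downward; lengths in m; the calibration is good to about 2 mm. A picture is of the moment at which its call begins: read the wrist's pose just before it. There is no depth.
- finish_job(): hands the job in, once; it reports no verdict.
The state is a dict: "time_s": time; "q": joint angles; "joint_velocities": joint speeds; "joint_torque": joint torques, N m; "tcp_pos": TCP position; "orientation": TCP orientation; "ft_force": force on the tool from outside, world axes, zero at the start; "torque": the same for the moment, N m; "opening": finger opening in m.
Only numpy, scipy, OpenCV 4.12 (cv2) and the standard library are available. Lean on these libraries where they do the work, as an engineer would, in place of code of your own. Each camera call takes 0.05 s, during which the arm holds its last target.

### The job

Gauge each bud vase from the left-hand board in the bench caliper, narrowest first: stand it on the bed, slide the jaw up gently until the sprung tip is pushed partly in and holds the vase against the anvil, then open the jaw and stand the vase upright on the empty board at the right. Only when all the vases are there, press the tally's lever fully down once for each vase, and leave the empty caliper slid shut. Do not disturb the other things on the table.

Things in the scene. Friction and masses are not known exactly. Their poses are not given: they have to be found in the camera images.
- vase1_mid (a point): narrowest bud vase of bare pale bisque clay: straight round body 60 mm in diameter and 75 mm high, thick heavy foot, short shoulder, then a round neck 26 mm in diameter, straight from 87 mm above the foot to the top; 134 mm tall over all, 200 to 400 g, meant to be held by the neck from above. The point is on its axis half-way up (67 mm above the foot), z along the axis. None if this vase is absent (2 or 3 of the four are there)
- vase2_mid (a point): second-narrowest bud vase of bare pale bisque clay: straight round body 68 mm in diameter and 70 mm high, thick heavy foot, short shoulder, then a round neck 26 mm in diameter, straight from 82 mm above the foot to the top; 126 mm tall over all, 200 to 400 g, meant to be held by the neck from above. The point is on its axis half-way up (63 mm above the foot), z along the axis. None if this vase is absent (2 or 3 of the four are there)
- vase3_mid (a point): second-widest bud vase of bare pale bisque clay: straight round body 76 mm in diameter and 64 mm high, thick heavy foot, short shoulder, then a round neck 26 mm in diameter, straight from 76 mm above the foot to the top; 118 mm tall over all, 200 to 400 g, meant to be held by the neck from above. The point is on its axis half-way up (59 mm above the foot), z along the axis. None if this vase is absent (2 or 3 of the four are there)
- vase4_mid (a point): widest bud vase of bare pale bisque clay: straight round body 84 mm in diameter and 58 mm high, thick heavy foot, short shoulder, then a round neck 26 mm in diameter, straight from 70 mm above the foot to the top; 110 mm tall over all, 200 to 400 g, meant to be held by the neck from above. The point is on its axis half-way up (55 mm above the foot), z along the axis. None if this vase is absent (2 or 3 of the four are there)
- start_board: plywood ware board, 280 x 280 x 10 mm, fixed, at the robot's left, on which the vases stand at first; origin at the centre of its underside
- done_board: empty light wood ware board with dark end strips, 340 mm (its x) x 150 mm (its y) x 10 mm, fixed, at the robot's right; origin at the centre of its underside, z up
- gauge: bench caliper: fixed grey base 250 x 100 mm, its flat bed 12 mm high. Origin on the underside; x points away from the robot, along the slide. Base spans x -155 to +95 mm. The vase stands on the bed on the centre line (y = 0) between the steel anvil (face at x = +60 mm) and the sliding jaw's tip on the robot's side
- gauge_anvil: fixed steel anvil plate of the caliper, 70 mm wide, 68 mm high above the bed; origin at the foot of its measuring face, which looks to the gauge's -x
- gauge_jaw (a joint): sliding jaw, in m: the gap between anvil face and (not pushed-in) tip face. 0 = shut, tip at the anvil; grows to 0.105 fully open as the jaw moves towards the robot (gauge -x). Stays where it is left (about 3 N friction)
- jaw_handle (a point): the jaw's upright black round handle, 22 mm in diameter, 60 mm tall (its top at 119 mm above the table), for pinching from above; the point is on its axis 95 mm above the table. In the gauge frame it lies at x = -18 mm minus the jaw's opening, y = 0. The dark steel jaw block below it is 45 x 60 mm and reaches 59 mm above the table
- gauge_tip: the jaw's sprung round steel measuring tip, 36 mm in diameter, 45 mm above the table; origin at the centre of its face, which looks to the gauge's +x. The face lies 78 mm ahead of the handle axis and can be pushed back into the jaw by up to 14 mm: 2 N to start, 7.6 N at the end, a hard stop after that. Pushing it in by 8 to 10 mm holds any of the vases firmly against the anvil, sliding it there if need be
- tally: green tally counter, fixed: housing 126 x 100 x 50 mm with a round glazed dial (98 mm across, to 73 mm above the table) on top; origin at the centre of its underside, x away from the robot. Its lever sticks out on the robot's side (-x)
- tally_lever (a joint): the tally's sprung lever (rad): 0 = up, at rest; 0.45 = fully down against its stop. Springs back up when let go
- lever_pad (a point): centre of the top of the round black pad (34 mm across) near the lever's end, about 80 mm above the table when up; it moves about 28 mm down in a full press, which takes 3 N to start and about 6 N at the stop
- tally_dial (a joint): the tally's pointer (rad), 0 at the start (the broad mark); each full press followed by a full return of the lever steps it clockwise by one of ten marks, +0.628. It cannot be turned back
- brush_pot: bystander: clay pot with brushes, 76 mm across, about 220 mm tall; origin under its foot
- slip_jar: bystander: glass jar, 64 mm across, 85 mm tall; origin under its foot
- oxide_jar: bystander: small amber jar, 48 mm across, 60 mm tall; origin under its foot
- pinch_bowl: bystander: grey clay bowl, 112 mm across, 52 mm tall; origin under its foot
- rib_tool: bystander: flat dark wooden rib, 100 x 35 x 8 mm; origin under its centre
- jar_lid: bystander: white lid, 60 mm across, 12 mm tall; origin under its centre
Mind the look-alikes: they are no part of the job. Leave any purple or turquoise look-alike of the part that bears vase2_mid alone.

How it is judged:
On the way, in this order (a step that is already met when the one before it is completed fails the run):
1. the narrowest vase (vase 1, if present) is held between tip and anvil of the caliper (contact force between gauge_tip and vase1 above 2.3 N and contact force between gauge_anvil and vase1 above 1 N), for 0.3 s.
2. the second-narrowest vase (vase 2, if present) is held between tip and anvil of the caliper (contact force between gauge_tip and vase2 above 2.3 N and contact force between gauge_anvil and vase2 above 1 N), for 0.3 s.
3. the second-widest vase (vase 3, if present) is held between tip and anvil of the caliper (contact force between gauge_tip and vase3 above 2.3 N and contact force between gauge_anvil and vase3 above 1 N), for 0.3 s.
4. the widest vase (vase 4, if present) is held between tip and anvil of the caliper (contact force between gauge_tip and vase4 above 2.3 N and contact force between gauge_anvil and vase4 above 1 N), for 0.3 s.
5. all vases stand upright on the right-hand board, before the first press of the tally (x of vase1_mid in the frame of done_board between -0.16 and 0.16 m and y of vase1_mid in the frame of done_board between -0.065 and 0.065 m and z of vase1_mid in the frame of done_board between 0.071 and 0.083 m and angle between each of vase1_mid, vase2_mid, vase3_mid, vase4_mid's own z axis and vertical below 0.1 rad and x of vase2_mid in the frame of done_board between -0.16 and 0.16 m and y of vase2_mid in the frame of done_board between -0.065 and 0.065 m and z of vase2_mid in the frame of done_board between 0.067 and 0.079 m and x of vase3_mid in the frame of done_board between -0.16 and 0.16 m and y of vase3_mid in the frame of done_board between -0.065 and 0.065 m and z of vase3_mid in the frame of done_board between 0.063 and 0.075 m and x of vase4_mid in the frame of done_board between -0.16 and 0.16 m and y of vase4_mid in the frame of done_board between -0.065 and 0.065 m and z of vase4_mid in the frame of done_board between 0.059 and 0.071 m and value of joint tally_dial below 0.2 rad), for 0.2 s.
At the end, for the whole second after the job is handed in: every present vase stands upright (within 0.1 rad) on the right-hand board, its axis at least 10 mm in from the board's edges, at rest; the tally's pointer stands at as many marks as there are vases (within 0.3 of a mark) and its lever is up; the caliper jaw is shut to within 10 mm (x of vase1_mid in the frame of done_board between -0.16 and 0.16 m and y of vase1_mid in the frame of done_board between -0.065 and 0.065 m and z of vase1_mid in the frame of done_board between 0.071 and 0.083 m and angle between each of vase1_mid, vase2_mid, vase3_mid, vase4_mid's own z axis and vertical below 0.1 rad and x of vase2_mid in the frame of done_board between -0.16 and 0.16 m and y of vase2_mid in the frame of done_board between -0.065 and 0.065 m and z of vase2_mid in the frame of done_board between 0.067 and 0.079 m and x of vase3_mid in the frame of done_board between -0.16 and 0.16 m and y of vase3_mid in the frame of done_board between -0.065 and 0.065 m and z of vase3_mid in the frame of done_board between 0.063 and 0.075 m and x of vase4_mid in the frame of done_board between -0.16 and 0.16 m and y of vase4_mid in the frame of done_board between -0.065 and 0.065 m and z of vase4_mid in the frame of done_board between 0.059 and 0.071 m and linear speed of each of vase1, vase2, vase3, vase4 below 0.02 m/s and value of joint gauge_jaw below 0.01 m and value of joint tally_lever below 0.08 rad and (((value of joint gauge_jaw below -1 m or height (world z) of vase1_mid above -9 m) and (value of joint gauge_jaw below -1 m or height (world z) of vase2_mid above -9 m) and (value of joint gauge_jaw above -1 m and height (world z) of vase3_mid below -9 m) and (value of joint gauge_jaw above -1 m and height (world z) of vase4_mid below -9 m) and value of joint tally_dial between 1.06814 and 1.44514 rad) or ((value of joint gauge_jaw below -1 m or height (world z) of vase1_mid above -9 m) and (value of joint gauge_jaw above -1 m and height (world z) of vase2_mid below -9 m) and (value of joint gauge_jaw below -1 m or height (world z) of vase3_mid above -9 m) and (value of joint gauge_jaw above -1 m and height (world z) of vase4_mid below -9 m) and value of joint tally_dial between 1.06814 and 1.44514 rad) or ((value of joint gauge_jaw below -1 m or height (world z) of vase1_mid above -9 m) and (value of joint gauge_jaw above -1 m and height (world z) of vase2_mid below -9 m) and (value of joint gauge_jaw above -1 m and height (world z) of vase3_mid below -9 m) and (value of joint gauge_jaw below -1 m or height (world z) of vase4_mid above -9 m) and value of joint tally_dial between 1.06814 and 1.44514 rad) or ((value of joint gauge_jaw above -1 m and height (world z) of vase1_mid below -9 m) and (value of joint gauge_jaw below -1 m or height (world z) of vase2_mid above -9 m) and (value of joint gauge_jaw below -1 m or height (world z) of vase3_mid above -9 m) and (value of joint gauge_jaw above -1 m and height (world z) of vase4_mid below -9 m) and value of joint tally_dial between 1.06814 and 1.44514 rad) or ((value of joint gauge_jaw above -1 m and height (world z) of vase1_mid below -9 m) and (value of joint gauge_jaw below -1 m or height (world z) of vase2_mid above -9 m) and (value of joint gauge_jaw above -1 m and height (world z) of vase3_mid below -9 m) and (value of joint gauge_jaw below -1 m or height (world z) of vase4_mid above -9 m) and value of joint tally_dial between 1.06814 and 1.44514 rad) or ((value of joint gauge_jaw above -1 m and height (world z) of vase1_mid below -9 m) and (value of joint gauge_jaw above -1 m and height (world z) of vase2_mid below -9 m) and (value of joint gauge_jaw below -1 m or height (world z) of vase3_mid above -9 m) and (value of joint gauge_jaw below -1 m or height (world z) of vase4_mid above -9 m) and value of joint tally_dial between 1.06814 and 1.44514 rad) or ((value of joint gauge_jaw below -1 m or height (world z) of vase1_mid above -9 m) and (value of joint gauge_jaw below -1 m or height (world z) of vase2_mid above -9 m) and (value of joint gauge_jaw below -1 m or height (world z) of vase3_mid above -9 m) and (value of joint gauge_jaw above -1 m and height (world z) of vase4_mid below -9 m) and value of joint tally_dial between 1.69646 and 2.07346 rad) or ((value of joint gauge_jaw below -1 m or height (world z) of vase1_mid above -9 m) and (value of joint gauge_jaw below -1 m or height (world z) of vase2_mid above -9 m) and (value of joint gauge_jaw above -1 m and height (world z) of vase3_mid below -9 m) and (value of joint gauge_jaw below -1 m or height (world z) of vase4_mid above -9 m) and value of joint tally_dial between 1.69646 and 2.07346 rad) or ((value of joint gauge_jaw below -1 m or height (world z) of vase1_mid above -9 m) and (value of joint gauge_jaw above -1 m and height (world z) of vase2_mid below -9 m) and (value of joint gauge_jaw below -1 m or height (world z) of vase3_mid above -9 m) and (value of joint gauge_jaw below -1 m or height (world z) of vase4_mid above -9 m) and value of joint tally_dial between 1.69646 and 2.07346 rad) or ((value of joint gauge_jaw above -1 m and height (world z) of vase1_mid below -9 m) and (value of joint gauge_jaw below -1 m or height (world z) of vase2_mid above -9 m) and (value of joint gauge_jaw below -1 m or height (world z) of vase3_mid above -9 m) and (value of joint gauge_jaw below -1 m or height (world z) of vase4_mid above -9 m) and value of joint tally_dial between 1.69646 and 2.07346 rad))); the robot touches nothing.
It fails at once if a vase is squeezed by the caliper's tip with more than 20 N (contact force between gauge_tip and vase1 above 20 N or contact force between gauge_tip and vase2 above 20 N or contact force between gauge_tip and vase3 above 20 N or contact force between gauge_tip and vase4 above 20 N).
It fails at once if a bystander is pushed more than 50 mm from its place (distance of any of brush_pot, slip_jar, oxide_jar, pinch_bowl, rib_tool, jar_lid from where it was at the start of the episode above 0.05 m).
Of vase1, vase2, vase3, vase4 only 2 to 3 are there at a start; the rules pass over those that are not, and their reading is None.
At some moment in a run one of vase1, vase2, vase3, vase4 may be knocked a few centimetres aside while the robot is not near it.
It also fails if it takes over 210 s, if anything falls off the work surface, if the arm or the gripper's body presses on something with over 40 N, if the wrist force passes 120 N, or if a joint passes its speed limit or range.

## Working session

There is one attempt and no reset: what is moved stays moved. The work goes in short steps, Python scripts to look and compute and a tool call to move; the robot and the scene stay as the last step left them, time stands still between calls to the robot, and variables do not carry over. Pictures are saved under pics/ and viewed, and the job is handed in when it is done.

Besides the shell and the picture viewer there is one more tool, called after "Request:" as name(argument=value, ...) on one line, values as JSON. arm_command: Moves the arm, as the interface text tells. Its arguments: {"type":"object","properties":{"series":{"type":"array","items":{"type":"object","properties":{"claw":{"type":"number"},"translation":{"type":"array","items":{"type":"number"}},"yaw":{"type":"number"}}}},"force":{"type":"number"}},"required":["series"]}

```bash
mkdir -p pics; ls; python3 - <<'E'
from rig import read_state, grab_frame
import cv2, numpy as np
s=read_state()
for k in s: print(k,np.round(s[k],3).tolist())
for n in ["scene","top","wrist"]:
    f=grab_frame(n); cv2.imwrite(f"pics/{n}0.png",cv2.resize(f["pixels"][:,:,::-1],(800,600),interpolation=cv2.INTER_CUBIC))
    print(n,np.round(f["K"],1).tolist(),np.round(f.get("extrinsics",f.get("tool_from_camera")),4).tolist())
E
```

```text
pics
time_s 0.0
q [-1.324, 0.384, 0.016, 1.371, -0.006, 1.388, -0.047]
joint_velocities [-0.0, -0.001, -0.0, -0.001, -0.0, -0.001, -0.001]
joint_torque [-0.0, -62.761, 0.844, -37.184, 0.017, 0.014, 0.0]
tcp_pos [0.19, 0.595, 0.23]
orientation [[0.305, -0.001, -0.952], [0.952, -0.002, 0.305], [-0.002, -1.0, -0.0]]
ft_force [-0.104, -0.076, -0.275]
torque [0.042, -0.005, -0.04]
opening 0.085
scene [[416.5, 0.0, 249.5], [0.0, 416.5, 195.5], [0.0, 0.0, 1.0]] [[0.1519, 0.9882, -0.0208, -0.1664], [0.669, -0.1183, -0.7338, -0.3339], [-0.7276, 0.0976, -0.6791, 1.8315], [0.0, 0.0, 0.0, 1.0]]
top [[355.6, 0.0, 256.4], [0.0, 355.6, 189.5], [0.0, 0.0, 1.0]] [[-0.0178, -0.9998, -0.012, 0.0952], [-0.9897, 0.0193, -0.142, 0.5971], [0.1422, 0.0093, -0.9898, 0.9531], [0.0, 0.0, 0.0, 1.0]]
wrist [[332.0, 0.0, 253.5], [0.0, 332.0, 181.4], [0.0, 0.0, 1.0]] [[1.0, 0.0007, 0.0002, -0.0009], [0.0, -0.2666, 0.9638, -0.1421], [0.0008, -0.9638, -0.2666, 0.0668], [0.0, 0.0, 0.0, 1.0]]
```

View pics/scene0.png

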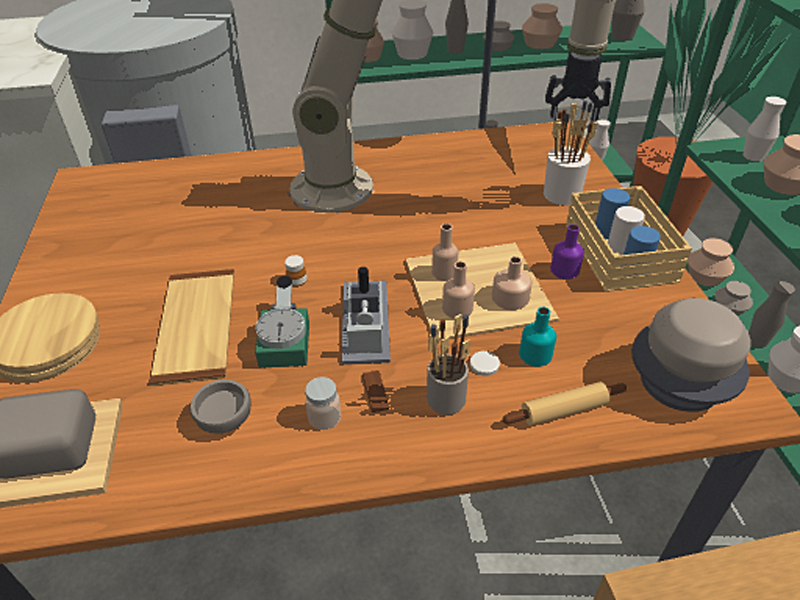

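View pics/top0.png

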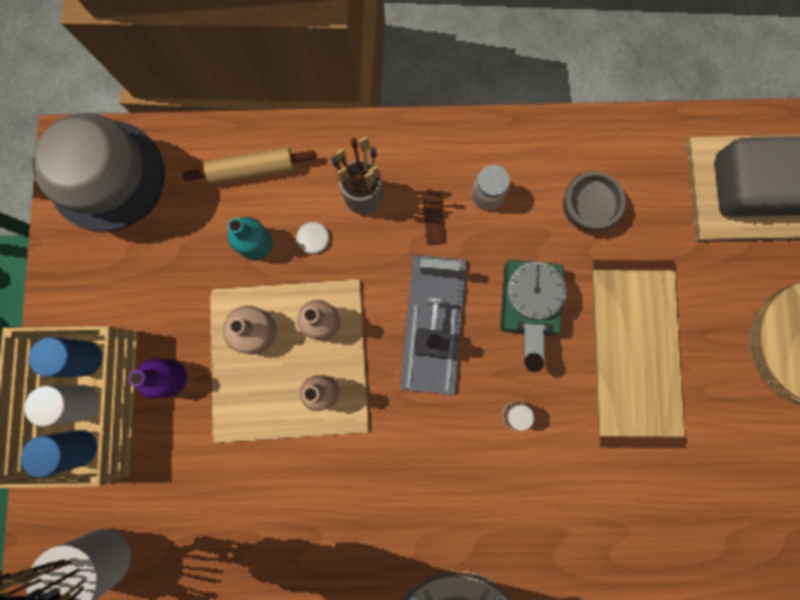

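View pics/wrist0.png

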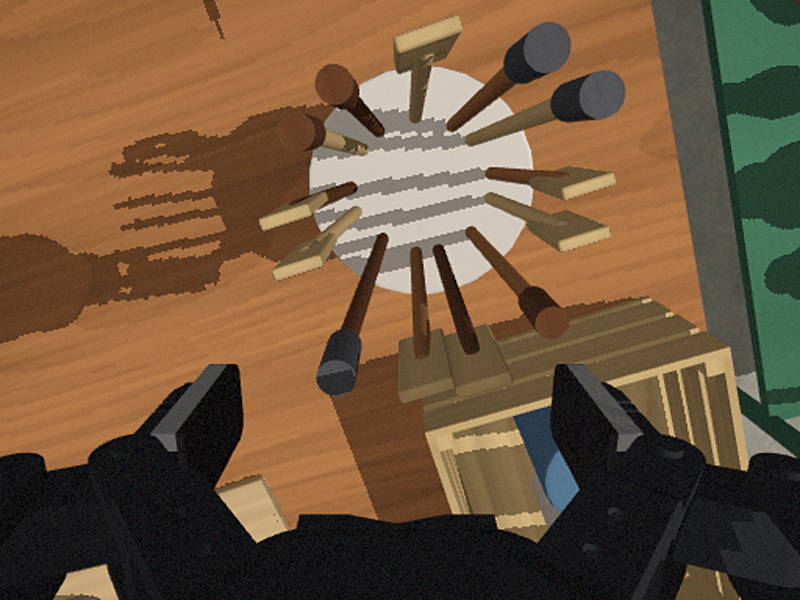

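The start board holds three pale vases. In the top view their necks are at (236,327), which looks the widest, then (317,315) and (317,388). The purple vase at (160,378) and the turquoise one at (248,235) are look-alikes. Next I'll take zoomed crops for measuring.

```bash
cat > h.py <<'E'
from rig import read_state, grab_frame
import cv2, numpy as np
def save(n,name,box=None,s=4):
    f=grab_frame(n); p=f["pixels"][:,:,::-1]
    np.savez(f"pics/{name}.npz",p=f["pixels"])
    crop(p,name,box,s); return f
def crop(p,name,box,s):
    if box: p=p[box[1]:box[3],box[0]:box[2]]
    cv2.imwrite(f"pics/{name}.png",cv2.resize(np.ascontiguousarray(p),None,fx=s,fy=s,interpolation=cv2.INTER_CUBIC))
K={"scene":np.array([[416.5,0,249.5],[0,416.5,195.5],[0,0,1]]),"top":np.array([[355.6,0,256.4],[0,355.6,189.5],[0,0,1]])}
E
python3 - <<'E'
from h import *
d={}
for n in ["scene","top"]:
    f=grab_frame(n); d[n]=f
    np.savez(f"{n}_cal.npz",K=f["K"],E=f["extrinsics"],p=f["pixels"])
crop(d["scene"]["pixels"][:,:,::-1],"s_v",(255,135,375,225),6)
crop(d["top"]["pixels"][:,:,::-1],"t_v",(130,175,245,285),5)
crop(d["top"]["pixels"][:,:,::-1],"t_g",(250,160,370,260),6)
crop(d["scene"]["pixels"][:,:,::-1],"s_g",(155,160,255,245),6)
E
```

```text
(no output)
```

View pics/s_v.png

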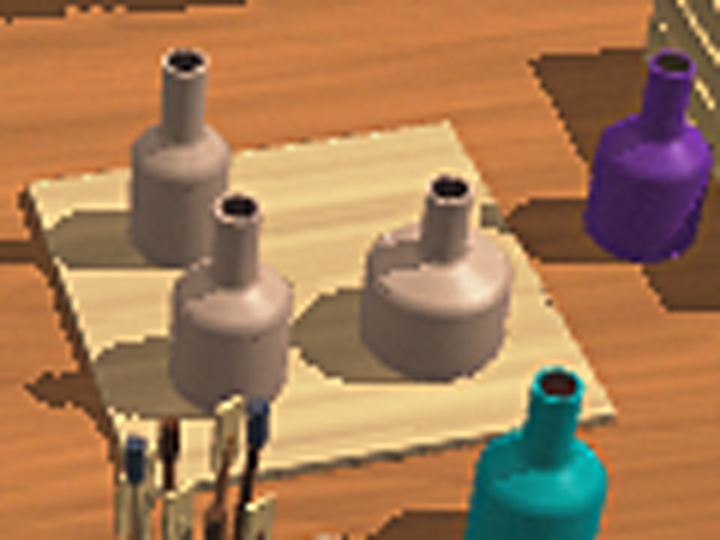

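View pics/t_v.png

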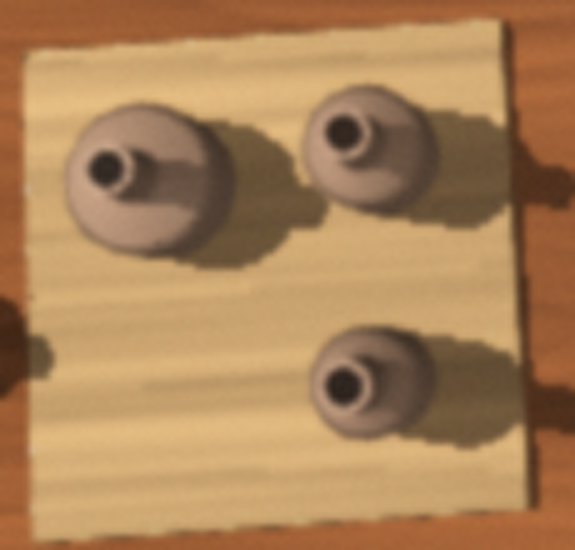

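View pics/t_g.png

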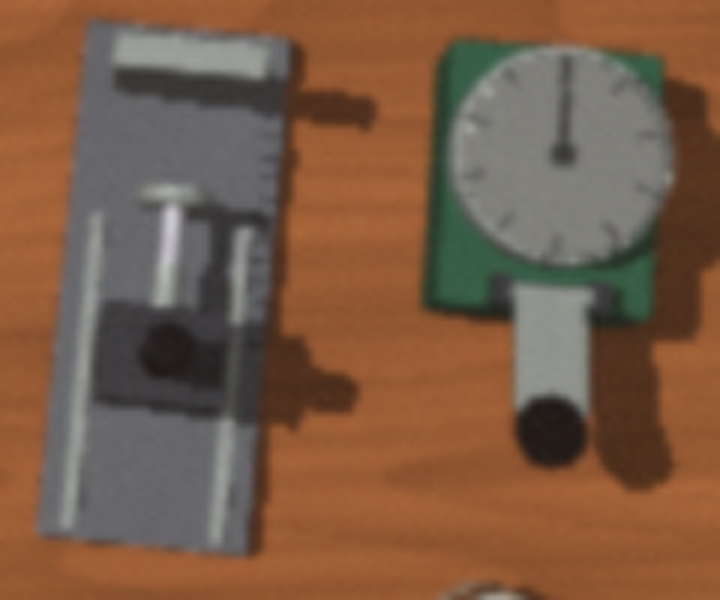

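View pics/s_g.png

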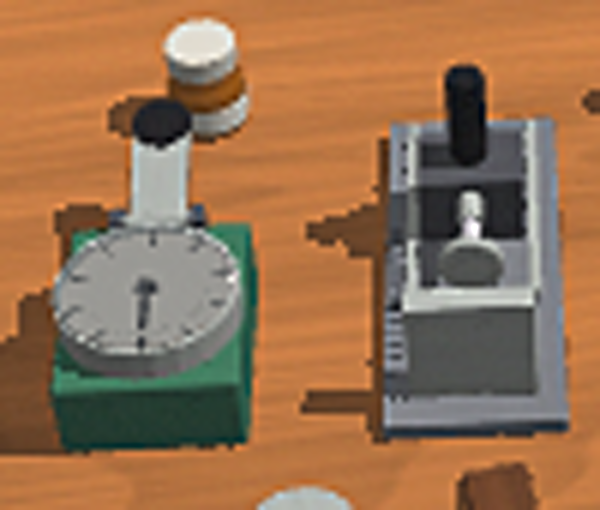

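```bash
cat >> h.py <<'E'
C={n:dict(np.load(f"{n}_cal.npz")) for n in ["scene","top"]}
P={n:C[n]["K"]@C[n]["E"][:3] for n in C}
def tri(t,s):
    X=cv2.triangulatePoints(P["top"],P["scene"],np.array(t,float).reshape(2,1),np.array(s,float).reshape(2,1))[:,0]
    X=X[:3]/X[3]
    r=[np.linalg.norm(proj(n,X)-np.array(q)) for n,q in (("top",t),("scene",s))]
    return X,r
def proj(n,X):
    q=P[n]@np.append(X,1); return q[:2]/q[2]
def onz(n,uv,z):
    E=C[n]["E"];R=E[:3,:3];t=E[:3,3];c=-R.T@t
    d=R.T@np.linalg.inv(C[n]["K"])@np.array([uv[0],uv[1],1.]); return c+d*(z-c[2])/d[2]
E
python3 - <<'E'
from h import *
np.set_printoptions(precision=4,suppress=True)
for nm,t,s in [("a",(151.4,208.8),(329.8,166.3)),("b",(198.8,201.4),(294.7,169.7)),("c",(199,252.2),(286,145.3)),("handle",(278,218),(232.5,172.3)),("pad",(341.8,231.7),(182.2,180))]:
    print(nm,*tri(t,s))
cs=[onz("top",(x/6+250,y/6+160),0.012) for x,y in [(90,22),(295,38),(255,552),(40,536)]]
print("gauge",np.array(cs)[:,:2].tolist(),[np.linalg.norm(cs[i]-cs[(i+1)%4]) for i in range(4)])
m=(cs[0]+cs[1])/2-(cs[2]+cs[3])/2; print(m,np.degrees(np.arctan2(m[1],m[0])))
cs=[onz("top",(x/1.5625,y/1.5625),0.01) for x,y in [(593,262),(675,262),(685,439),(601,437)]]
print("done",np.array(cs)[:,:2],[np.linalg.norm(cs[i]-cs[(i+1)%4]) for i in range(4)],np.mean(cs,0))
for nm,(u,v) in dict(anv=(190,45),).items(): print(onz("top",(u/6+250,v/6+160),0.08))
E
```

```text
a [0.5435 0.3575 0.1157] [np.float64(0.6607119496142199), np.float64(0.37893557951592716)]
b [0.5587 0.2326 0.1314] [np.float64(0.8718152055462766), np.float64(0.4978276812013972)]
c [0.4316 0.2309 0.1385] [np.float64(1.1599225541176243), np.float64(0.6039609635113681)]
handle [0.5139 0.0322 0.1135] [np.float64(1.1366460623795882), np.float64(0.6418083794789318)]
pad [ 0.4767 -0.1381  0.0745] [np.float64(1.1530734554780508), np.float64(0.6664094277380308)]
gauge [[0.678895904632282, 0.05805475604503196], [0.6689373025821889, -0.04127431348008245], [0.4234463937015541, -0.013967174100488866], [0.4326173420234624, 0.08679443701060903]] [np.float64(0.09982703946084513), np.float64(0.24700499226561526), np.float64(0.10117810319840573), np.float64(0.247949792624776)]
[ 0.2459 -0.028   0.    ] -6.501928410637601
done [[ 0.6606 -0.2748]
 [ 0.6575 -0.4265]
 [ 0.3371 -0.4162]
 [ 0.3431 -0.2678]] [np.float64(0.15178797812650588), np.float64(0.3205750023650559), np.float64(0.14850603614724459), np.float64(0.3176432816737284)] [ 0.4996 -0.3463  0.01  ]
[0.6525 0.0141 0.08  ]
```

Allowing for a common bias of about −5 mm (handle 113.5 vs 119, pad 74.5 vs 80), the necks stand at about 121, 136 and 144 mm. That makes them vase 4 (a), vase 2 (b) and vase 1 (c). I'll confirm this with the wrist camera.

```bash
cat >> h.py <<'E'
def plan(x,y,z,yawdeg=None):
    "print translation/yaw rows for TCP target world; yawdeg=world angle of tool x"
    s=read_state();R=np.array(s["orientation"]);p=np.array(s["tcp_pos"])
    t=R.T@(np.array([x,y,z])-p)*1000
    cur=np.degrees(np.arctan2(R[1,0],R[0,0]))
    dy=0 if yawdeg is None else -((yawdeg-cur+180)%360-180)
    print("t=%.1f tcp"%s["time_s"],np.round(p,4),"tooly",np.round(R[:,1],3),"cur yaw %.1f"%cur,"op %.4f"%s["opening"],"F",np.round(s["ft_force"],1))
    print("  -> trans",np.round(t,1).tolist(),"yaw %.1f"%dy,"rows>=",int(max(np.linalg.norm(t)/50,abs(dy)/8.59))+1)
E
python3 - <<'E'
from h import *
plan(0.19,0.595,0.33)
plan(0.50,0.28,0.33,20)
for u,v in [(360,190),(312,238),(520,417),(433,215)]: print(onz("top",(u/1.5625,v/1.5625),0.02))
E
```

```text
t=0.2 tcp [0.1904 0.595  0.2308] tooly [-0.    -0.001 -1.   ] cur yaw 72.3 op 0.0855 F [-0.   1.4  0.4]
  -> trans [-0.3, -99.2, 0.4] yaw 0.0 rows>= 2
t=0.2 tcp [0.1904 0.595  0.2308] tooly [-0.    -0.001 -1.   ] cur yaw 72.3 op 0.0855 F [-0.   1.4  0.4]
  -> trans [-205.8, -99.0, -390.9] yaw 52.3 rows>= 10
[0.8059374  0.15756408 0.02      ]
[0.71481759 0.24792773 0.02      ]
[ 0.38111318 -0.1236039   0.02      ]
[0.75429636 0.02107735 0.02      ]
```

Request:
arm_command(series=[{"translation": [0, -50, 0], "yaw": 0, "claw": 1}, {"translation": [0, -100, 0], "yaw": 0, "claw": 1}, {"translation": [-40, -100, -80], "yaw": 8, "claw": 1}, {"translation": [-70, -100, -130], "yaw": 16, "claw": 1}, {"translation": [-100, -100, -180], "yaw": 24, "claw": 1}, {"translation": [-125, -100, -230], "yaw": 32, "claw": 1}, {"translation": [-150, -100, -280], "yaw": 40, "claw": 1}, {"translation": [-180, -100, -330], "yaw": 48, "claw": 1}, {"translation": [-206, -100, -391], "yaw": 52.3, "claw": 1}, {"translation": [-206, -100, -391], "yaw": 52.3, "claw": 1}, {"translation": [-206, -100, -391], "yaw": 52.3, "claw": 1}, {"translation": [-206, -100, -391], "yaw": 52.3, "claw": 1}, {"translation": [-206, -100, -391], "yaw": 52.3, "claw": 1}, {"translation": [-206, -100, -391], "yaw": 52.3, "claw": 1}, {"translation": [-206, -100, -391], "yaw": 52.3, "claw": 1}, {"translation": [-206, -100, -391], "yaw": 52.3, "claw": 1}])

```text
time_s: 1.85
tcp_pos: [0.4993, 0.2811, 0.3313]
orientation: [[0.939, -0.0, -0.344], [0.344, 0.0, 0.939], [-0.0, -1.0, 0.0]]
ft_force: [0.2, 0.1, 0.1]
opening: 0.0853
```

```bash
python3 - <<'E'
from h import *
plan(0.50,0.28,0.33,20)
f=save("wrist","w1",None,1.5)
E
```

```text
t=1.9 tcp [0.4993 0.2811 0.3313] tooly [-0.  0. -1.] cur yaw 20.1 op 0.0853 F [0.2 0.1 0.1]
  -> trans [0.3, 1.3, -1.3] yaw 0.1 rows>= 1
```

View pics/w1.png

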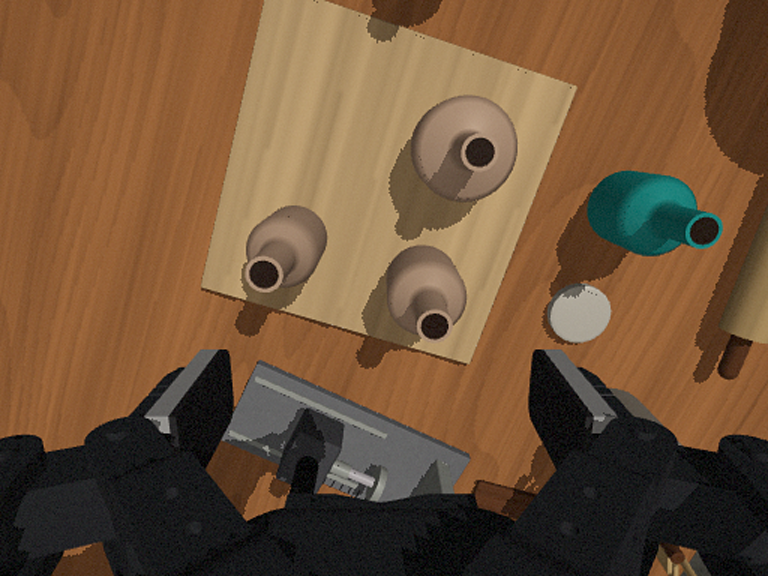

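The wrist view shows the three pale necks at (264,273), (434,325) and (480,152), with the turquoise look-alike at (704,230). I'll combine these with the other two views.

```bash
cat >> h.py <<'E'
WK=np.array([[332.0,0,253.5],[0,332.0,181.4],[0,0,1]])
def wcal():
    f=grab_frame("wrist"); return f
TC=np.array([[1.0,0.0007,0.0002,-0.0009],[0,-0.2666,0.9638,-0.1421],[0.0008,-0.9638,-0.2666,0.0668],[0,0,0,1]])
def wP(pos,R):
    T=np.eye(4);T[:3,:3]=R;T[:3,3]=pos
    return WK@np.linalg.inv(T@TC)[:3]
def ray_onz(M,uv,z):
    # M 3x4; solve for point at height z
    A=M[:,:3];b=M[:,3]
    u=np.array([uv[0],uv[1],1.]); c=-np.linalg.solve(A,b); d=np.linalg.solve(A,u)
    return c+d*(z-c[2])/d[2]
def mtri(obs):
    from scipy.optimize import least_squares
    def r(X):
        o=[]
        for M,uv in obs:
            q=M@np.append(X,1); o+=list(q[:2]/q[2]-uv)
        return np.array(o)
    s=least_squares(r,[0.5,0.2,0.1]); return s.x,np.round(s.fun,1)
E
python3 - <<'E'
from h import *
np.set_printoptions(precision=4,suppress=True)
s=read_state();W=wP(s["tcp_pos"],np.array(s["orientation"]))
np.save("W1.npy",W)
for nm,t,sc,w,zz in [("a",(151.4,208.8),(329.8,166.3),(480,152),.12),("b",(198.8,201.4),(294.7,169.7),(434,325),.136),("c",(199,252.2),(286,145.3),(264,273),.144)]:
    w=np.array(w)/1.5
    print(nm,mtri([(P["top"],t),(P["scene"],sc),(W,w)]),mtri([(W,w),(P["scene"],sc)])[0],mtri([(W,w),(P["top"],t)])[0])
    print("  onz wrist",ray_onz(W,w,zz),"top",onz("top",t,zz),"scene",onz("scene",sc,zz))
E
```

```text
a (array([0.5447, 0.3562, 0.1171]), array([-0.3, -0.6, -0.6,  0. , -0.2, -0.1])) [0.5449 0.3563 0.1174] [0.5447 0.356  0.1169]
  onz wrist [0.5443 0.356  0.12  ] top [0.5428 0.3545 0.12  ] scene [0.5483 0.3568 0.12  ]
b (array([0.5587, 0.2309, 0.1327]), array([-0.3, -0.2, -1. , -0.2,  0.1, -0.2])) [0.5587 0.2312 0.1332] [0.5588 0.2305 0.1321]
  onz wrist [0.5579 0.2318 0.136 ] top [0.5578 0.2296 0.136 ] scene [0.564  0.2328 0.136 ]
c (array([0.4318, 0.2287, 0.1403]), array([-0.4, -0.2, -1.2, -0.2,  0.1, -0.2])) [0.4321 0.2293 0.1417] [0.4315 0.2279 0.1387]
  onz wrist [0.4322 0.2297 0.144 ] top [0.4313 0.2271 0.144 ] scene [0.4387 0.2312 0.144 ]
```

Measured heights are 117, 133 and 140 mm, about 3 mm low throughout, so the vases are 4, 2 and 1. Next is the gauge.

```bash
python3 - <<'E'
from h import *
print(onz("top",(278,218),0.119),onz("scene",(232.5,172.3),0.119))
plan(0.515,0.03,0.28,-6.5)
E
```

```text
[0.51319929 0.02961915 0.119     ] [0.52084836 0.03380399 0.119     ]
t=1.9 tcp [0.4994 0.2809 0.3313] tooly [-0.  0. -1.] cur yaw 20.1 op 0.0852 F [ 0.2 -0.7  0. ]
  -> trans [-71.5, 51.2, -241.0] yaw 26.6 rows>= 6
```

Request:
arm_command(series=[{"translation": [-12, 8, -40], "yaw": 5}, {"translation": [-24, 17, -80], "yaw": 10}, {"translation": [-36, 25, -120], "yaw": 15}, {"translation": [-48, 34, -160], "yaw": 20}, {"translation": [-60, 42, -200], "yaw": 24}, {"translation": [-71.5, 51, -241], "yaw": 26.6}, {"translation": [-71.5, 51, -241], "yaw": 26.6}, {"translation": [-71.5, 51, -241], "yaw": 26.6}, {"translation": [-71.5, 51, -241], "yaw": 26.6}, {"translation": [-71.5, 51, -241], "yaw": 26.6}])

```text
validation failed for argument at $.se...
```

```bash
python3 - <<'E'
from h import *
plan(0.515,0.03,0.28,-6.5)
s=read_state();W=wP(s["tcp_pos"],np.array(s["orientation"]));np.save("W2.npy",W)
f=save("wrist","w2",None,1.5)
E
```

```text
t=1.9 tcp [0.4994 0.2809 0.3313] tooly [-0.  0. -1.] cur yaw 20.1 op 0.0852 F [ 0.2 -0.7  0. ]
  -> trans [-71.5, 51.2, -241.0] yaw 26.6 rows>= 6
```

View pics/w2.png

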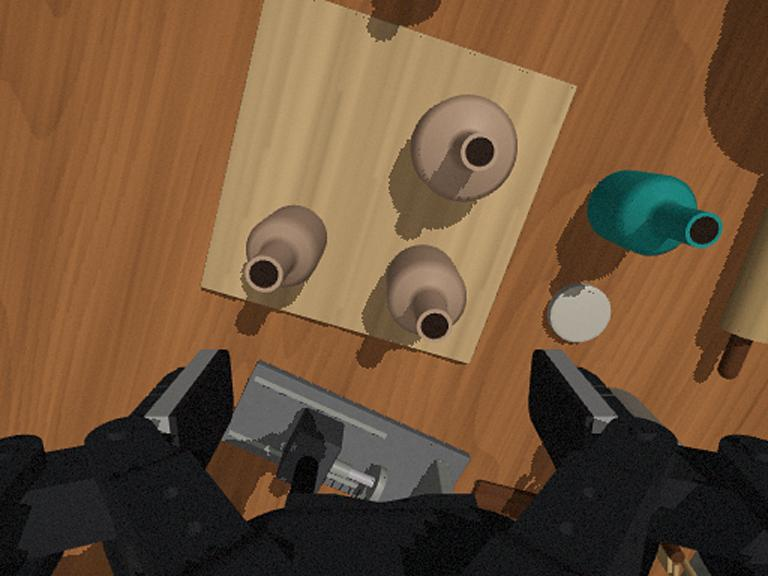

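The claw value seems to be required in every row.

Request:
arm_command(series=[{"translation": [-12, 8, -40], "yaw": 5, "claw": 1}, {"translation": [-24, 17, -80], "yaw": 10, "claw": 1}, {"translation": [-36, 25, -120], "yaw": 15, "claw": 1}, {"translation": [-48, 34, -160], "yaw": 20, "claw": 1}, {"translation": [-60, 42, -200], "yaw": 24, "claw": 1}, {"translation": [-71.5, 51, -241], "yaw": 26.6, "claw": 1}, {"translation": [-71.5, 51, -241], "yaw": 26.6, "claw": 1}, {"translation": [-71.5, 51, -241], "yaw": 26.6, "claw": 1}, {"translation": [-71.5, 51, -241], "yaw": 26.6, "claw": 1}, {"translation": [-71.5, 51, -241], "yaw": 26.6, "claw": 1}])

```text
time_s: 2.95
tcp_pos: [0.5152, 0.0308, 0.2804]
orientation: [[0.994, 0.0, 0.113], [-0.113, 0.0, 0.994], [-0.0, -1.0, 0.0]]
ft_force: [0.4, 0.7, 0.4]
opening: 0.0855
```

```bash
python3 - <<'E'
from h import *
plan(0.515,0.03,0.28,-6.5)
s=read_state();W=wP(s["tcp_pos"],np.array(s["orientation"]));np.save("W2.npy",W)
f=save("wrist","w2",None,1.5)
E
```

```text
t=3.0 tcp [0.5152 0.0308 0.2804] tooly [ 0.  0. -1.] cur yaw -6.5 op 0.0855 F [0.4 0.7 0.4]
  -> trans [-0.1, 0.4, -0.8] yaw 0.0 rows>= 1
```

View pics/w2.png

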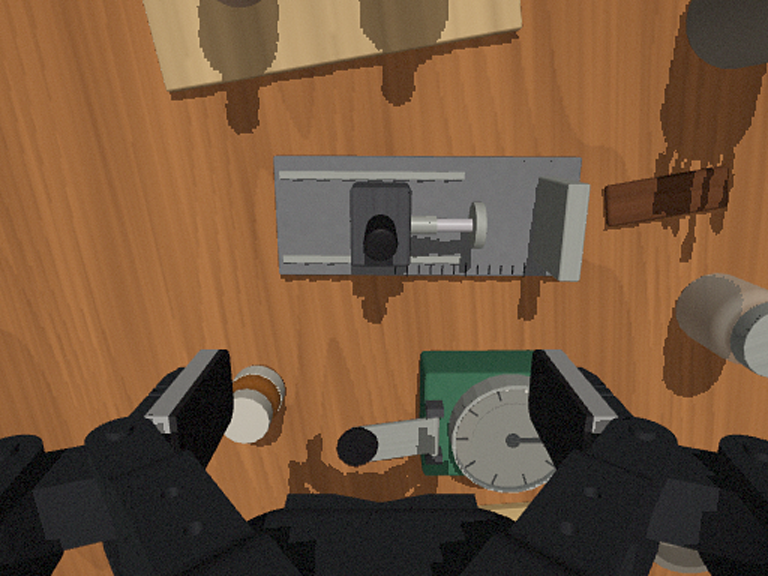

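Handle top at (380,240), lever pad at (357,446), and the base corners are clear.

```bash
python3 - <<'E'
from h import *
np.set_printoptions(precision=4,suppress=True)
W=np.load("W2.npy")
g=lambda u,v,z: ray_onz(W,(u/1.5,v/1.5),z)
h=g(380,240,.119);print("handle",h,"tri",mtri([(W,np.array([380,240])/1.5),(P["top"],(278,218)),(P["scene"],(232.5,172.3))]))
cs=np.array([g(*c,.012) for c in [(275,157),(581,157),(581,274),(280,274)]]);print(cs)
print([np.linalg.norm(cs[i]-cs[(i+1)%4]) for i in range(4)])
m=(cs[1]+cs[2]-cs[0]-cs[3])/2; print(np.degrees(np.arctan2(m[1],m[0])))
u=m/np.linalg.norm(m); c=cs.mean(0); o=c+.03*u; print("origin",o)
print("handle in gauge x",(h-o)[:2]@u[:2],"y",np.cross(u[:2],(h-o)[:2]))
a=g(529,268,.012); print("anvil foot x",(a-o)[:2]@u[:2])
print("pad",g(357,446,.08), mtri([(W,np.array([357,446])/1.5),(P["top"],(341.8,231.7)),(P["scene"],(182.2,180))]))
ph=h; plan(ph[0],ph[1],0.14)
E
```

```text
handle [0.5146 0.0344 0.119 ] tri (array([0.5143, 0.0327, 0.1125]), array([-0.1,  0.4, -1.3, -0.2, -0.5,  0.3]))
[[ 0.4358  0.0893  0.012 ]
 [ 0.6802  0.0618  0.012 ]
 [ 0.6797 -0.0364  0.012 ]
 [ 0.4237 -0.0076  0.012 ]]
[np.float64(0.24597336090709523), np.float64(0.09823642252924976), np.float64(0.25767910206158373), np.float64(0.09768351625543116)]
-6.420483813580096
origin [0.5847 0.0234 0.012 ]
handle in gauge x -0.0708560140829918 y 0.003105359432898946
anvil foot x 0.056214820653041404
pad [ 0.477  -0.1364  0.08  ] (array([ 0.4765, -0.1393,  0.0755]), array([ 0. , -0.1, -0.6, -0. , -1.1, -0.3]))
t=3.0 tcp [0.5152 0.0305 0.2804] tooly [ 0.  0. -1.] cur yaw -6.5 op 0.0853 F [-0.9  0.4 -0.1]
  -> trans [-1.0, 140.4, 3.8] yaw 0.0 rows>= 3<stdin>:10: DeprecationWarning: Arrays of 2-dimensional vectors are deprecated. Use arrays of 3-dimensional vectors instead. (deprecated in NumPy 2.0)
```

Request:
arm_command(force=30, series=[{"translation": [-1, 50, 2.5], "yaw": 0, "claw": 1}, {"translation": [-1, 100, 2.5], "yaw": 0, "claw": 1}, {"translation": [-1, 150, 2.5], "yaw": 0, "claw": 1}, {"translation": [-1, 180, 2.5], "yaw": 0, "claw": 0.6}, {"translation": [-1, 203, 2.5], "yaw": 0, "claw": 0.2}, {"translation": [-1, 203, 2.5], "yaw": 0, "claw": -0.2}, {"translation": [-1, 203, 2.5], "yaw": 0, "claw": -0.6}, {"translation": [-1, 203, 2.5], "yaw": 0, "claw": -1}, {"translation": [-1, 203, 2.5], "yaw": 0, "claw": -1}, {"translation": [-1, 203, 2.5], "yaw": 0, "claw": -1}, {"translation": [-1, 203, 2.5], "yaw": 0, "claw": -1}, {"translation": [-1, 203, 2.5], "yaw": 0, "claw": -1}])

```text
time_s: 4.2
tcp_pos: [0.5153, 0.032, 0.0785]
orientation: [[0.993, 0.002, 0.115], [-0.115, 0.001, 0.993], [0.002, -1.0, 0.001]]
ft_force: [-1.8, 2.0, 6.5]
opening: 0.0212
```

```bash
python3 - <<'E'
from h import *
plan(0.46,0.039,0.077)
save("scene","s1",(155,120,285,245),5)
save("top","t1",(250,160,370,260),6)
E
```

```text
t=4.2 tcp [0.5153 0.032  0.0785] tooly [ 0.002  0.001 -1.   ] cur yaw -6.6 op 0.0212 F [-1.8  2.   6.5]
  -> trans [-55.7, 1.4, 0.6] yaw 0.0 rows>= 2
```

View pics/s1.png

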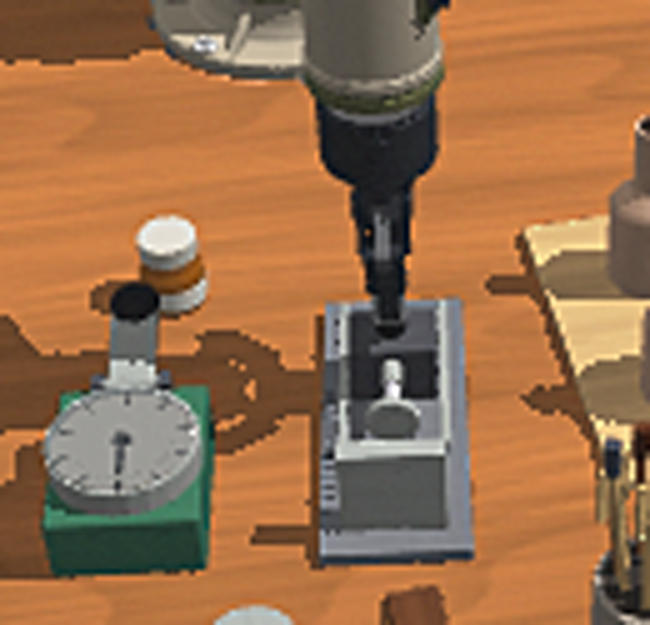

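The handle is gripped (opening 21 mm). I'll pull the jaw open.

Request:
arm_command(series=[{"translation": [-8, 0, 0], "yaw": 0, "claw": -1}, {"translation": [-20, 0, 0], "yaw": 0, "claw": -1}, {"translation": [-32, 0, 0], "yaw": 0, "claw": -1}, {"translation": [-42, 0, 0], "yaw": 0, "claw": -1}, {"translation": [-47, 0, 0], "yaw": 0, "claw": -1}, {"translation": [-47, 0, 0], "yaw": 0, "claw": -1}, {"translation": [-47, 0, 0], "yaw": 0, "claw": -1}])

```text
time_s: 5.0
tcp_pos: [0.4678, 0.0376, 0.0784]
orientation: [[0.993, 0.001, 0.115], [-0.115, 0.002, 0.993], [0.001, -1.0, 0.002]]
ft_force: [-2.6, 2.5, 11.9]
opening: 0.0214
```

Request:
arm_command(series=[{"translation": [-1, 0, 0], "yaw": 0, "claw": -1}, {"translation": [-2, 0, 0], "yaw": 0, "claw": -1}, {"translation": [-3, 0, 0], "yaw": 0, "claw": -1}, {"translation": [-3, 0, 0], "yaw": 0, "claw": -1}])

```text
time_s: 5.4
tcp_pos: [0.4658, 0.0378, 0.0785]
orientation: [[0.993, 0.003, 0.115], [-0.115, 0.001, 0.993], [0.003, -1.0, 0.002]]
ft_force: [2.2, 1.1, 6.5]
opening: 0.0211
```

Request:
arm_command(series=[{"translation": [-1, 0, 0], "yaw": 0, "claw": -1}, {"translation": [-2, 0, 0], "yaw": 0, "claw": -1}, {"translation": [-3, 0, 0], "yaw": 0, "claw": -1}, {"translation": [-4, 0, 0], "yaw": 0, "claw": -1}, {"translation": [-4, 0, 0], "yaw": 0, "claw": -1}])

```text
time_s: 5.9
tcp_pos: [0.4618, 0.0383, 0.0785]
orientation: [[0.993, 0.003, 0.116], [-0.116, 0.001, 0.993], [0.003, -1.0, 0.002]]
ft_force: [2.6, 2.3, 6.1]
opening: 0.0214
```

```bash
python3 - <<'E'
from h import *
plan(0.46,0.039,0.077)
save("scene","s2",(155,120,285,245),5)
save("top","t2",(250,160,370,260),6)
E
```

```text
t=5.9 tcp [0.4618 0.0383 0.0785] tooly [ 0.003  0.001 -1.   ] cur yaw -6.6 op 0.0214 F [2.6 2.3 6.1]
  -> trans [-1.9, 1.5, 0.5] yaw 0.0 rows>= 1
```

View pics/t2.png

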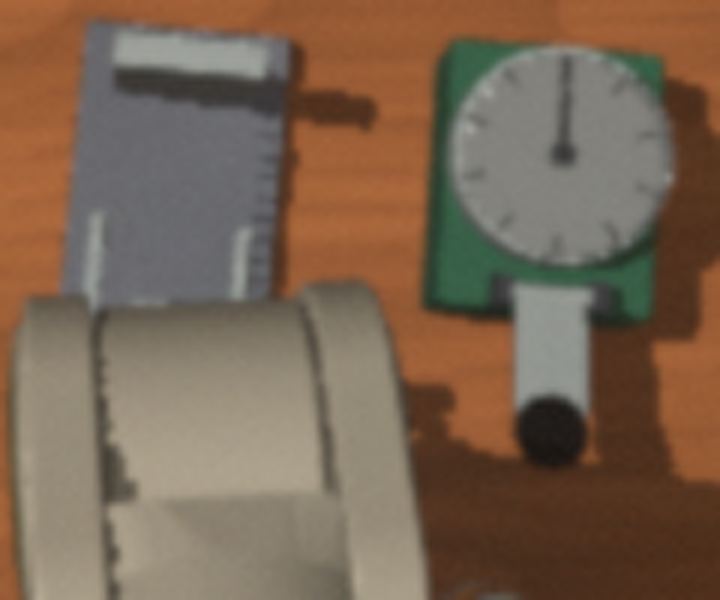

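Request:
arm_command(series=[{"translation": [-1, 0, 0], "yaw": 0, "claw": -1}, {"translation": [-2, 0, 0], "yaw": 0, "claw": -1}, {"translation": [-2, 0, 0], "yaw": 0, "claw": -1}])

```text
time_s: 6.3
tcp_pos: [0.4603, 0.0385, 0.0785]
orientation: [[0.993, 0.004, 0.116], [-0.116, 0.001, 0.993], [0.004, -1.0, 0.002]]
ft_force: [4.7, 1.0, 4.5]
opening: 0.0213
```

Request:
arm_command(series=[{"translation": [-1, 0, 0], "yaw": 0, "claw": -1}, {"translation": [-2, 0, 0], "yaw": 0, "claw": -1}, {"translation": [-2, 0, 0], "yaw": 0, "claw": -1}])

```text
time_s: 6.6
tcp_pos: [0.4602, 0.0385, 0.0786]
orientation: [[0.993, 0.008, 0.116], [-0.116, 0.0, 0.993], [0.008, -1.0, 0.001]]
ft_force: [16.2, 1.5, -7.9]
opening: 0.0207
```

The stop is reached, so 105 mm opening corresponds to TCP (0.4603, 0.0385). The gauge axis is at −6.7° and its origin is near (0.5825, 0.024), which agrees with the camera. I'll release and go to vase 1.

Request:
arm_command(series=[{"translation": [3, 0, 0], "yaw": 0, "claw": -1}, {"translation": [3, 0, 0], "yaw": 0, "claw": 0}, {"translation": [3, 0, 0], "yaw": 0, "claw": 0.6}, {"translation": [3, 0, 0], "yaw": 0, "claw": 0.6}, {"translation": [3, 0, 0], "yaw": 0, "claw": 0.6}, {"translation": [3, -40, 0], "yaw": 0, "claw": 0.6}, {"translation": [3, -90, 0], "yaw": 0, "claw": 0.6}, {"translation": [3, -140, 0], "yaw": 0, "claw": 0.6}, {"translation": [3, -180, 0], "yaw": 0, "claw": 0.6}, {"translation": [3, -200, 0], "yaw": 0, "claw": 0.6}, {"translation": [3, -200, 0], "yaw": 0, "claw": 0.6}])

```text
time_s: 7.7
tcp_pos: [0.4612, 0.0379, 0.2804]
orientation: [[0.993, 0.005, 0.116], [-0.116, 0.002, 0.993], [0.005, -1.0, 0.003]]
ft_force: [-0.0, -1.1, -0.7]
opening: 0.0686
```

```bash
python3 - <<'E'
from h import *
plan(0.440,0.200,0.28,20)
save("top","t3",(130,150,370,290),3)
E
```

```text
t=7.7 tcp [0.4612 0.0379 0.2804] tooly [ 0.005  0.002 -1.   ] cur yaw -6.7 op 0.0686 F [-0.  -1.1 -0.7]
  -> trans [-39.9, 0.6, 158.5] yaw -26.7 rows>= 4
```

View pics/t3.png

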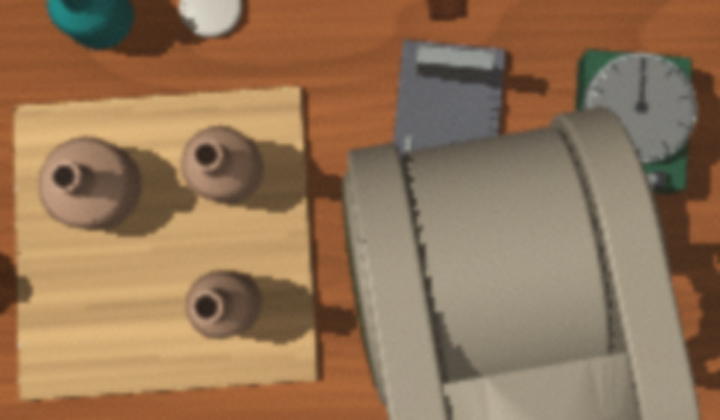

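```bash
python3 - <<'E'
from h import *
plan(0.432,0.2295,0.25,20)
E
```

```text
t=7.8 tcp [0.4603 0.0379 0.2782] tooly [ 0.002  0.001 -1.   ] cur yaw -6.7 op 0.0683 F [-0.2 -0.3 -1.1]
  -> trans [-50.4, 28.3, 187.0] yaw -26.7 rows>= 4
```

Request:
arm_command(series=[{"translation": [-13, 0, 47], "yaw": -7, "claw": 0.6}, {"translation": [-26, 0, 94], "yaw": -14, "claw": 0.6}, {"translation": [-38, 10, 140], "yaw": -21, "claw": 0.6}, {"translation": [-50, 28, 187], "yaw": -26.7, "claw": 0.6}, {"translation": [-50, 28, 187], "yaw": -26.7, "claw": 0.6}, {"translation": [-50, 28, 187], "yaw": -26.7, "claw": 0.6}, {"translation": [-50, 28, 187], "yaw": -26.7, "claw": 0.6}, {"translation": [-50, 28, 187], "yaw": -26.7, "claw": 0.6}])

```text
time_s: 8.55
tcp_pos: [0.4324, 0.2278, 0.2493]
orientation: [[0.94, 0.0, -0.34], [0.34, -0.0, 0.94], [0.0, -1.0, -0.0]]
ft_force: [-0.1, -0.2, -0.4]
opening: 0.0685
```

```bash
cat >> h.py <<'E'
def look(name):
    s=read_state();W=wP(s["tcp_pos"],np.array(s["orientation"]));np.save(f"{name}_W.npy",W)
    save("wrist",name,None,1.5)
    print("tcp",np.round(s["tcp_pos"],4),"t %.1f"%s["time_s"])
E
python3 - <<'E'
from h import *
look("w3")
E
```

```text
tcp [0.4324 0.2278 0.2493] t 8.6
```

View pics/w3.png

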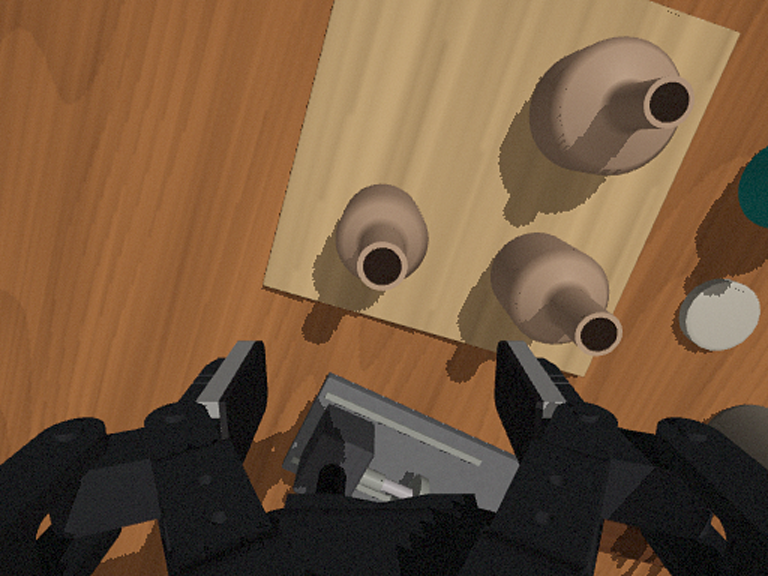

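Vase 1's neck is at (381,266) and its body is visibly the slimmest. This is the close check on the choice, and none of the coloured look-alikes is near.

```bash
python3 - <<'E'
from h import *
W=np.load("w3_W.npy");W1=np.load("W1.npy")
for nm,w,w1,z in [("v1",(381,266),(264,273),.144),("v2",(599,334),(434,325),.136),("v4",(667,102),(480,152),.12)]:
    print(nm,np.round(ray_onz(W,np.array(w)/1.5,z),4),mtri([(W,np.array(w)/1.5),(W1,np.array(w1)/1.5)]))
n=ray_onz(W,np.array((381,266))/1.5,.144)
plan(n[0],n[1],0.105)
E
```

```text
v1 [0.4314 0.2291 0.144 ] (array([0.43172729, 0.22819756, 0.13989802]), array([-0. , -0.1,  0. ,  0.1]))
v2 [0.5583 0.2316 0.136 ] (array([0.5577858 , 0.2319049 , 0.13678876]), array([ 0. , -0.1, -0. ,  0.1]))
v4 [0.5426 0.3559 0.12  ] (array([0.54472252, 0.35658317, 0.1161911 ]), array([ 0.1,  0.4, -0.1, -0.5]))
t=8.6 tcp [0.4324 0.228  0.2495] tooly [ 0.  0. -1.] cur yaw 19.9 op 0.0682 F [-0.4 -0.   0. ]
  -> trans [-0.6, 144.5, 1.4] yaw 0.0 rows>= 3
```

Request:
arm_command(force=40, series=[{"translation": [0, 45, 1], "yaw": 0, "claw": 0.6}, {"translation": [0, 90, 1], "yaw": 0, "claw": 0.6}, {"translation": [0, 130, 1], "yaw": 0, "claw": 0.6}, {"translation": [0, 144, 1], "yaw": 0, "claw": 0.6}, {"translation": [0, 144, 1], "yaw": 0, "claw": 0.3}, {"translation": [0, 144, 1], "yaw": 0, "claw": 0}, {"translation": [0, 144, 1], "yaw": 0, "claw": -0.3}, {"translation": [0, 144, 1], "yaw": 0, "claw": -0.6}, {"translation": [0, 144, 1], "yaw": 0, "claw": -1}, {"translation": [0, 144, 1], "yaw": 0, "claw": -1}, {"translation": [0, 144, 1], "yaw": 0, "claw": -1}, {"translation": [0, 144, 1], "yaw": 0, "claw": -1}])

```text
time_s: 9.8
tcp_pos: [0.4324, 0.2308, 0.107]
orientation: [[0.939, 0.002, -0.343], [0.343, 0.002, 0.939], [0.003, -1.0, 0.001]]
ft_force: [-1.1, -1.8, 7.4]
opening: 0.0248
```

```bash
python3 - <<'E'
from h import *
u=np.array([0.9932,-0.1167]);o=np.array([.5825,.0242])
plan(*read_state()["tcp_pos"][:2],0.25)
print("place",o+.026*u)
plan(*(o+.026*u),0.27,-6.7)
E
```

```text
t=9.8 tcp [0.4324 0.2308 0.107 ] tooly [ 0.002  0.002 -1.   ] cur yaw 20.0 op 0.0248 F [-1.1 -1.8  7.4]
  -> trans [0.4, -143.0, 0.1] yaw 0.0 rows>= 3
place [0.6083232 0.0211658]
t=9.8 tcp [0.4324 0.2308 0.107 ] tooly [ 0.002  0.002 -1.   ] cur yaw 20.0 op 0.0248 F [-1.1 -1.8  7.4]
  -> trans [93.9, -163.0, -257.1] yaw 26.7 rows>= 7
```

Request:
arm_command(series=[{"translation": [0, -30, 0], "yaw": 0, "claw": -1}, {"translation": [0, -70, 0], "yaw": 0, "claw": -1}, {"translation": [0, -110, 0], "yaw": 0, "claw": -1}, {"translation": [0, -150, 0], "yaw": 0, "claw": -1}, {"translation": [5, -163, -15], "yaw": 2, "claw": -1}, {"translation": [20, -163, -50], "yaw": 6, "claw": -1}, {"translation": [35, -163, -90], "yaw": 11, "claw": -1}, {"translation": [50, -163, -130], "yaw": 16, "claw": -1}, {"translation": [65, -163, -170], "yaw": 21, "claw": -1}, {"translation": [80, -163, -210], "yaw": 25, "claw": -1}, {"translation": [90, -163, -240], "yaw": 26.7, "claw": -1}, {"translation": [94, -163, -257], "yaw": 26.7, "claw": -1}, {"translation": [94, -163, -257], "yaw": 26.7, "claw": -1}, {"translation": [94, -163, -257], "yaw": 26.7, "claw": -1}, {"translation": [94, -163, -257], "yaw": 26.7, "claw": -1}])

```text
time_s: 11.3
tcp_pos: [0.6075, 0.0222, 0.268]
orientation: [[0.993, -0.001, 0.115], [-0.115, 0.001, 0.993], [-0.001, -1.0, 0.001]]
ft_force: [-0.1, 0.2, -1.6]
opening: 0.0249
```

```bash
python3 - <<'E'
from h import *
plan(.6083,.0212,0.110,-6.7)
save("scene","s4",(155,60,335,225),4)
look("w4")
E
```

```text
t=11.3 tcp [0.6075 0.0222 0.268 ] tooly [-0.001  0.001 -1.   ] cur yaw -6.6 op 0.0249 F [-0.1  0.2 -1.6]
  -> trans [1.1, 158.0, -1.0] yaw 0.1 rows>= 4
tcp [0.6075 0.0225 0.2682] t 11.3
```

View pics/s4.png

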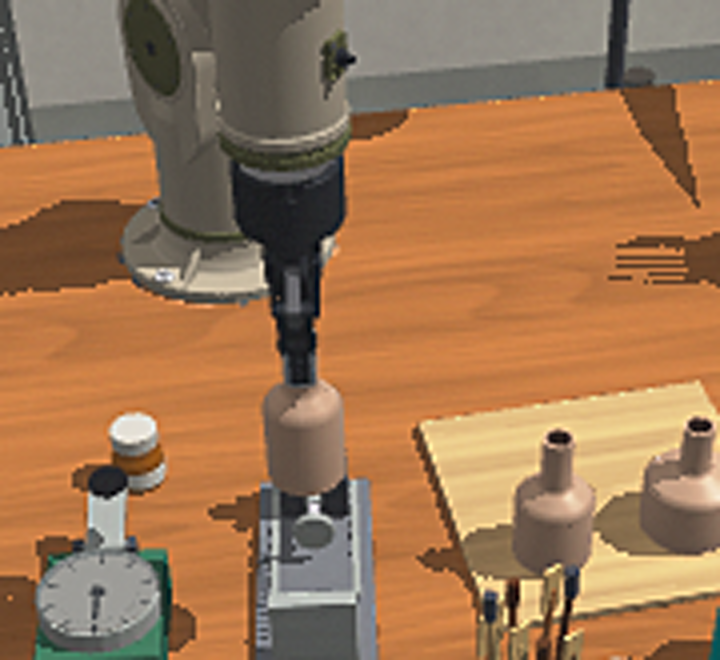

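View pics/w4.png

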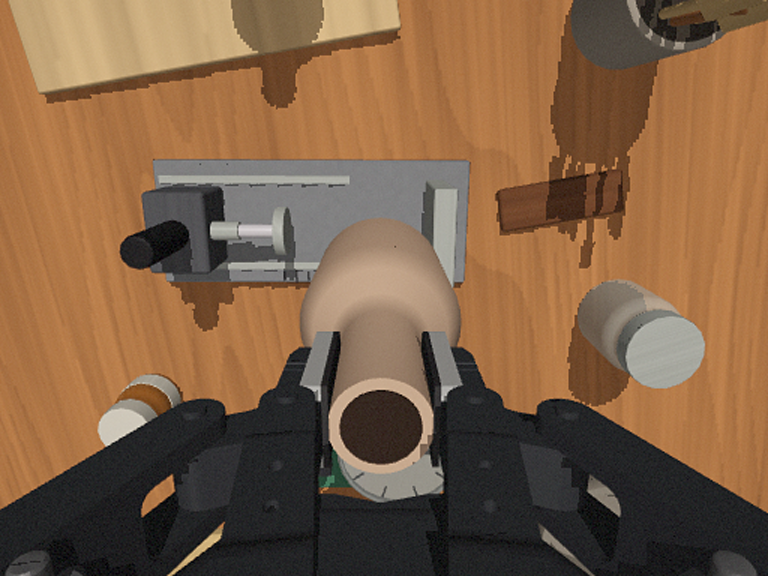

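```bash
python3 - <<'E'
from h import *
W=np.load("w4_W.npy")
u=np.array([0.9932,-0.1167]);n=np.array([.1167,.9932]);o=np.array([.5825,.0242])
for nm,p,z in [("base tl",(154,161),.012),("tr",(470,160),.012),("br",(464,283),.012),("anv face top",(428,184),.08),("anv top r",(457,190),.08),("anv br",(452,275),.08),("anv foot?",(425,240),.012),("handle",(138,250),.119),("tip ctr",(284,229),.045)]:
    q=ray_onz(W,np.array(p)/1.5,z)[:2]-o; print(nm,np.round([q@u,q@n],4))
E
```

```text
base tl [-0.153   0.0475]
tr [0.094  0.0491]
br [ 0.0941 -0.0512]
anv face top [0.0553 0.0368]
anv top r [0.0745 0.033 ]
anv br [ 0.0736 -0.0251]
anv foot? [ 0.0606 -0.0147]
handle [-0.1212  0.0008]
tip ctr [-0.0475  0.0001]
```

The gauge frame holds within about 2 mm. I'll set the vase down.

Request:
arm_command(series=[{"translation": [1, 45, -1], "yaw": 0, "claw": -1}, {"translation": [1, 90, -1], "yaw": 0, "claw": -1}, {"translation": [1, 130, -1], "yaw": 0, "claw": -1}, {"translation": [1, 150, -1], "yaw": 0, "claw": -1}, {"translation": [1, 156, -1], "yaw": 0, "claw": -1}, {"translation": [1, 158, -1], "yaw": 0, "claw": -1}, {"translation": [1, 158.5, -1], "yaw": 0, "claw": -1}, {"translation": [1, 158.5, -1], "yaw": 0, "claw": -1}])

```text
time_s: 12.2
tcp_pos: [0.6098, 0.0202, 0.1115]
orientation: [[0.993, 0.003, 0.116], [-0.116, 0.0, 0.993], [0.003, -1.0, 0.001]]
ft_force: [-0.2, -0.5, -1.1]
opening: 0.0248
```

Request:
arm_command(series=[{"translation": [0, 0.5, 0], "yaw": 0, "claw": -1}, {"translation": [0, 1.0, 0], "yaw": 0, "claw": -1}, {"translation": [0, 1.0, 0], "yaw": 0, "claw": -1}])

```text
time_s: 12.5
tcp_pos: [0.6089, 0.02, 0.1092]
orientation: [[0.993, 0.001, 0.116], [-0.116, 0.0, 0.993], [0.001, -1.0, 0.0]]
ft_force: [0.5, 0.8, -0.6]
opening: 0.0249
```

Request:
arm_command(series=[{"translation": [0, 0.5, 0], "yaw": 0, "claw": -1}, {"translation": [0, 1.0, 0], "yaw": 0, "claw": -1}, {"translation": [0, 1.0, 0], "yaw": 0, "claw": -1}])

```text
time_s: 12.8
tcp_pos: [0.6091, 0.02, 0.1091]
orientation: [[0.993, 0.001, 0.116], [-0.116, 0.001, 0.993], [0.001, -1.0, 0.001]]
ft_force: [-3.8, 1.4, 7.9]
opening: 0.025
```

Contact (7.9 N). I'll release and rise.

Request:
arm_command(series=[{"translation": [0, -0.5, 0], "yaw": 0, "claw": -0.6}, {"translation": [0, -0.5, 0], "yaw": 0, "claw": 0}, {"translation": [0, -0.5, 0], "yaw": 0, "claw": 0.4}, {"translation": [0, -0.5, 0], "yaw": 0, "claw": 0.4}, {"translation": [0, -0.5, 0], "yaw": 0, "claw": 0.4}, {"translation": [0, -20, 0], "yaw": 0, "claw": 0.4}, {"translation": [0, -60, 0], "yaw": 0, "claw": 0.4}, {"translation": [0, -100, 0], "yaw": 0, "claw": 0.4}, {"translation": [0, -120, 0], "yaw": 0, "claw": 0.4}, {"translation": [-50, -120, 0], "yaw": 0, "claw": 0.4}, {"translation": [-100, -120, 0], "yaw": 0, "claw": 0.4}, {"translation": [-148, -120, 0], "yaw": 0, "claw": 0.6}, {"translation": [-148, -120, 0], "yaw": 0, "claw": 0.6}, {"translation": [-148, -120, 0], "yaw": 0, "claw": 0.6}])

```text
time_s: 14.2
tcp_pos: [0.461, 0.0377, 0.2283]
orientation: [[0.993, 0.001, 0.115], [-0.115, 0.002, 0.993], [0.001, -1.0, 0.002]]
ft_force: [0.8, -0.2, -0.0]
opening: 0.0684
```

```bash
python3 - <<'E'
from h import *
plan(.461,.0383,0.0785,-6.7)
look("w5")
E
```

```text
t=14.2 tcp [0.461  0.0377 0.2283] tooly [ 0.001  0.002 -1.   ] cur yaw -6.6 op 0.0684 F [ 0.8 -0.2 -0. ]
  -> trans [-0.2, 149.8, 0.2] yaw 0.1 rows>= 3
tcp [0.461  0.0377 0.2283] t 14.2
```

View pics/w5.png

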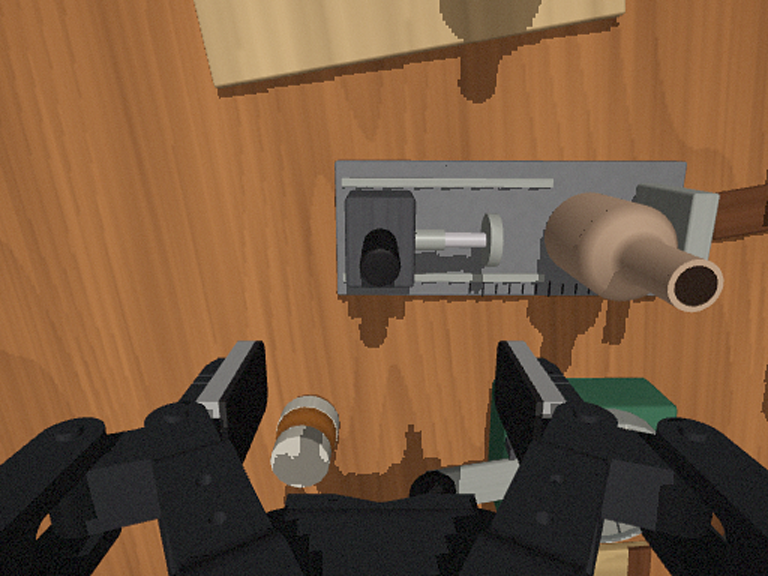

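Request:
arm_command(force=30, series=[{"translation": [0, 45, 0], "yaw": 0, "claw": 0.6}, {"translation": [0, 90, 0], "yaw": 0, "claw": 0.6}, {"translation": [0, 130, 0], "yaw": 0, "claw": 0.6}, {"translation": [0, 150, 0], "yaw": 0, "claw": 0.4}, {"translation": [0, 150, 0], "yaw": 0, "claw": 0}, {"translation": [0, 150, 0], "yaw": 0, "claw": -0.4}, {"translation": [0, 150, 0], "yaw": 0, "claw": -0.8}, {"translation": [0, 150, 0], "yaw": 0, "claw": -1}, {"translation": [0, 150, 0], "yaw": 0, "claw": -1}, {"translation": [0, 150, 0], "yaw": 0, "claw": -1}, {"translation": [0, 150, 0], "yaw": 0, "claw": -1}])

```text
time_s: 15.35
tcp_pos: [0.463, 0.0369, 0.0789]
orientation: [[0.993, 0.003, 0.116], [-0.116, 0.0, 0.993], [0.003, -1.0, 0.001]]
ft_force: [1.6, -3.9, 5.9]
opening: 0.0215
```

```bash
cat >> h.py <<'E'
def gap():
    s=read_state();p=np.array(s["tcp_pos"])[:2]
    g=0.105-(p-np.array([.4603,.0385]))@np.array([.9932,-.1167])
    print("t %.1f gap %.4f"%(s["time_s"],g),"F",np.round(s["ft_force"],1),"op %.4f"%s["opening"],"tcp",np.round(s["tcp_pos"],4))
E
python3 -c "from h import *; gap()"
```

```text
t 15.3 gap 0.1021 F [ 1.6 -3.9  5.9] op 0.0215 tcp [0.463  0.0369 0.0789]
```

Request:
arm_command(series=[{"translation": [6, 0, 0], "yaw": 0, "claw": -1}, {"translation": [14, 0, 0], "yaw": 0, "claw": -1}, {"translation": [22, 0, 0], "yaw": 0, "claw": -1}, {"translation": [29, 0, 0], "yaw": 0, "claw": -1}, {"translation": [34, 0, 0], "yaw": 0, "claw": -1}, {"translation": [37, 0, 0], "yaw": 0, "claw": -1}, {"translation": [39, 0, 0], "yaw": 0, "claw": -1}, {"translation": [41, 0, 0], "yaw": 0, "claw": -1}, {"translation": [43, 0, 0], "yaw": 0, "claw": -1}])

```text
time_s: 16.25
tcp_pos: [0.5045, 0.032, 0.0789]
orientation: [[0.993, 0.0, 0.116], [-0.116, 0.001, 0.993], [-0.0, -1.0, 0.001]]
ft_force: [-5.4, -4.4, 13.5]
opening: 0.0212
```

```bash
python3 - <<'E'
from h import *
gap(); save("scene","s6",(155,60,335,225),4)
E
```

```text
t 16.2 gap 0.0603 F [-5.4 -4.4 13.5] op 0.0212 tcp [0.5045 0.032  0.0789]
```

View pics/s6.png

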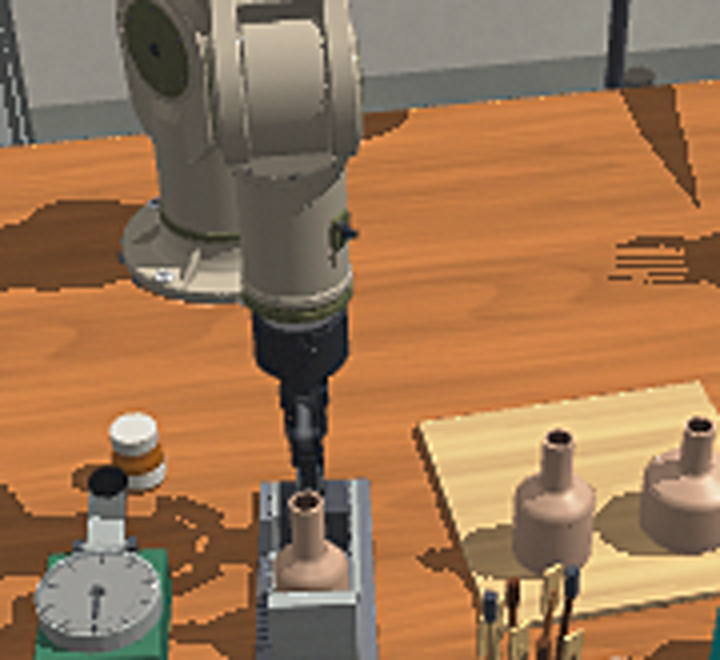

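Jaw in contact at a gap of 60 mm. I'll advance 8 mm more in small steps.

Request:
arm_command(series=[{"translation": [1, 0, 0], "yaw": 0, "claw": -1}, {"translation": [2, 0, 0], "yaw": 0, "claw": -1}, {"translation": [3, 0, 0], "yaw": 0, "claw": -1}, {"translation": [4, 0, 0], "yaw": 0, "claw": -1}, {"translation": [5, 0, 0], "yaw": 0, "claw": -1}, {"translation": [5, 0, 0], "yaw": 0, "claw": -1}])

```text
time_s: 16.9
tcp_pos: [0.5091, 0.0315, 0.0789]
orientation: [[0.993, -0.0, 0.116], [-0.116, 0.001, 0.993], [-0.001, -1.0, 0.001]]
ft_force: [-6.4, -2.2, 13.8]
opening: 0.0209
```

Request:
arm_command(series=[{"translation": [1, 0, 0], "yaw": 0, "claw": -1}, {"translation": [2, 0, 0], "yaw": 0, "claw": -1}, {"translation": [3, 0, 0], "yaw": 0, "claw": -1}, {"translation": [3, 0, 0], "yaw": 0, "claw": -1}, {"translation": [3, 0, 0], "yaw": 0, "claw": -1}])

```text
time_s: 17.4
tcp_pos: [0.5119, 0.0312, 0.0789]
orientation: [[0.993, -0.001, 0.116], [-0.116, 0.001, 0.993], [-0.001, -1.0, 0.001]]
ft_force: [-7.8, -3.2, 14.7]
opening: 0.0209
```

```bash
python3 - <<'E'
from h import *
gap(); save("scene","s7",(205,120,285,225),6)
E
```

```text
t 17.4 gap 0.0529 F [-7.8 -3.2 14.7] op 0.0209 tcp [0.5119 0.0312 0.0789]
```

View pics/s7.png

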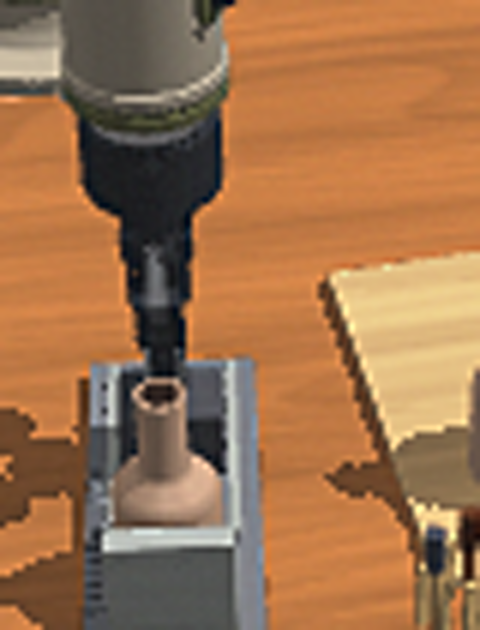

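At a 52.9 mm gap the force is 7.8 N, which matches 3 N friction plus 4.8 N spring: the vase is held. I'll go 1.5 mm further, hold, then open.

Request:
arm_command(series=[{"translation": [1, 0, 0], "yaw": 0, "claw": -1}, {"translation": [1.5, 0, 0], "yaw": 0, "claw": -1}, {"translation": [1.5, 0, 0], "yaw": 0, "claw": -1}, {"translation": [1.5, 0, 0], "yaw": 0, "claw": -1}, {"translation": [1.5, 0, 0], "yaw": 0, "claw": -1}, {"translation": [1.5, 0, 0], "yaw": 0, "claw": -1}, {"translation": [1.5, 0, 0], "yaw": 0, "claw": -1}])

```text
time_s: 18.15
tcp_pos: [0.5132, 0.031, 0.0789]
orientation: [[0.993, -0.001, 0.116], [-0.116, 0.001, 0.993], [-0.001, -1.0, 0.001]]
ft_force: [-7.9, -3.1, 15.7]
opening: 0.0213
```

Request:
arm_command(series=[{"translation": [-2, 0, 0], "yaw": 0, "claw": -1}, {"translation": [-4, 0, 0], "yaw": 0, "claw": -1}, {"translation": [-8, 0, 0], "yaw": 0, "claw": -1}, {"translation": [-12, 0, 0], "yaw": 0, "claw": -1}, {"translation": [-20, 0, 0], "yaw": 0, "claw": -1}, {"translation": [-30, 0, 0], "yaw": 0, "claw": -1}, {"translation": [-40, 0, 0], "yaw": 0, "claw": -1}, {"translation": [-48, 0, 0], "yaw": 0, "claw": -1}, {"translation": [-52, 0, 0], "yaw": 0, "claw": -1}, {"translation": [-52, 0, 0], "yaw": 0, "claw": -1}, {"translation": [-52, 0, 0], "yaw": 0, "claw": -0.5}, {"translation": [-52, 0, 0], "yaw": 0, "claw": 0.2}, {"translation": [-52, 0, 0], "yaw": 0, "claw": 0.6}, {"translation": [-52, 0, 0], "yaw": 0, "claw": 0.6}, {"translation": [-52, 0, 0], "yaw": 0, "claw": 0.6}, {"translation": [-52, -45, 0], "yaw": 0, "claw": 0.6}, {"translation": [-52, -95, 0], "yaw": 0, "claw": 0.6}, {"translation": [-52, -145, 0], "yaw": 0, "claw": 0.6}, {"translation": [-52, -150, 0], "yaw": 0, "claw": 0.6}, {"translation": [-52, -150, 0], "yaw": 0, "claw": 0.6}])

```text
time_s: 20.15
tcp_pos: [0.4631, 0.0375, 0.2293]
orientation: [[0.993, 0.003, 0.115], [-0.115, 0.002, 0.993], [0.003, -1.0, 0.002]]
ft_force: [-0.1, 0.4, -0.6]
opening: 0.0684
```

```bash
python3 - <<'E'
from h import *
look("w6");gap()
plan(.6125,.0205,0.228,-6.7)
E
```

```text
tcp [0.4631 0.0375 0.2293] t 20.1
t 20.2 gap 0.1031 F [-0.1  1.  -0.9] op 0.0683 tcp [0.4621 0.0373 0.2276]
t=20.2 tcp [0.4621 0.0373 0.2276] tooly [ 0.  0. -1.] cur yaw -6.6 op 0.0683 F [-0.1  1.  -0.9]
  -> trans [151.3, -0.4, 0.6] yaw 0.1 rows>= 4
```

View pics/w6.png

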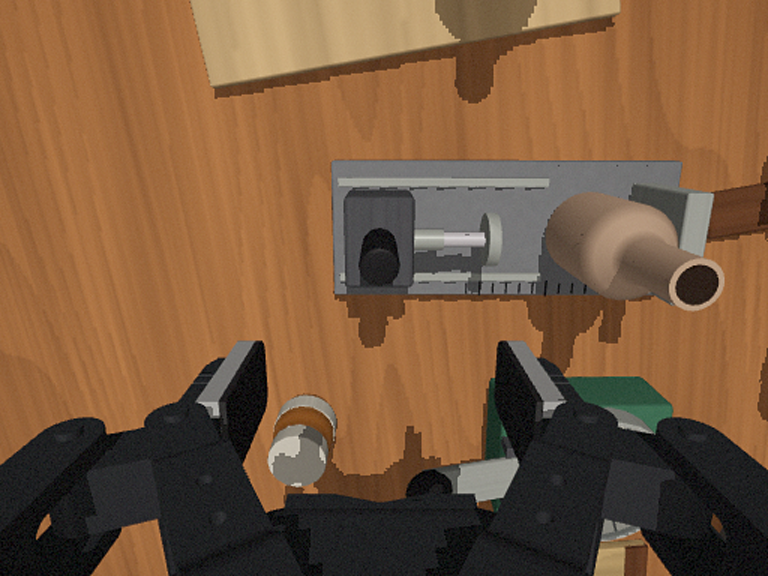

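```bash
python3 - <<'E'
from h import *
print(ray_onz(np.load("w6_W.npy"),np.array((696,285))/1.5,.146))
E
```

```text
[0.61089699 0.01855943 0.146     ]
```

Request:
arm_command(force=40, series=[{"translation": [45, 0, 0.5], "yaw": 0, "claw": 0.6}, {"translation": [90, 0, 0.5], "yaw": 0, "claw": 0.6}, {"translation": [135, 0, 0.5], "yaw": 0, "claw": 0.6}, {"translation": [151, 0, 0.5], "yaw": 0, "claw": 0.6}, {"translation": [151, 0, 0.5], "yaw": 0, "claw": 0.6}, {"translation": [151, 0, 0.5], "yaw": 0, "claw": 0.6}])

```text
time_s: 20.8
tcp_pos: [0.6111, 0.0196, 0.2256]
orientation: [[0.993, -0.004, 0.117], [-0.117, -0.001, 0.993], [-0.004, -1.0, -0.002]]
ft_force: [-0.5, 1.4, -0.7]
opening: 0.068
```

```bash
python3 - <<'E'
from h import *
look("w7")
plan(.6123,.0207,0.109,-6.7)
E
```

```text
tcp [0.6111 0.0196 0.2256] t 20.8
t=20.9 tcp [0.611  0.0199 0.2264] tooly [-0.003 -0.    -1.   ] cur yaw -6.7 op 0.0685 F [-0.1 -0.1  0.1]
  -> trans [1.5, 117.4, 1.0] yaw 0.0 rows>= 3
```

View pics/w7.png

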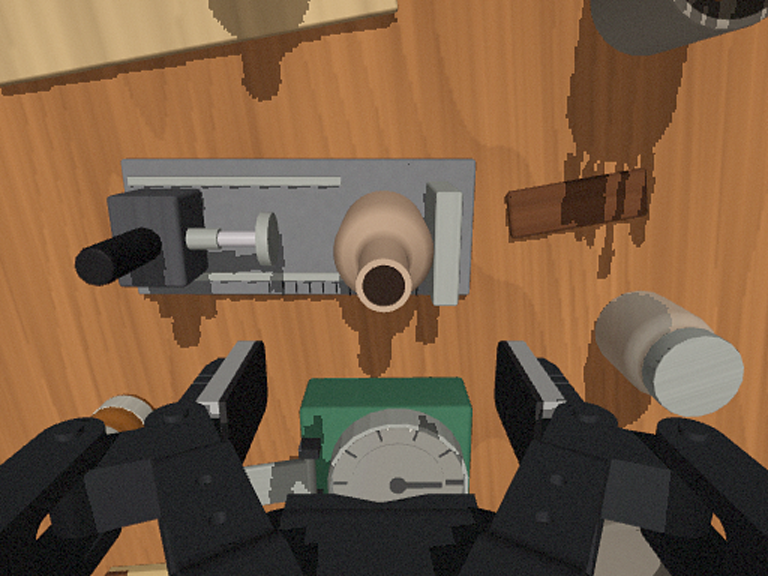

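Request:
arm_command(force=40, series=[{"translation": [1, 45, 0.5], "yaw": 0, "claw": 0.6}, {"translation": [1, 90, 0.5], "yaw": 0, "claw": 0.6}, {"translation": [1, 112, 0.5], "yaw": 0, "claw": 0.6}, {"translation": [1, 117, 0.5], "yaw": 0, "claw": 0.6}, {"translation": [1, 117, 0.5], "yaw": 0, "claw": 0.3}, {"translation": [1, 117, 0.5], "yaw": 0, "claw": 0}, {"translation": [1, 117, 0.5], "yaw": 0, "claw": -0.3}, {"translation": [1, 117, 0.5], "yaw": 0, "claw": -0.6}, {"translation": [1, 117, 0.5], "yaw": 0, "claw": -1}, {"translation": [1, 117, 0.5], "yaw": 0, "claw": -1}, {"translation": [1, 117, 0.5], "yaw": 0, "claw": -1}, {"translation": [1, 117, 0.5], "yaw": 0, "claw": -1}])

```text
time_s: 22.05
tcp_pos: [0.6133, 0.0207, 0.1126]
orientation: [[0.993, 0.001, 0.116], [-0.116, 0.001, 0.993], [0.0, -1.0, 0.001]]
ft_force: [-5.3, -0.0, 8.8]
opening: 0.0253
```

```bash
python3 - <<'E'
from h import *
gap()
crop(C["top"]["p"][:,:,::-1],"t_d",(365,155,450,295),4)
crop(C["scene"]["p"][:,:,::-1],"s_d",(85,160,165,255),5)
E
```

```text
t 22.1 gap -0.0491 F [-5.3 -0.   8.8] op 0.0253 tcp [0.6133 0.0207 0.1126]
```

View pics/t_d.png

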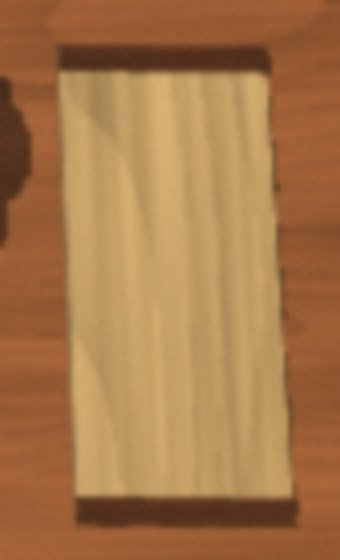

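View pics/s_d.png

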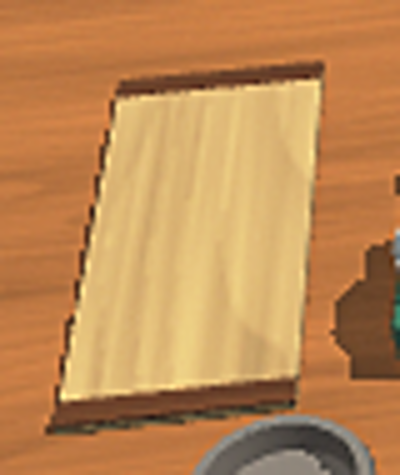

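```bash
python3 - <<'E'
from h import *
cs=np.array([onz("top",(x/4+365,y/4+155),.01) for x,y in [(58,46),(270,48),(296,522),(76,520)]])[:,:2]
print(cs.round(4),[round(np.linalg.norm(cs[i]-cs[(i+1)%4]),4) for i in range(4)],cs.mean(0))
m=(cs[0]+cs[1]-cs[2]-cs[3]);m/=np.linalg.norm(m);print(m,np.degrees(np.arctan2(m[1],m[0])))
n=np.array([-m[1],m[0]])
c=cs.mean(0)
for k in (.105,0,-.107): print(k,c+k*m)
q=c+.105*m
plan(.6133,.0207,.27)
plan(q[0],q[1],.27,-30)
E
```

```text
[[ 0.6641 -0.275 ]
 [ 0.6595 -0.4282]
 [ 0.3249 -0.4167]
 [ 0.3287 -0.265 ]] [np.float64(0.1533), np.float64(0.3349), np.float64(0.1517), np.float64(0.3356)] [ 0.4943042  -0.34620609]
[ 0.99949087 -0.03190622] -1.8284018109503428
0.105 [ 0.59925074 -0.34955625]
0 [ 0.4943042  -0.34620609]
-0.107 [ 0.38735868 -0.34279213]
t=22.1 tcp [0.6133 0.0207 0.1126] tooly [ 0.001  0.001 -1.   ] cur yaw -6.6 op 0.0253 F [-5.3 -0.   8.8]
  -> trans [0.1, -157.4, 0.2] yaw 0.0 rows>= 4
t=22.1 tcp [0.6133 0.0207 0.1126] tooly [ 0.001  0.001 -1.   ] cur yaw -6.6 op 0.0253 F [-5.3 -0.   8.8]
  -> trans [29.0, -157.8, -369.2] yaw 23.4 rows>= 9
```

Request:
arm_command(series=[{"translation": [-3, -20, 0], "yaw": 0, "claw": -1}, {"translation": [-3, -60, 0], "yaw": 0, "claw": -1}, {"translation": [-3, -105, 0], "yaw": 0, "claw": -1}, {"translation": [0, -145, 0], "yaw": 0, "claw": -1}, {"translation": [0, -158, -30], "yaw": 2, "claw": -1}, {"translation": [4, -158, -70], "yaw": 5, "claw": -1}, {"translation": [7, -158, -110], "yaw": 8, "claw": -1}, {"translation": [11, -158, -150], "yaw": 11, "claw": -1}, {"translation": [15, -158, -190], "yaw": 14, "claw": -1}, {"translation": [18, -158, -230], "yaw": 17, "claw": -1}, {"translation": [22, -158, -270], "yaw": 20, "claw": -1}, {"translation": [25, -158, -310], "yaw": 22, "claw": -1}, {"translation": [28, -158, -345], "yaw": 23.4, "claw": -1}, {"translation": [29, -158, -369], "yaw": 23.4, "claw": -1}, {"translation": [29, -158, -369], "yaw": 23.4, "claw": -1}, {"translation": [29, -158, -369], "yaw": 23.4, "claw": -1}, {"translation": [29, -158, -369], "yaw": 23.4, "claw": -1}, {"translation": [29, -158, -369], "yaw": 23.4, "claw": -1}])

```text
time_s: 23.85
tcp_pos: [0.6003, -0.3476, 0.2691]
orientation: [[0.867, 0.001, 0.499], [-0.499, 0.001, 0.867], [0.0, -1.0, 0.001]]
ft_force: [-0.3, -0.4, -1.1]
opening: 0.0251
```

```bash
python3 - <<'E'
from h import *
look("w8")
plan(.599,-.3495,0.1106,-30)
E
```

```text
tcp [ 0.6003 -0.3476  0.2691] t 23.9
t=23.9 tcp [ 0.6002 -0.3478  0.2691] tooly [ 0.001  0.    -1.   ] cur yaw -29.9 op 0.0250 F [-0.6 -0.4 -2.3]
  -> trans [-0.2, 158.5, -2.2] yaw 0.1 rows>= 4
```

View pics/w8.png

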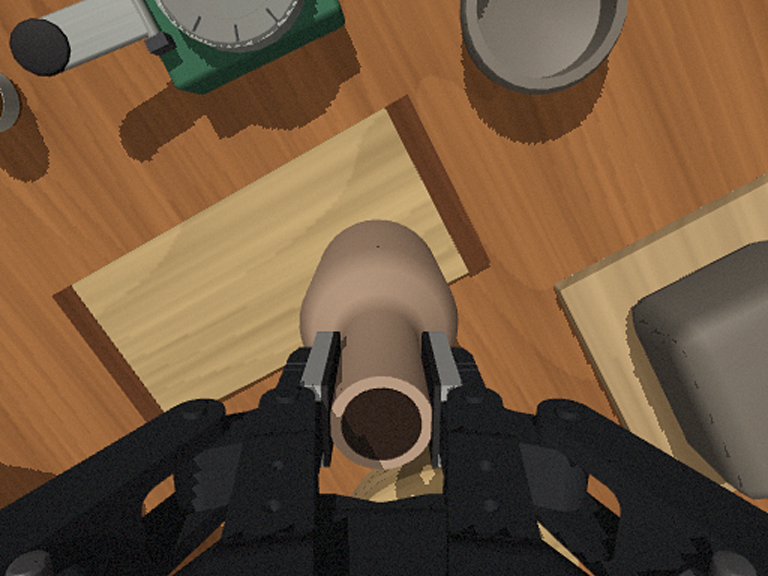

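```bash
python3 - <<'E'
from h import *
W=np.load("w8_W.npy")
for p in [(407,96),(490,266),(54,293)]: print(np.round(ray_onz(W,np.array(p)/1.5,.01),4))
E
```

```text
[ 0.6647 -0.2748  0.01  ]
[ 0.6597 -0.4263  0.01  ]
[ 0.3295 -0.2639  0.01  ]
```

Request:
arm_command(series=[{"translation": [0, 45, -2], "yaw": 0, "claw": -1}, {"translation": [0, 90, -2], "yaw": 0, "claw": -1}, {"translation": [0, 130, -2], "yaw": 0, "claw": -1}, {"translation": [0, 150, -2], "yaw": 0, "claw": -1}, {"translation": [0, 155, -2], "yaw": 0, "claw": -1}, {"translation": [0, 158, -2], "yaw": 0, "claw": -1}, {"translation": [0, 158, -2], "yaw": 0, "claw": -1}, {"translation": [0, 158, -2], "yaw": 0, "claw": -1}])

```text
time_s: 24.7
tcp_pos: [0.5992, -0.3516, 0.1126]
orientation: [[0.866, 0.002, 0.501], [-0.501, -0.001, 0.866], [0.003, -1.0, -0.0]]
ft_force: [-0.2, 0.1, -1.3]
opening: 0.0256
```

Request:
arm_command(series=[{"translation": [0, 0.5, 0], "yaw": 0, "claw": -1}, {"translation": [0, 1, 0], "yaw": 0, "claw": -1}, {"translation": [0, 1, 0], "yaw": 0, "claw": -1}])

```text
time_s: 25.0
tcp_pos: [0.5987, -0.3514, 0.1106]
orientation: [[0.866, 0.001, 0.501], [-0.501, -0.001, 0.866], [0.001, -1.0, -0.0]]
ft_force: [-0.7, 0.5, 2.0]
opening: 0.0249
```

Request:
arm_command(series=[{"translation": [0, 0.5, 0], "yaw": 0, "claw": -1}, {"translation": [0, 1, 0], "yaw": 0, "claw": -1}, {"translation": [0, 1, 0], "yaw": 0, "claw": -1}])

```text
time_s: 25.3
tcp_pos: [0.5987, -0.3515, 0.1106]
orientation: [[0.866, 0.002, 0.501], [-0.501, -0.001, 0.866], [0.002, -1.0, 0.0]]
ft_force: [-2.8, 1.9, 8.3]
opening: 0.0251
```

Contact at z = 0.1106, as predicted. I'll release, rise and look.

Request:
arm_command(series=[{"translation": [0, -0.5, 0], "yaw": 0, "claw": -0.6}, {"translation": [0, -0.5, 0], "yaw": 0, "claw": 0}, {"translation": [0, -0.5, 0], "yaw": 0, "claw": 0.3}, {"translation": [0, -0.5, 0], "yaw": 0, "claw": 0.3}, {"translation": [0, -0.5, 0], "yaw": 0, "claw": 0.3}, {"translation": [0, -20, 0], "yaw": 0, "claw": 0.3}, {"translation": [0, -60, 0], "yaw": 0, "claw": 0.3}, {"translation": [0, -110, 0], "yaw": 0, "claw": 0.3}, {"translation": [0, -160, 0], "yaw": 0, "claw": 0.3}, {"translation": [0, -180, 30], "yaw": 0, "claw": 0.6}, {"translation": [0, -180, 80], "yaw": -5, "claw": 0.6}, {"translation": [0, -180, 130], "yaw": -13, "claw": 0.6}, {"translation": [0, -180, 180], "yaw": -21, "claw": 0.6}, {"translation": [0, -180, 230], "yaw": -29, "claw": 0.6}, {"translation": [0, -180, 230], "yaw": -30, "claw": 0.6}, {"translation": [0, -180, 230], "yaw": -30, "claw": 0.6}])

```text
time_s: 26.9
tcp_pos: [0.7143, -0.1499, 0.2879]
orientation: [[1.0, -0.001, -0.003], [0.003, 0.0, 1.0], [-0.001, -1.0, 0.0]]
ft_force: [-1.0, -0.9, 0.3]
opening: 0.0679
```

```bash
python3 - <<'E'
from h import *
save("top","t9",(110,140,450,300),2.3)
save("scene","s9",(80,120,380,260),2.6)
plan(.558,.2317,0.25,20)
E
```

```text
t=27.0 tcp [ 0.713  -0.1535  0.2887] tooly [-0.001 -0.001 -1.   ] cur yaw -0.2 op 0.0683 F [ 0.  -0.7  0.2]
  -> trans [-156.4, 38.4, 384.6] yaw -20.2 rows>= 9
```

View pics/t9.png

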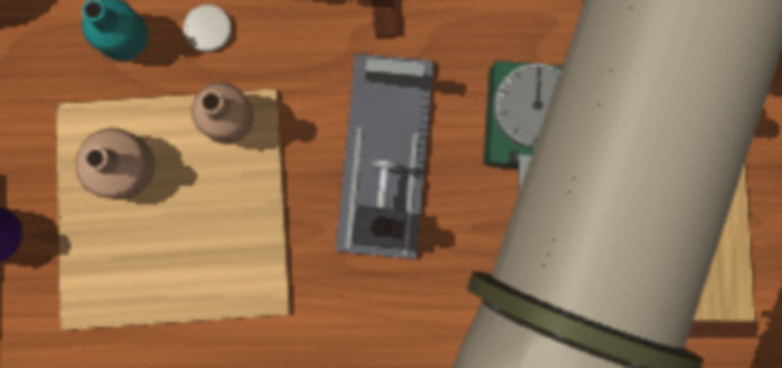

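View pics/s9.png

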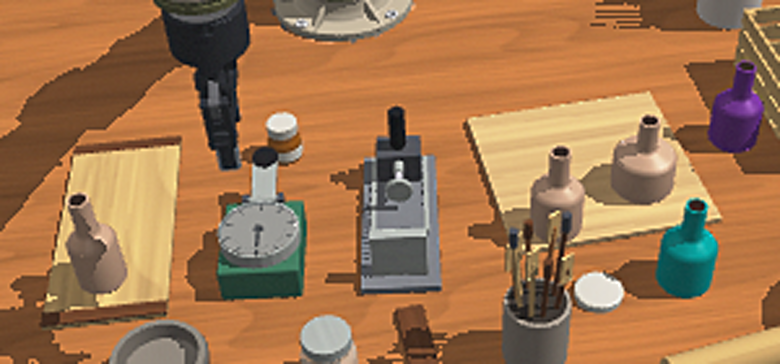

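Vase 1 stands on the done board. Vase 2 has been knocked about 45 mm away from the robot, so I'll remeasure it with the wrist camera.

```bash
python3 - <<'E'
from h import *
t=(212/2.3+110,101/2.3+140); sc=(561/2.6+80,154/2.6+120)
print(tri(t,sc), onz("top",t,.136))
n=onz("top",t,.136)
plan(n[0],n[1],.25,10)
E
```

```text
(array([0.60392476, 0.22509348, 0.12963707]), [np.float64(1.0956100043667607), np.float64(0.6463514889820788)]) [0.60246314 0.22125572 0.136     ]
t=27.0 tcp [ 0.713  -0.1535  0.2887] tooly [-0.001 -0.001 -1.   ] cur yaw -0.2 op 0.0683 F [ 0.  -0.7  0.2]
  -> trans [-111.9, 38.4, 374.3] yaw -10.2 rows>= 8
```

Request:
arm_command(series=[{"translation": [-14, 0, 46], "yaw": -2, "claw": 0.6}, {"translation": [-28, 0, 92], "yaw": -4, "claw": 0.6}, {"translation": [-42, 0, 138], "yaw": -6, "claw": 0.6}, {"translation": [-56, 0, 184], "yaw": -8, "claw": 0.6}, {"translation": [-70, 0, 230], "yaw": -10, "claw": 0.6}, {"translation": [-84, 0, 278], "yaw": -10, "claw": 0.6}, {"translation": [-98, 20, 326], "yaw": -10, "claw": 0.6}, {"translation": [-112, 38, 374], "yaw": -10, "claw": 0.6}, {"translation": [-112, 38, 374], "yaw": -10, "claw": 0.6}, {"translation": [-112, 38, 374], "yaw": -10, "claw": 0.6}, {"translation": [-112, 38, 374], "yaw": -10, "claw": 0.6}])

```text
time_s: 28.1
tcp_pos: [0.6028, 0.2192, 0.2515]
orientation: [[0.986, 0.001, -0.169], [0.169, -0.001, 0.986], [0.001, -1.0, -0.001]]
ft_force: [-0.2, -0.3, 0.9]
opening: 0.0687
```

```bash
python3 - <<'E'
from h import *
look("w10")
save("top","t10",(130,150,470,300),2.3)
E
```

```text
tcp [0.6028 0.2192 0.2515] t 28.1
```

View pics/w10.png

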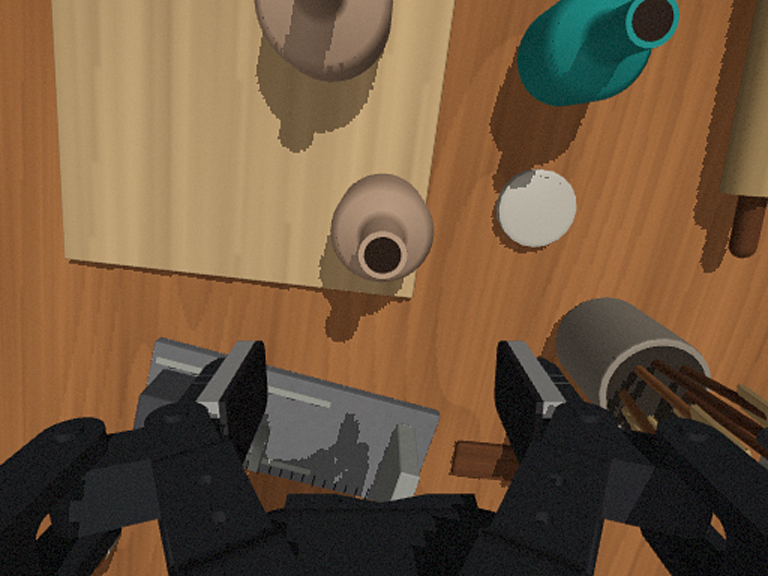

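View pics/t10.png

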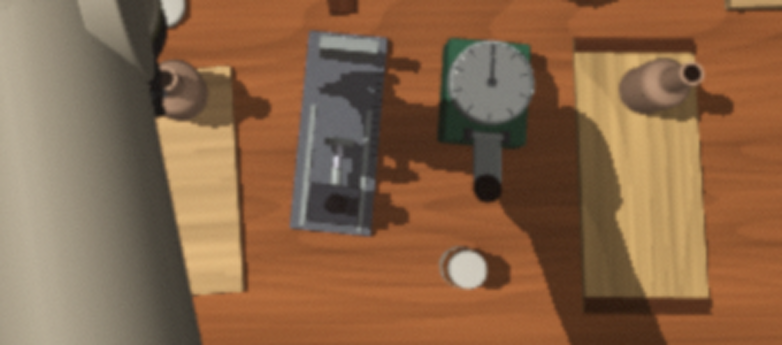

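Vase 2's neck is at (381,256); it is upright and still on the board. Vase 1 stands well inside the done board.

```bash
python3 - <<'E'
from h import *
W=np.load("w10_W.npy")
n=ray_onz(W,np.array((381.5,256))/1.5,.136); print(n, mtri([(W,np.array((381.5,256))/1.5),(P["scene"],(561/2.6+80,154/2.6+120))]))
plan(n[0],n[1],.099)
E
```

```text
[0.60195316 0.22340779 0.136     ] (array([0.60230283, 0.22257127, 0.1312163 ]), array([ 0.2, -0.3, -1.5, -0.5]))
t=28.2 tcp [0.6031 0.2189 0.2518] tooly [ 0.002 -0.    -1.   ] cur yaw 9.7 op 0.0683 F [ 0.3 -0.3  0.2]
  -> trans [-0.6, 152.8, 4.8] yaw 0.0 rows>= 4
```

Request:
arm_command(force=40, series=[{"translation": [-0.5, 45, 4], "yaw": 0, "claw": 0.6}, {"translation": [-0.5, 90, 4], "yaw": 0, "claw": 0.6}, {"translation": [-0.5, 135, 4], "yaw": 0, "claw": 0.6}, {"translation": [-0.5, 153, 4], "yaw": 0, "claw": 0.6}, {"translation": [-0.5, 153, 4], "yaw": 0, "claw": 0.3}, {"translation": [-0.5, 153, 4], "yaw": 0, "claw": 0}, {"translation": [-0.5, 153, 4], "yaw": 0, "claw": -0.3}, {"translation": [-0.5, 153, 4], "yaw": 0, "claw": -0.6}, {"translation": [-0.5, 153, 4], "yaw": 0, "claw": -1}, {"translation": [-0.5, 153, 4], "yaw": 0, "claw": -1}, {"translation": [-0.5, 153, 4], "yaw": 0, "claw": -1}, {"translation": [-0.5, 153, 4], "yaw": 0, "claw": -1}])

```text
time_s: 29.4
tcp_pos: [0.6024, 0.2258, 0.1003]
orientation: [[0.985, 0.004, -0.172], [0.172, 0.001, 0.985], [0.004, -1.0, 0.001]]
ft_force: [0.7, -1.8, 7.0]
opening: 0.025
```

```bash
python3 - <<'E'
from h import *
u=np.array([0.9932,-0.1167]);o=np.array([.5825,.0242]);q=o+.022*u
print(q);plan(q[0],q[1],.27,-6.7)
E
```

```text
[0.6043504 0.0216326]
t=29.4 tcp [0.6024 0.2258 0.1003] tooly [ 0.004  0.001 -1.   ] cur yaw 9.9 op 0.0250 F [ 0.7 -1.8  7. ]
  -> trans [-32.6, -170.0, -201.4] yaw 16.6 rows>= 6
```

Request:
arm_command(series=[{"translation": [0, -30, 0], "yaw": 0, "claw": -1}, {"translation": [0, -70, 0], "yaw": 0, "claw": -1}, {"translation": [0, -110, 0], "yaw": 0, "claw": -1}, {"translation": [0, -150, 0], "yaw": 0, "claw": -1}, {"translation": [-4, -170, -25], "yaw": 3, "claw": -1}, {"translation": [-10, -170, -65], "yaw": 6, "claw": -1}, {"translation": [-17, -170, -105], "yaw": 9, "claw": -1}, {"translation": [-23, -170, -145], "yaw": 12, "claw": -1}, {"translation": [-30, -170, -185], "yaw": 15, "claw": -1}, {"translation": [-32.5, -170, -201], "yaw": 16.6, "claw": -1}, {"translation": [-32.5, -170, -201], "yaw": 16.6, "claw": -1}, {"translation": [-32.5, -170, -201], "yaw": 16.6, "claw": -1}, {"translation": [-32.5, -170, -201], "yaw": 16.6, "claw": -1}, {"translation": [-32.5, -170, -201], "yaw": 16.6, "claw": -1}, {"translation": [-32.5, -170, -201], "yaw": 16.6, "claw": -1}])

```text
time_s: 30.9
tcp_pos: [0.6034, 0.0236, 0.2676]
orientation: [[0.994, -0.0, 0.114], [-0.114, 0.0, 0.994], [-0.0, -1.0, 0.0]]
ft_force: [-0.5, -0.2, -2.2]
opening: 0.0251
```

```bash
python3 - <<'E'
from h import *
look("w11")
plan(.6043,.0216,.1023,-6.7)
E
```

```text
tcp [0.6034 0.0236 0.2676] t 30.9
t=30.9 tcp [0.6034 0.0234 0.2677] tooly [-0.  0. -1.] cur yaw -6.6 op 0.0249 F [ 1.5 -0.8 -2.1]
  -> trans [1.1, 165.4, -1.7] yaw 0.1 rows>= 4
```

View pics/w11.png

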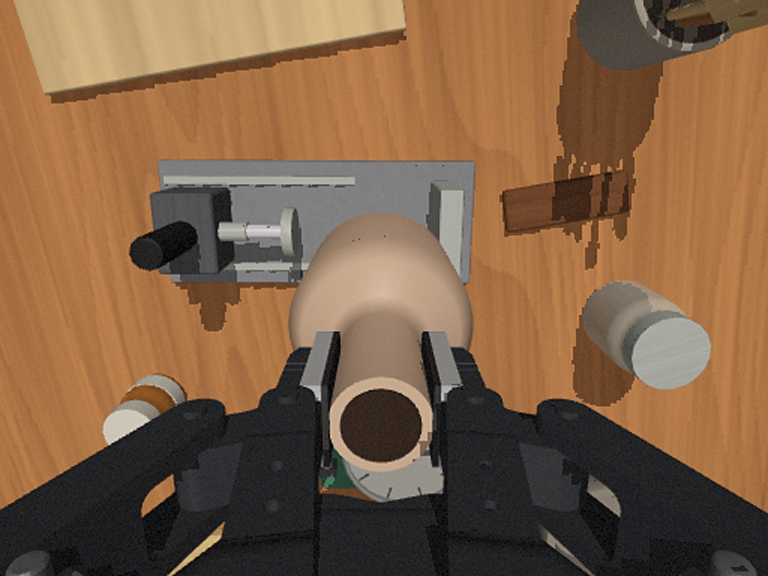

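Request:
arm_command(series=[{"translation": [0, 45, -1], "yaw": 0, "claw": -1}, {"translation": [0, 90, -1], "yaw": 0, "claw": -1}, {"translation": [0, 130, -1], "yaw": 0, "claw": -1}, {"translation": [0, 155, -1], "yaw": 0, "claw": -1}, {"translation": [0, 162, -1], "yaw": 0, "claw": -1}, {"translation": [0, 164, -1], "yaw": 0, "claw": -1}, {"translation": [0, 165, -1], "yaw": 0, "claw": -1}, {"translation": [0, 165.5, -1], "yaw": 0, "claw": -1}, {"translation": [0, 166, -1], "yaw": 0, "claw": -1}, {"translation": [0, 166, -1], "yaw": 0, "claw": -1}])

```text
time_s: 31.95
tcp_pos: [0.6037, 0.0214, 0.1025]
orientation: [[0.993, 0.001, 0.116], [-0.116, 0.0, 0.993], [0.001, -1.0, 0.0]]
ft_force: [-0.4, 0.7, -2.6]
opening: 0.0249
```

Request:
arm_command(series=[{"translation": [0, 0.5, 0], "yaw": 0, "claw": -1}, {"translation": [0, 0.7, 0], "yaw": 0, "claw": -1}, {"translation": [0, 0.7, 0], "yaw": 0, "claw": -1}])

```text
time_s: 32.25
tcp_pos: [0.6038, 0.0214, 0.1022]
orientation: [[0.993, 0.001, 0.116], [-0.116, 0.001, 0.993], [0.001, -1.0, 0.001]]
ft_force: [-2.5, -0.2, 5.3]
opening: 0.0249
```

Contact. I'll release, rise and go to the handle (about −144 mm along x).

Request:
arm_command(series=[{"translation": [0, -0.5, 0], "yaw": 0, "claw": -0.6}, {"translation": [0, -0.5, 0], "yaw": 0, "claw": 0}, {"translation": [0, -0.5, 0], "yaw": 0, "claw": 0.4}, {"translation": [0, -0.5, 0], "yaw": 0, "claw": 0.4}, {"translation": [0, -0.5, 0], "yaw": 0, "claw": 0.4}, {"translation": [0, -20, 0], "yaw": 0, "claw": 0.4}, {"translation": [0, -60, 0], "yaw": 0, "claw": 0.4}, {"translation": [0, -100, 0], "yaw": 0, "claw": 0.4}, {"translation": [0, -120, 0], "yaw": 0, "claw": 0.4}, {"translation": [-50, -120, 0], "yaw": 0, "claw": 0.4}, {"translation": [-100, -120, 0], "yaw": 0, "claw": 0.4}, {"translation": [-143, -120, 0], "yaw": 0, "claw": 0.6}, {"translation": [-143, -120, 0], "yaw": 0, "claw": 0.6}, {"translation": [-143, -120, 0], "yaw": 0, "claw": 0.6}])

```text
time_s: 33.65
tcp_pos: [0.4608, 0.0385, 0.2217]
orientation: [[0.993, 0.001, 0.114], [-0.114, 0.003, 0.993], [0.001, -1.0, 0.003]]
ft_force: [1.0, 0.6, 0.2]
opening: 0.0683
```

```bash
python3 - <<'E'
from h import *
plan(.462,.038,0.0785,-6.7)
look("w12")
E
```

```text
t=33.6 tcp [0.4608 0.0385 0.2217] tooly [ 0.001  0.003 -1.   ] cur yaw -6.6 op 0.0683 F [1.  0.6 0.2]
  -> trans [1.1, 143.2, -0.8] yaw 0.1 rows>= 3
tcp [0.4608 0.0385 0.2217] t 33.6
```

View pics/w12.png

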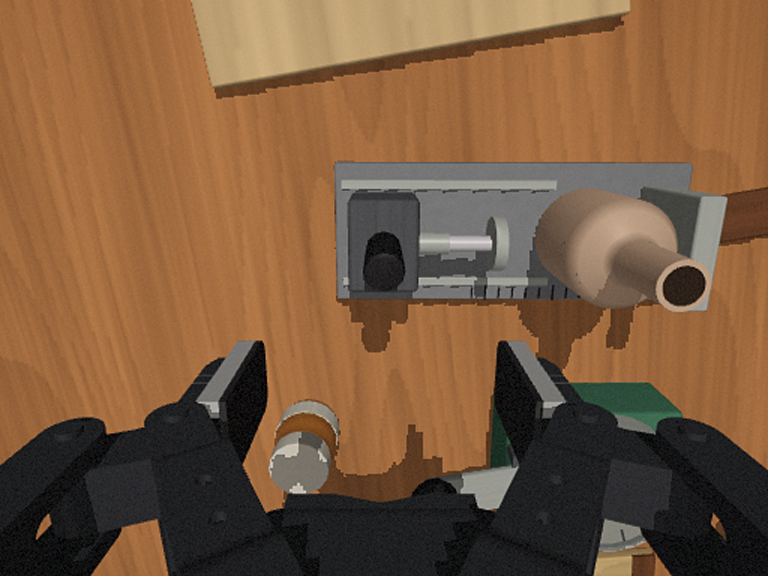

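Request:
arm_command(force=30, series=[{"translation": [1, 45, -0.5], "yaw": 0, "claw": 0.6}, {"translation": [1, 90, -0.5], "yaw": 0, "claw": 0.6}, {"translation": [1, 130, -0.5], "yaw": 0, "claw": 0.6}, {"translation": [1, 143, -0.5], "yaw": 0, "claw": 0.4}, {"translation": [1, 143, -0.5], "yaw": 0, "claw": 0}, {"translation": [1, 143, -0.5], "yaw": 0, "claw": -0.4}, {"translation": [1, 143, -0.5], "yaw": 0, "claw": -0.8}, {"translation": [1, 143, -0.5], "yaw": 0, "claw": -1}, {"translation": [1, 143, -0.5], "yaw": 0, "claw": -1}, {"translation": [1, 143, -0.5], "yaw": 0, "claw": -1}, {"translation": [1, 143, -0.5], "yaw": 0, "claw": -1}])

```text
time_s: 34.8
tcp_pos: [0.4639, 0.0373, 0.0799]
orientation: [[0.993, 0.004, 0.116], [-0.116, 0.001, 0.993], [0.004, -1.0, 0.002]]
ft_force: [0.5, -1.4, 6.7]
opening: 0.0213
```

```bash
python3 -c "from h import *; gap()"
```

```text
t 34.8 gap 0.1013 F [ 0.5 -1.4  6.7] op 0.0213 tcp [0.4639 0.0373 0.0799]
```

Request:
arm_command(series=[{"translation": [6, 0, 0], "yaw": 0, "claw": -1}, {"translation": [14, 0, 0], "yaw": 0, "claw": -1}, {"translation": [22, 0, 0], "yaw": 0, "claw": -1}, {"translation": [26, 0, 0], "yaw": 0, "claw": -1}, {"translation": [28, 0, 0], "yaw": 0, "claw": -1}, {"translation": [30, 0, 0], "yaw": 0, "claw": -1}, {"translation": [32, 0, 0], "yaw": 0, "claw": -1}, {"translation": [33, 0, 0], "yaw": 0, "claw": -1}, {"translation": [34, 0, 0], "yaw": 0, "claw": -1}, {"translation": [35, 0, 0], "yaw": 0, "claw": -1}, {"translation": [36, 0, 0], "yaw": 0, "claw": -1}, {"translation": [37, 0, 0], "yaw": 0, "claw": -1}, {"translation": [38, 0, 0], "yaw": 0, "claw": -1}, {"translation": [38, 0, 0], "yaw": 0, "claw": -1}])

```text
time_s: 36.2
tcp_pos: [0.5005, 0.033, 0.0799]
orientation: [[0.993, 0.001, 0.116], [-0.116, 0.001, 0.993], [0.001, -1.0, 0.001]]
ft_force: [-5.4, -0.1, 12.1]
opening: 0.0214
```

```bash
python3 -c "from h import *; gap()"
```

```text
t 36.2 gap 0.0644 F [-5.4 -0.1 12.1] op 0.0214 tcp [0.5005 0.033  0.0799]
```

Request:
arm_command(series=[{"translation": [1, 0, 0], "yaw": 0, "claw": -1}, {"translation": [2, 0, 0], "yaw": 0, "claw": -1}, {"translation": [3, 0, 0], "yaw": 0, "claw": -1}, {"translation": [4, 0, 0], "yaw": 0, "claw": -1}, {"translation": [4.5, 0, 0], "yaw": 0, "claw": -1}, {"translation": [4.5, 0, 0], "yaw": 0, "claw": -1}])

```text
time_s: 36.8
tcp_pos: [0.5046, 0.0325, 0.0799]
orientation: [[0.993, 0.001, 0.116], [-0.116, 0.001, 0.993], [0.0, -1.0, 0.002]]
ft_force: [-8.5, -2.2, 14.5]
opening: 0.0209
```

```bash
python3 -c "from h import *; gap()
save('scene','s13',(205,120,285,225),6)"
```

```text
t 36.8 gap 0.0603 F [-8.5 -2.2 14.5] op 0.0209 tcp [0.5046 0.0325 0.0799]
```

View pics/s13.png

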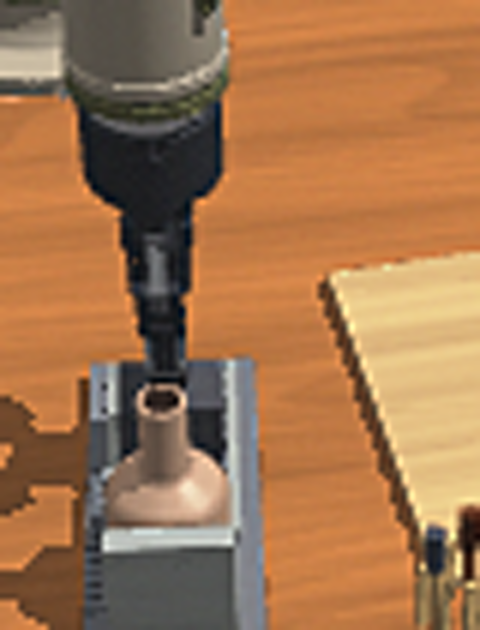

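Held: gap 60.3 mm, force 8.5 N. I'll push 0.7 mm further, hold, then open.

Request:
arm_command(series=[{"translation": [0.7, 0, 0], "yaw": 0, "claw": -1}, {"translation": [0.7, 0, 0], "yaw": 0, "claw": -1}, {"translation": [0.7, 0, 0], "yaw": 0, "claw": -1}, {"translation": [0.7, 0, 0], "yaw": 0, "claw": -1}, {"translation": [0.7, 0, 0], "yaw": 0, "claw": -1}, {"translation": [0.7, 0, 0], "yaw": 0, "claw": -1}])

```text
time_s: 37.45
tcp_pos: [0.5052, 0.0325, 0.0799]
orientation: [[0.993, 0.0, 0.116], [-0.116, 0.002, 0.993], [0.0, -1.0, 0.002]]
ft_force: [-8.5, -2.0, 14.7]
opening: 0.0212
```

Request:
arm_command(series=[{"translation": [-2, 0, 0], "yaw": 0, "claw": -1}, {"translation": [-4, 0, 0], "yaw": 0, "claw": -1}, {"translation": [-8, 0, 0], "yaw": 0, "claw": -1}, {"translation": [-12, 0, 0], "yaw": 0, "claw": -1}, {"translation": [-20, 0, 0], "yaw": 0, "claw": -1}, {"translation": [-30, 0, 0], "yaw": 0, "claw": -1}, {"translation": [-38, 0, 0], "yaw": 0, "claw": -1}, {"translation": [-43, 0, 0], "yaw": 0, "claw": -1}, {"translation": [-44.5, 0, 0], "yaw": 0, "claw": -1}, {"translation": [-44.5, 0, 0], "yaw": 0, "claw": -1}, {"translation": [-44.5, 0, 0], "yaw": 0, "claw": -0.5}, {"translation": [-44.5, 0, 0], "yaw": 0, "claw": 0.2}, {"translation": [-44.5, 0, 0], "yaw": 0, "claw": 0.6}, {"translation": [-44.5, 0, 0], "yaw": 0, "claw": 0.6}, {"translation": [-44.5, 0, 0], "yaw": 0, "claw": 0.6}, {"translation": [-44.5, -45, 0], "yaw": 0, "claw": 0.6}, {"translation": [-44.5, -95, 0], "yaw": 0, "claw": 0.6}, {"translation": [-44.5, -145, 0], "yaw": 0, "claw": 0.6}, {"translation": [-44.5, -150, 0], "yaw": 0, "claw": 0.6}, {"translation": [-44.5, -150, 0], "yaw": 0, "claw": 0.6}])

```text
time_s: 39.45
tcp_pos: [0.4618, 0.0378, 0.2295]
orientation: [[0.993, 0.003, 0.115], [-0.115, 0.002, 0.993], [0.003, -1.0, 0.002]]
ft_force: [0.0, -1.0, 0.1]
opening: 0.0681
```

```bash
python3 - <<'E'
from h import *
gap()
u=np.array([0.9932,-0.1167]);o=np.array([.5825,.0242]);q=o+.026*u
print(q);plan(q[0],q[1],.23,-6.7)
E
```

```text
t 39.5 gap 0.1035 F [ 0.  -1.   0.1] op 0.0681 tcp [0.4618 0.0378 0.2295]
[0.6083232 0.0211658]
t=39.5 tcp [0.4618 0.0378 0.2295] tooly [ 0.003  0.002 -1.   ] cur yaw -6.6 op 0.0681 F [ 0.  -1.   0.1]
  -> trans [147.5, -0.1, 0.4] yaw 0.1 rows>= 3
```

Request:
arm_command(series=[{"translation": [45, 0, 0.5], "yaw": 0, "claw": 0.6}, {"translation": [90, 0, 0.5], "yaw": 0, "claw": 0.6}, {"translation": [135, 0, 0.5], "yaw": 0, "claw": 0.6}, {"translation": [147.5, 0, 0.5], "yaw": 0, "claw": 0.6}, {"translation": [147.5, 0, 0.5], "yaw": 0, "claw": 0.6}, {"translation": [147.5, 0, 0.5], "yaw": 0, "claw": 0.6}])

```text
time_s: 40.05
tcp_pos: [0.6064, 0.0203, 0.2262]
orientation: [[0.993, -0.003, 0.117], [-0.117, -0.001, 0.993], [-0.003, -1.0, -0.002]]
ft_force: [-0.1, 0.1, -0.0]
opening: 0.0681
```

```bash
python3 - <<'E'
from h import *
look("w14")
plan(.6083,.0212,.102,-6.7)
E
```

```text
tcp [0.6064 0.0203 0.2262] t 40.0
t=40.1 tcp [0.6063 0.0206 0.227 ] tooly [-0.002 -0.    -1.   ] cur yaw -6.7 op 0.0681 F [ 0.2 -0.4 -0.7]
  -> trans [2.2, 125.0, 0.9] yaw 0.0 rows>= 3
```

View pics/w14.png

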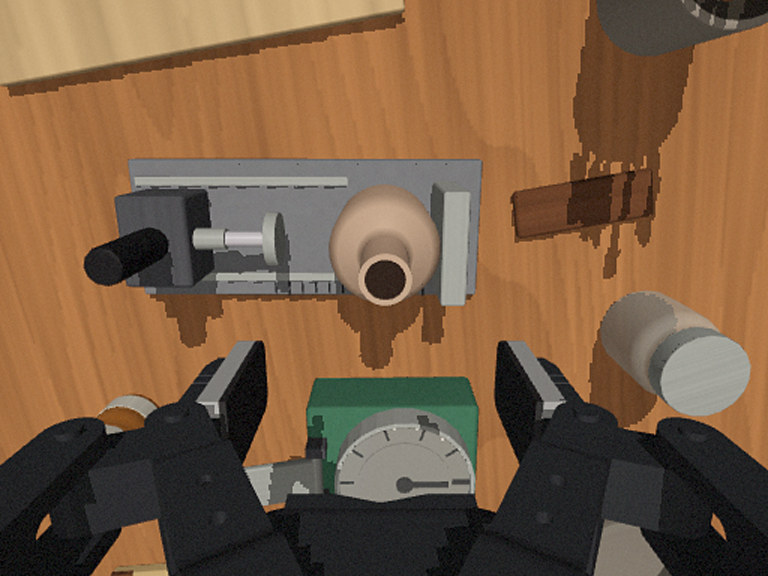

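Request:
arm_command(force=40, series=[{"translation": [1.5, 45, 0.5], "yaw": 0, "claw": 0.6}, {"translation": [1.5, 90, 0.5], "yaw": 0, "claw": 0.6}, {"translation": [1.5, 118, 0.5], "yaw": 0, "claw": 0.6}, {"translation": [1.5, 126, 0.5], "yaw": 0, "claw": 0.6}, {"translation": [1.5, 126, 0.5], "yaw": 0, "claw": 0.3}, {"translation": [1.5, 126, 0.5], "yaw": 0, "claw": 0}, {"translation": [1.5, 126, 0.5], "yaw": 0, "claw": -0.3}, {"translation": [1.5, 126, 0.5], "yaw": 0, "claw": -0.6}, {"translation": [1.5, 126, 0.5], "yaw": 0, "claw": -1}, {"translation": [1.5, 126, 0.5], "yaw": 0, "claw": -1}, {"translation": [1.5, 126, 0.5], "yaw": 0, "claw": -1}, {"translation": [1.5, 126, 0.5], "yaw": 0, "claw": -1}])

```text
time_s: 41.3
tcp_pos: [0.6089, 0.0214, 0.1041]
orientation: [[0.993, 0.0, 0.116], [-0.116, 0.001, 0.993], [0.0, -1.0, 0.001]]
ft_force: [-6.9, 1.4, 9.0]
opening: 0.0249
```

```bash
python3 - <<'E'
from h import *
plan(.4943,-.3462,.27,-30)
E
```

```text
t=41.3 tcp [0.6089 0.0214 0.1041] tooly [ 0.     0.001 -1.   ] cur yaw -6.6 op 0.0249 F [-6.9  1.4  9. ]
  -> trans [-71.3, -166.4, -378.1] yaw 23.4 rows>= 9
```

Request:
arm_command(series=[{"translation": [-4, -20, 0], "yaw": 0, "claw": -1}, {"translation": [-5, -60, 0], "yaw": 0, "claw": -1}, {"translation": [-5, -105, 0], "yaw": 0, "claw": -1}, {"translation": [-5, -145, 0], "yaw": 0, "claw": -1}, {"translation": [-10, -166, -30], "yaw": 2, "claw": -1}, {"translation": [-18, -166, -70], "yaw": 5, "claw": -1}, {"translation": [-25, -166, -110], "yaw": 8, "claw": -1}, {"translation": [-32, -166, -150], "yaw": 11, "claw": -1}, {"translation": [-39, -166, -190], "yaw": 14, "claw": -1}, {"translation": [-46, -166, -230], "yaw": 17, "claw": -1}, {"translation": [-53, -166, -270], "yaw": 20, "claw": -1}, {"translation": [-60, -166, -310], "yaw": 22, "claw": -1}, {"translation": [-67, -166, -350], "yaw": 23.4, "claw": -1}, {"translation": [-71, -166, -378], "yaw": 23.4, "claw": -1}, {"translation": [-71, -166, -378], "yaw": 23.4, "claw": -1}, {"translation": [-71, -166, -378], "yaw": 23.4, "claw": -1}, {"translation": [-71, -166, -378], "yaw": 23.4, "claw": -1}, {"translation": [-71, -166, -378], "yaw": 23.4, "claw": -1}])

```text
time_s: 43.1
tcp_pos: [0.4957, -0.3446, 0.2682]
orientation: [[0.867, 0.0, 0.499], [-0.499, 0.001, 0.867], [0.0, -1.0, 0.001]]
ft_force: [-0.1, -0.9, -1.5]
opening: 0.025
```

```bash
python3 - <<'E'
from h import *
look("w15")
plan(.4943,-.3462,.1021,-30)
E
```

```text
tcp [ 0.4957 -0.3446  0.2682] t 43.1
t=43.1 tcp [ 0.4956 -0.3447  0.2682] tooly [ 0.  0. -1.] cur yaw -29.9 op 0.0246 F [ 0.  -0.7 -1.9]
  -> trans [-0.4, 166.1, -2.0] yaw 0.1 rows>= 4
```

View pics/w15.png

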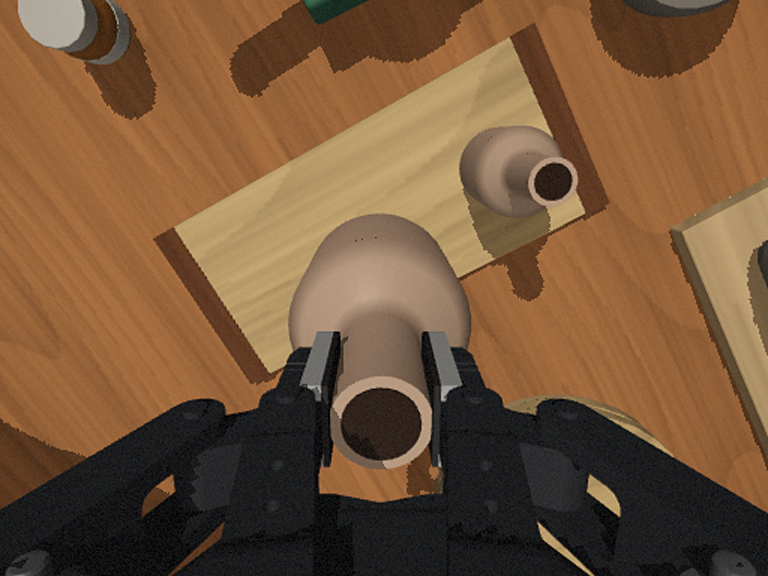

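Vase 1 stands clear at (553,181). I'll lower vase 2.

Request:
arm_command(series=[{"translation": [0, 45, -2], "yaw": 0, "claw": -1}, {"translation": [0, 90, -2], "yaw": 0, "claw": -1}, {"translation": [0, 130, -2], "yaw": 0, "claw": -1}, {"translation": [0, 155, -2], "yaw": 0, "claw": -1}, {"translation": [0, 162, -2], "yaw": 0, "claw": -1}, {"translation": [0, 164.5, -2], "yaw": 0, "claw": -1}, {"translation": [0, 165.5, -2], "yaw": 0, "claw": -1}, {"translation": [0, 166.5, -2], "yaw": 0, "claw": -1}, {"translation": [0, 166.5, -2], "yaw": 0, "claw": -1}, {"translation": [0, 166.5, -2], "yaw": 0, "claw": -1}])

```text
time_s: 44.15
tcp_pos: [0.4941, -0.348, 0.1024]
orientation: [[0.866, 0.001, 0.501], [-0.501, -0.001, 0.866], [0.001, -1.0, 0.0]]
ft_force: [-0.6, -1.0, -2.7]
opening: 0.025
```

Request:
arm_command(series=[{"translation": [0, 0.5, 0], "yaw": 0, "claw": -1}, {"translation": [0, 0.5, 0], "yaw": 0, "claw": -1}, {"translation": [0, 0.5, 0], "yaw": 0, "claw": -1}])

```text
time_s: 44.45
tcp_pos: [0.494, -0.3481, 0.1021]
orientation: [[0.866, 0.001, 0.501], [-0.501, -0.0, 0.866], [0.001, -1.0, 0.0]]
ft_force: [-1.6, 1.5, 6.3]
opening: 0.0249
```

Contact. I'll release, rise and go across towards vase 4.

Request:
arm_command(series=[{"translation": [0, -0.5, 0], "yaw": 0, "claw": -0.6}, {"translation": [0, -0.5, 0], "yaw": 0, "claw": 0}, {"translation": [0, -0.5, 0], "yaw": 0, "claw": 0.2}, {"translation": [0, -0.5, 0], "yaw": 0, "claw": 0.2}, {"translation": [0, -0.5, 0], "yaw": 0, "claw": 0.2}, {"translation": [0, -20, 0], "yaw": 0, "claw": 0.2}, {"translation": [0, -60, 0], "yaw": 0, "claw": 0.2}, {"translation": [0, -110, 0], "yaw": 0, "claw": 0.2}, {"translation": [0, -160, 0], "yaw": 0, "claw": 0.2}, {"translation": [0, -180, 30], "yaw": 0, "claw": 0.6}, {"translation": [0, -180, 80], "yaw": -5, "claw": 0.6}, {"translation": [0, -180, 130], "yaw": -13, "claw": 0.6}, {"translation": [0, -180, 180], "yaw": -21, "claw": 0.6}, {"translation": [0, -180, 230], "yaw": -29, "claw": 0.6}, {"translation": [-20, -180, 275], "yaw": -30, "claw": 0.6}, {"translation": [-40, -180, 320], "yaw": -30, "claw": 0.6}, {"translation": [-60, -180, 360], "yaw": -30, "claw": 0.6}, {"translation": [-60, -180, 360], "yaw": -30, "claw": 0.6}, {"translation": [-60, -180, 360], "yaw": -30, "claw": 0.6}, {"translation": [-60, -180, 360], "yaw": -30, "claw": 0.6}])

```text
time_s: 46.45
tcp_pos: [0.6219, -0.0077, 0.2812]
orientation: [[1.0, -0.0, 0.003], [-0.003, -0.001, 1.0], [-0.0, -1.0, -0.001]]
ft_force: [-0.7, -0.1, 0.7]
opening: 0.0686
```

```bash
python3 - <<'E'
from h import *
save("top","t16",(110,140,450,300),2.3)
save("scene","s16",(80,120,380,260),2.6)
plan(.5435,.356,0.25,20)
E
```

```text
t=46.5 tcp [ 0.6219 -0.0083  0.2813] tooly [ 0.    -0.001 -1.   ] cur yaw -0.2 op 0.0683 F [ 0.2 -0.4  0.2]
  -> trans [-79.9, 31.1, 364.0] yaw -20.2 rows>= 8
```

View pics/t16.png

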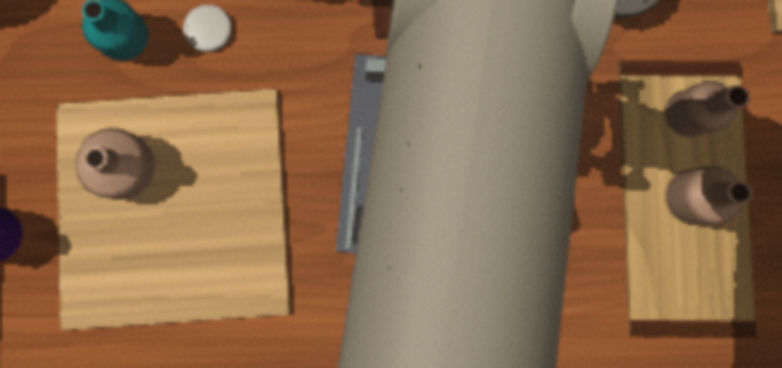

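View pics/s16.png

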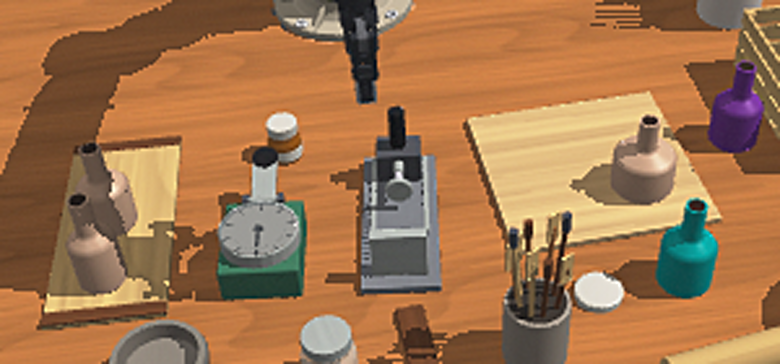

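Both vases stand on the done board and vase 4 hasn't moved. On to vase 4.

Request:
arm_command(series=[{"translation": [-10, 4, 46], "yaw": -2.5, "claw": 0.6}, {"translation": [-20, 8, 92], "yaw": -5, "claw": 0.6}, {"translation": [-30, 12, 138], "yaw": -8, "claw": 0.6}, {"translation": [-40, 16, 184], "yaw": -10.5, "claw": 0.6}, {"translation": [-50, 20, 230], "yaw": -13, "claw": 0.6}, {"translation": [-60, 24, 276], "yaw": -15.5, "claw": 0.6}, {"translation": [-70, 28, 322], "yaw": -18, "claw": 0.6}, {"translation": [-80, 31, 364], "yaw": -20, "claw": 0.6}, {"translation": [-80, 31, 364], "yaw": -20, "claw": 0.6}, {"translation": [-80, 31, 364], "yaw": -20, "claw": 0.6}, {"translation": [-80, 31, 364], "yaw": -20, "claw": 0.6}, {"translation": [-80, 31, 364], "yaw": -20, "claw": 0.6}])

```text
time_s: 47.75
tcp_pos: [0.5437, 0.3556, 0.2506]
orientation: [[0.941, 0.001, -0.337], [0.337, -0.0, 0.941], [0.001, -1.0, -0.0]]
ft_force: [0.3, 0.8, 0.0]
opening: 0.0682
```

```bash
python3 - <<'E'
from h import *
look("w17")
E
```

```text
tcp [0.5437 0.3556 0.2506] t 47.8
```

View pics/w17.png

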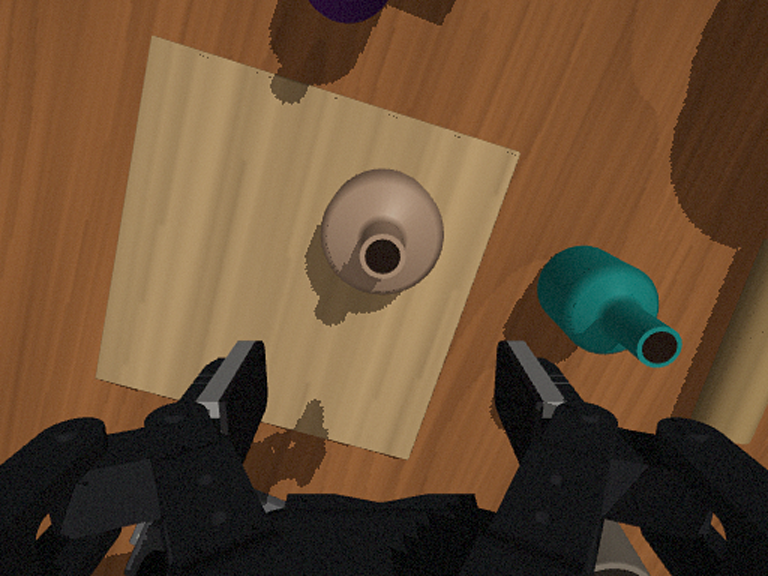

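```bash
python3 - <<'E'
from h import *
n=ray_onz(np.load("w17_W.npy"),np.array((382,256.5))/1.5,.120); print(n)
plan(n[0],n[1],.088)
E
```

```text
[0.54374552 0.35602529 0.12      ]
t=47.8 tcp [0.5434 0.3559 0.2506] tooly [ 0.001  0.    -1.   ] cur yaw 19.8 op 0.0682 F [-0.2  0.  -0.4]
  -> trans [0.2, 162.6, 0.0] yaw 0.0 rows>= 4
```

Request:
arm_command(force=40, series=[{"translation": [0, 45, 0], "yaw": 0, "claw": 0.6}, {"translation": [0, 90, 0], "yaw": 0, "claw": 0.6}, {"translation": [0, 135, 0], "yaw": 0, "claw": 0.6}, {"translation": [0, 162, 0], "yaw": 0, "claw": 0.6}, {"translation": [0, 162, 0], "yaw": 0, "claw": 0.3}, {"translation": [0, 162, 0], "yaw": 0, "claw": 0}, {"translation": [0, 162, 0], "yaw": 0, "claw": -0.3}, {"translation": [0, 162, 0], "yaw": 0, "claw": -0.6}, {"translation": [0, 162, 0], "yaw": 0, "claw": -1}, {"translation": [0, 162, 0], "yaw": 0, "claw": -1}, {"translation": [0, 162, 0], "yaw": 0, "claw": -1}, {"translation": [0, 162, 0], "yaw": 0, "claw": -1}])

```text
time_s: 49.0
tcp_pos: [0.5439, 0.3583, 0.0909]
orientation: [[0.94, 0.003, -0.341], [0.341, 0.002, 0.94], [0.004, -1.0, 0.001]]
ft_force: [-0.8, -1.2, 6.7]
opening: 0.0246
```

```bash
python3 - <<'E'
from h import *
u=np.array([0.9932,-0.1167]);o=np.array([.5825,.0242]);q=o+.011*u
print(q);plan(q[0],q[1],.26,-6.7)
E
```

```text
[0.5934252 0.0229163]
t=49.0 tcp [0.5439 0.3583 0.0909] tooly [ 0.003  0.002 -1.   ] cur yaw 19.9 op 0.0246 F [-0.8 -1.2  6.7]
  -> trans [-67.1, -169.7, -332.0] yaw 26.6 rows>= 8
```

Request:
arm_command(series=[{"translation": [0, -30, 0], "yaw": 0, "claw": -1}, {"translation": [0, -70, 0], "yaw": 0, "claw": -1}, {"translation": [0, -110, 0], "yaw": 0, "claw": -1}, {"translation": [0, -150, 0], "yaw": 0, "claw": -1}, {"translation": [-8, -170, -40], "yaw": 3, "claw": -1}, {"translation": [-17, -170, -85], "yaw": 7, "claw": -1}, {"translation": [-26, -170, -130], "yaw": 11, "claw": -1}, {"translation": [-35, -170, -175], "yaw": 15, "claw": -1}, {"translation": [-44, -170, -220], "yaw": 18, "claw": -1}, {"translation": [-53, -170, -265], "yaw": 22, "claw": -1}, {"translation": [-61, -170, -305], "yaw": 25, "claw": -1}, {"translation": [-67, -170, -332], "yaw": 26.6, "claw": -1}, {"translation": [-67, -170, -332], "yaw": 26.6, "claw": -1}, {"translation": [-67, -170, -332], "yaw": 26.6, "claw": -1}, {"translation": [-67, -170, -332], "yaw": 26.6, "claw": -1}, {"translation": [-67, -170, -332], "yaw": 26.6, "claw": -1}])

```text
time_s: 50.6
tcp_pos: [0.5926, 0.0249, 0.258]
orientation: [[0.994, -0.0, 0.113], [-0.113, 0.001, 0.994], [-0.0, -1.0, 0.001]]
ft_force: [0.2, 0.8, -3.0]
opening: 0.0247
```

```bash
python3 - <<'E'
from h import *
look("w18")
plan(.5934,.0229,.0929,-6.7)
E
```

```text
tcp [0.5926 0.0249 0.258 ] t 50.6
t=50.6 tcp [0.5926 0.0246 0.258 ] tooly [-0.  0. -1.] cur yaw -6.5 op 0.0248 F [ 0.   0.3 -3.4]
  -> trans [1.0, 165.1, -1.7] yaw 0.2 rows>= 4
```

View pics/w18.png

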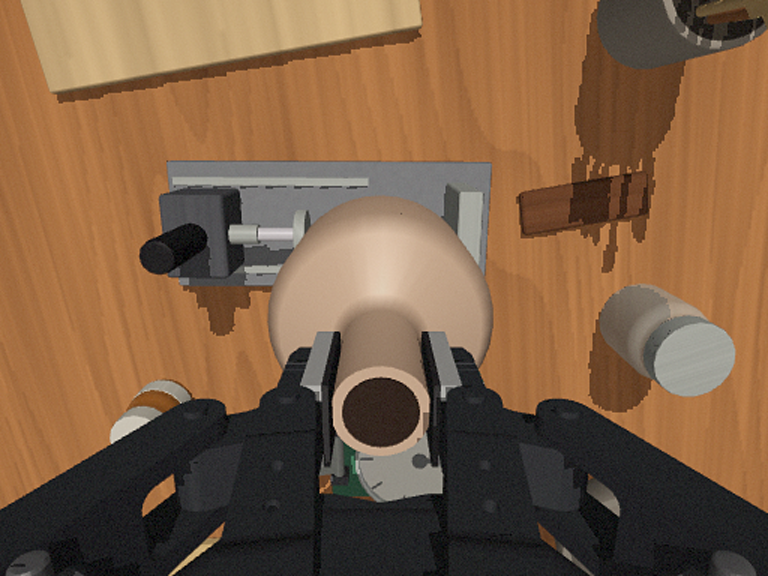

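Request:
arm_command(series=[{"translation": [1, 40, -1], "yaw": 0, "claw": -1}, {"translation": [1, 70, -1], "yaw": 0, "claw": -1}, {"translation": [1, 90, -1], "yaw": 0, "claw": -1}, {"translation": [1, 110, -1], "yaw": 0, "claw": -1}, {"translation": [1, 130, -1], "yaw": 0, "claw": -1}, {"translation": [1, 148, -1], "yaw": 0, "claw": -1}, {"translation": [1, 158, -1], "yaw": 0, "claw": -1}, {"translation": [1, 163, -1], "yaw": 0, "claw": -1}, {"translation": [1, 164.5, -1], "yaw": 0, "claw": -1}, {"translation": [1, 165.5, -1], "yaw": 0, "claw": -1}, {"translation": [1, 165.5, -1], "yaw": 0, "claw": -1}])

```text
time_s: 51.75
tcp_pos: [0.5941, 0.0221, 0.0935]
orientation: [[0.993, 0.001, 0.115], [-0.115, 0.0, 0.993], [0.001, -1.0, 0.001]]
ft_force: [-0.8, 1.3, -2.5]
opening: 0.0245
```

Request:
arm_command(series=[{"translation": [0, 0.5, 0], "yaw": 0, "claw": -1}, {"translation": [0, 0.7, 0], "yaw": 0, "claw": -1}, {"translation": [0, 0.7, 0], "yaw": 0, "claw": -1}])

```text
time_s: 52.05
tcp_pos: [0.5942, 0.0225, 0.0932]
orientation: [[0.993, 0.002, 0.115], [-0.115, 0.001, 0.993], [0.001, -1.0, 0.001]]
ft_force: [-3.0, 2.7, 6.0]
opening: 0.0248
```

Request:
arm_command(series=[{"translation": [0, -0.5, 0], "yaw": 0, "claw": -0.6}, {"translation": [0, -0.5, 0], "yaw": 0, "claw": 0}, {"translation": [0, -0.5, 0], "yaw": 0, "claw": 0.4}, {"translation": [0, -0.5, 0], "yaw": 0, "claw": 0.4}, {"translation": [0, -0.5, 0], "yaw": 0, "claw": 0.4}, {"translation": [0, -20, 0], "yaw": 0, "claw": 0.4}, {"translation": [0, -60, 0], "yaw": 0, "claw": 0.4}, {"translation": [0, -100, 0], "yaw": 0, "claw": 0.4}, {"translation": [0, -130, 0], "yaw": 0, "claw": 0.4}, {"translation": [-50, -130, 0], "yaw": 0, "claw": 0.4}, {"translation": [-100, -130, 0], "yaw": 0, "claw": 0.4}, {"translation": [-132, -130, 0], "yaw": 0, "claw": 0.6}, {"translation": [-132, -130, 0], "yaw": 0, "claw": 0.6}, {"translation": [-132, -130, 0], "yaw": 0, "claw": 0.6}])

```text
time_s: 53.45
tcp_pos: [0.4624, 0.0378, 0.2224]
orientation: [[0.993, 0.001, 0.115], [-0.115, 0.002, 0.993], [0.001, -1.0, 0.002]]
ft_force: [1.2, 0.3, 0.1]
opening: 0.0685
```

```bash
python3 - <<'E'
from h import *
plan(.462,.038,0.0785,-6.7)
look("w19")
E
```

```text
t=53.5 tcp [0.4624 0.0378 0.2224] tooly [ 0.001  0.002 -1.   ] cur yaw -6.6 op 0.0685 F [1.2 0.3 0.1]
  -> trans [-0.5, 143.9, -0.2] yaw 0.1 rows>= 3
tcp [0.4624 0.0378 0.2224] t 53.5
```

View pics/w19.png

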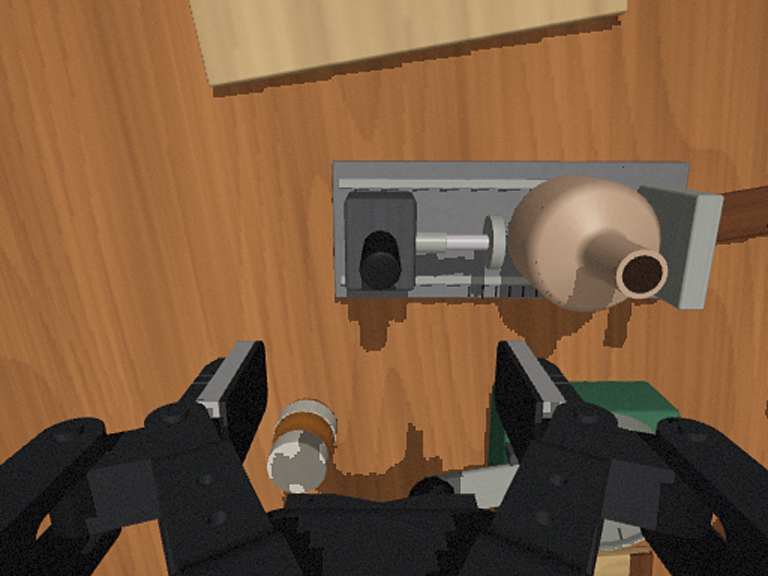

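Request:
arm_command(force=30, series=[{"translation": [0, 45, -0.5], "yaw": 0, "claw": 0.6}, {"translation": [0, 90, -0.5], "yaw": 0, "claw": 0.6}, {"translation": [0, 130, -0.5], "yaw": 0, "claw": 0.6}, {"translation": [0, 144, -0.5], "yaw": 0, "claw": 0.4}, {"translation": [0, 144, -0.5], "yaw": 0, "claw": 0}, {"translation": [0, 144, -0.5], "yaw": 0, "claw": -0.4}, {"translation": [0, 144, -0.5], "yaw": 0, "claw": -0.8}, {"translation": [0, 144, -0.5], "yaw": 0, "claw": -1}, {"translation": [0, 144, -0.5], "yaw": 0, "claw": -1}, {"translation": [0, 144, -0.5], "yaw": 0, "claw": -1}, {"translation": [0, 144, -0.5], "yaw": 0, "claw": -1}])

```text
time_s: 54.6
tcp_pos: [0.4635, 0.0363, 0.0788]
orientation: [[0.993, 0.002, 0.116], [-0.116, 0.0, 0.993], [0.002, -1.0, 0.0]]
ft_force: [2.2, -5.3, 6.2]
opening: 0.0211
```

```bash
python3 -c "from h import *; gap()"
```

```text
t 54.6 gap 0.1015 F [ 2.2 -5.3  6.2] op 0.0211 tcp [0.4635 0.0363 0.0788]
```

Request:
arm_command(series=[{"translation": [3, 0, 0], "yaw": 0, "claw": -1}, {"translation": [6, 0, 0], "yaw": 0, "claw": -1}, {"translation": [8, 0, 0], "yaw": 0, "claw": -1}, {"translation": [10, 0, 0], "yaw": 0, "claw": -1}, {"translation": [12, 0, 0], "yaw": 0, "claw": -1}, {"translation": [14, 0, 0], "yaw": 0, "claw": -1}, {"translation": [16, 0, 0], "yaw": 0, "claw": -1}, {"translation": [17.5, 0, 0], "yaw": 0, "claw": -1}, {"translation": [18.5, 0, 0], "yaw": 0, "claw": -1}, {"translation": [19.5, 0, 0], "yaw": 0, "claw": -1}, {"translation": [20.5, 0, 0], "yaw": 0, "claw": -1}, {"translation": [21.5, 0, 0], "yaw": 0, "claw": -1}, {"translation": [22, 0, 0], "yaw": 0, "claw": -1}, {"translation": [22, 0, 0], "yaw": 0, "claw": -1}])

```text
time_s: 56.0
tcp_pos: [0.484, 0.0339, 0.0788]
orientation: [[0.993, -0.001, 0.116], [-0.116, 0.001, 0.993], [-0.001, -1.0, 0.001]]
ft_force: [-5.9, -4.2, 14.3]
opening: 0.0213
```

```bash
python3 -c "from h import *; gap()"
```

```text
t 56.0 gap 0.0810 F [-5.9 -4.2 14.3] op 0.0213 tcp [0.484  0.0339 0.0788]
```

Request:
arm_command(series=[{"translation": [1, 0, 0], "yaw": 0, "claw": -1}, {"translation": [2, 0, 0], "yaw": 0, "claw": -1}, {"translation": [3, 0, 0], "yaw": 0, "claw": -1}, {"translation": [4, 0, 0], "yaw": 0, "claw": -1}, {"translation": [5, 0, 0], "yaw": 0, "claw": -1}, {"translation": [5.5, 0, 0], "yaw": 0, "claw": -1}, {"translation": [5.5, 0, 0], "yaw": 0, "claw": -1}, {"translation": [5.5, 0, 0], "yaw": 0, "claw": -1}])

```text
time_s: 56.8
tcp_pos: [0.4891, 0.0333, 0.0788]
orientation: [[0.993, -0.001, 0.116], [-0.116, 0.001, 0.993], [-0.002, -1.0, 0.001]]
ft_force: [-6.5, -3.5, 17.3]
opening: 0.0217
```

```bash
python3 -c "from h import *; gap()
save('scene','s20',(205,120,285,225),6)"
```

```text
t 56.8 gap 0.0758 F [-6.5 -3.5 17.3] op 0.0217 tcp [0.4891 0.0333 0.0788]
```

View pics/s20.png

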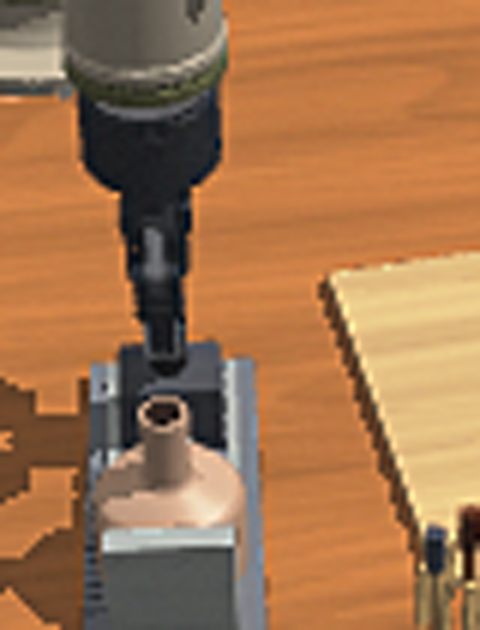

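Gap 75.8 mm, so the tip is pushed in about 8 mm. I'll add 1.5 mm, hold, and check the force.

Request:
arm_command(series=[{"translation": [1, 0, 0], "yaw": 0, "claw": -1}, {"translation": [1.5, 0, 0], "yaw": 0, "claw": -1}, {"translation": [1.5, 0, 0], "yaw": 0, "claw": -1}, {"translation": [1.5, 0, 0], "yaw": 0, "claw": -1}, {"translation": [1.5, 0, 0], "yaw": 0, "claw": -1}, {"translation": [1.5, 0, 0], "yaw": 0, "claw": -1}, {"translation": [1.5, 0, 0], "yaw": 0, "claw": -1}])

```text
time_s: 57.55
tcp_pos: [0.4904, 0.0332, 0.0788]
orientation: [[0.993, -0.002, 0.116], [-0.116, 0.001, 0.993], [-0.002, -1.0, 0.001]]
ft_force: [-8.3, -4.5, 17.7]
opening: 0.0211
```

```bash
python3 -c "from h import *; gap()"
```

```text
t 57.5 gap 0.0744 F [-8.3 -4.5 17.7] op 0.0211 tcp [0.4904 0.0332 0.0788]
```

Request:
arm_command(series=[{"translation": [-2, 0, 0], "yaw": 0, "claw": -1}, {"translation": [-4, 0, 0], "yaw": 0, "claw": -1}, {"translation": [-8, 0, 0], "yaw": 0, "claw": -1}, {"translation": [-12, 0, 0], "yaw": 0, "claw": -1}, {"translation": [-18, 0, 0], "yaw": 0, "claw": -1}, {"translation": [-24, 0, 0], "yaw": 0, "claw": -1}, {"translation": [-28, 0, 0], "yaw": 0, "claw": -1}, {"translation": [-30, 0, 0], "yaw": 0, "claw": -1}, {"translation": [-30, 0, 0], "yaw": 0, "claw": -1}, {"translation": [-30, 0, 0], "yaw": 0, "claw": -0.5}, {"translation": [-30, 0, 0], "yaw": 0, "claw": 0.2}, {"translation": [-30, 0, 0], "yaw": 0, "claw": 0.6}, {"translation": [-30, 0, 0], "yaw": 0, "claw": 0.6}, {"translation": [-30, 0, 0], "yaw": 0, "claw": 0.6}, {"translation": [-30, -45, 0], "yaw": 0, "claw": 0.6}, {"translation": [-30, -95, 0], "yaw": 0, "claw": 0.6}, {"translation": [-30, -145, 0], "yaw": 0, "claw": 0.6}, {"translation": [-30, -150, 0], "yaw": 0, "claw": 0.6}, {"translation": [-30, -150, 0], "yaw": 0, "claw": 0.6}])

```text
time_s: 59.45
tcp_pos: [0.4622, 0.0373, 0.2293]
orientation: [[0.993, 0.003, 0.115], [-0.115, 0.002, 0.993], [0.003, -1.0, 0.002]]
ft_force: [-1.0, -0.5, -0.5]
opening: 0.068
```

```bash
python3 - <<'E'
from h import *
gap()
u=np.array([0.9932,-0.1167]);o=np.array([.5825,.0242]);q=o+.018*u
print(q);plan(q[0],q[1],.23,-6.7)
E
```

```text
t 59.5 gap 0.1029 F [-1.  -0.5 -0.5] op 0.0680 tcp [0.4622 0.0373 0.2293]
[0.6003776 0.0220994]
t=59.5 tcp [0.4622 0.0373 0.2293] tooly [ 0.003  0.002 -1.   ] cur yaw -6.6 op 0.0680 F [-1.  -0.5 -0.5]
  -> trans [139.0, -0.4, 0.8] yaw 0.1 rows>= 3
```

Request:
arm_command(series=[{"translation": [45, 0, 0.5], "yaw": 0, "claw": 0.6}, {"translation": [90, 0, 0.5], "yaw": 0, "claw": 0.6}, {"translation": [130, 0, 0.5], "yaw": 0, "claw": 0.6}, {"translation": [140, 0, 0.5], "yaw": 0, "claw": 0.6}, {"translation": [140, 0, 0.5], "yaw": 0, "claw": 0.6}, {"translation": [140, 0, 0.5], "yaw": 0, "claw": 0.6}])

```text
time_s: 60.05
tcp_pos: [0.5993, 0.0205, 0.2267]
orientation: [[0.993, -0.002, 0.117], [-0.117, -0.001, 0.993], [-0.002, -1.0, -0.001]]
ft_force: [1.1, -0.2, 0.8]
opening: 0.068
```

```bash
python3 - <<'E'
from h import *
look("w21")
plan(.6004,.0221,.092,-6.7)
E
```

```text
tcp [0.5993 0.0205 0.2267] t 60.0
t=60.1 tcp [0.5993 0.0209 0.2274] tooly [-0.001  0.    -1.   ] cur yaw -6.7 op 0.0681 F [ 0.4 -0.3  0.1]
  -> trans [1.2, 135.4, 1.3] yaw 0.0 rows>= 3
```

View pics/w21.png

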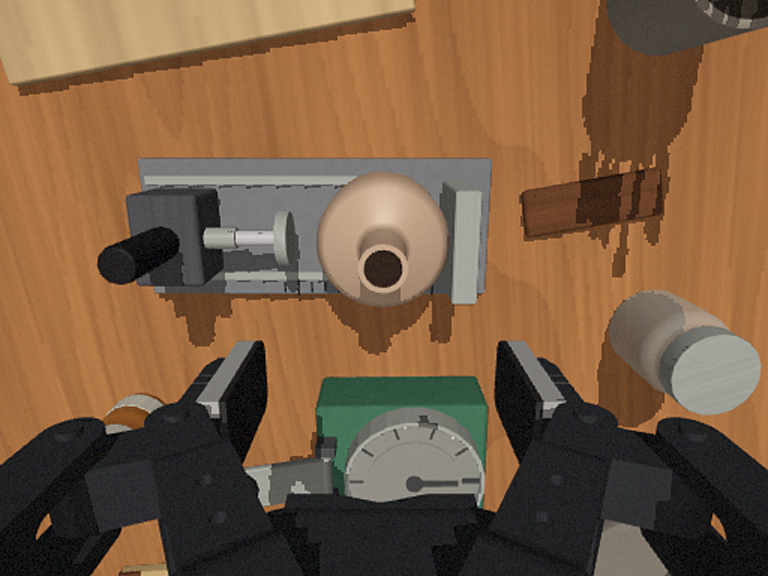

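```bash
python3 - <<'E'
from h import *
n=ray_onz(np.load("w21_W.npy"),np.array((384,269))/1.5,.122); print(n, "gauge x",(n[:2]-np.array([.5825,.0242]))@np.array([.9932,-.1167]))
E
```

```text
[0.60015927 0.02049726 0.122     ] gauge x 0.017971293056340324
```

Request:
arm_command(force=40, series=[{"translation": [1, 45, 1], "yaw": 0, "claw": 0.6}, {"translation": [1, 90, 1], "yaw": 0, "claw": 0.6}, {"translation": [1, 127, 1], "yaw": 0, "claw": 0.6}, {"translation": [1, 135, 1], "yaw": 0, "claw": 0.6}, {"translation": [1, 135, 1], "yaw": 0, "claw": 0.3}, {"translation": [1, 135, 1], "yaw": 0, "claw": 0}, {"translation": [1, 135, 1], "yaw": 0, "claw": -0.3}, {"translation": [1, 135, 1], "yaw": 0, "claw": -0.6}, {"translation": [1, 135, 1], "yaw": 0, "claw": -1}, {"translation": [1, 135, 1], "yaw": 0, "claw": -1}, {"translation": [1, 135, 1], "yaw": 0, "claw": -1}, {"translation": [1, 135, 1], "yaw": 0, "claw": -1}])

```text
time_s: 61.3
tcp_pos: [0.6008, 0.0223, 0.0951]
orientation: [[0.993, -0.001, 0.116], [-0.116, 0.002, 0.993], [-0.001, -1.0, 0.002]]
ft_force: [-11.5, 1.4, 12.3]
opening: 0.0247
```

```bash
python3 - <<'E'
from h import *
plan(.387,-.343,.26,-30)
E
```

```text
t=61.3 tcp [0.6008 0.0223 0.0951] tooly [-0.001  0.002 -1.   ] cur yaw -6.6 op 0.0247 F [-11.5   1.4  12.3]
  -> trans [-170.3, -165.4, -387.3] yaw 23.4 rows>= 10
```

Request:
arm_command(series=[{"translation": [-4, -2, 0], "yaw": 0, "claw": -1}, {"translation": [-6, -25, 0], "yaw": 0, "claw": -1}, {"translation": [-6, -70, 0], "yaw": 0, "claw": -1}, {"translation": [-6, -115, 0], "yaw": 0, "claw": -1}, {"translation": [-8, -155, 0], "yaw": 0, "claw": -1}, {"translation": [-25, -165, -35], "yaw": 2, "claw": -1}, {"translation": [-42, -165, -75], "yaw": 5, "claw": -1}, {"translation": [-59, -165, -115], "yaw": 8, "claw": -1}, {"translation": [-75, -165, -155], "yaw": 11, "claw": -1}, {"translation": [-92, -165, -195], "yaw": 14, "claw": -1}, {"translation": [-108, -165, -235], "yaw": 17, "claw": -1}, {"translation": [-125, -165, -275], "yaw": 20, "claw": -1}, {"translation": [-141, -165, -315], "yaw": 22, "claw": -1}, {"translation": [-157, -165, -355], "yaw": 23.4, "claw": -1}, {"translation": [-170, -165, -387], "yaw": 23.4, "claw": -1}, {"translation": [-170, -165, -387], "yaw": 23.4, "claw": -1}, {"translation": [-170, -165, -387], "yaw": 23.4, "claw": -1}, {"translation": [-170, -165, -387], "yaw": 23.4, "claw": -1}, {"translation": [-170, -165, -387], "yaw": 23.4, "claw": -1}])

```text
time_s: 63.2
tcp_pos: [0.389, -0.3415, 0.2579]
orientation: [[0.867, 0.0, 0.498], [-0.498, 0.001, 0.867], [-0.0, -1.0, 0.001]]
ft_force: [0.1, 0.1, -4.8]
opening: 0.0247
```

```bash
python3 - <<'E'
from h import *
look("w22")
plan(.387,-.343,.0931,-30)
E
```

```text
tcp [ 0.389  -0.3415  0.2579] t 63.2
t=63.2 tcp [ 0.3889 -0.3415  0.2579] tooly [ 0.  0. -1.] cur yaw -29.9 op 0.0246 F [ 0.   0.2 -3.5]
  -> trans [-0.9, 164.8, -2.3] yaw 0.1 rows>= 4
```

View pics/w22.png

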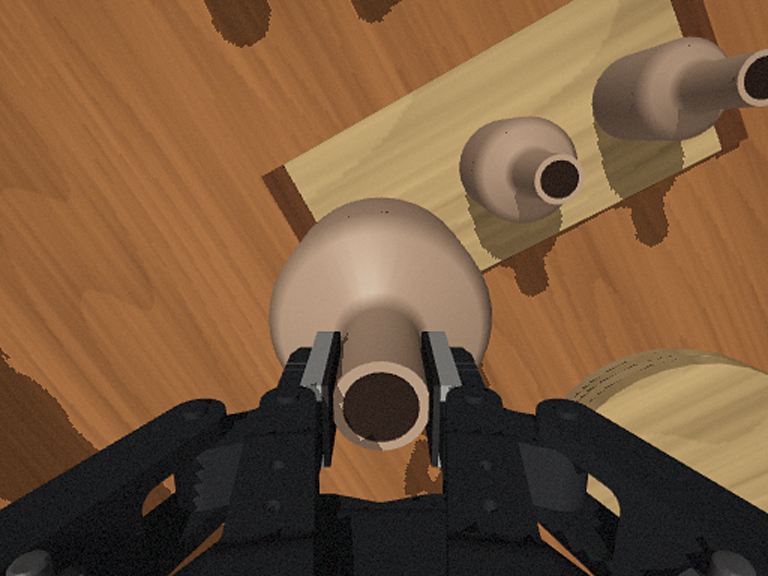

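Request:
arm_command(series=[{"translation": [-1, 45, -2], "yaw": 0, "claw": -1}, {"translation": [-1, 90, -2], "yaw": 0, "claw": -1}, {"translation": [-1, 130, -2], "yaw": 0, "claw": -1}, {"translation": [-1, 154, -2], "yaw": 0, "claw": -1}, {"translation": [-1, 161, -2], "yaw": 0, "claw": -1}, {"translation": [-1, 163, -2], "yaw": 0, "claw": -1}, {"translation": [-1, 164, -2], "yaw": 0, "claw": -1}, {"translation": [-1, 165, -2], "yaw": 0, "claw": -1}, {"translation": [-1, 165, -2], "yaw": 0, "claw": -1}, {"translation": [-1, 165, -2], "yaw": 0, "claw": -1}])

```text
time_s: 64.25
tcp_pos: [0.3865, -0.3442, 0.0936]
orientation: [[0.866, 0.001, 0.501], [-0.501, -0.0, 0.866], [0.001, -1.0, 0.0]]
ft_force: [0.2, -0.6, -3.7]
opening: 0.0244
```

Request:
arm_command(series=[{"translation": [0, 0.5, 0], "yaw": 0, "claw": -1}, {"translation": [0, 0.7, 0], "yaw": 0, "claw": -1}, {"translation": [0, 0.7, 0], "yaw": 0, "claw": -1}])

```text
time_s: 64.55
tcp_pos: [0.3863, -0.3443, 0.093]
orientation: [[0.866, 0.001, 0.501], [-0.501, -0.0, 0.866], [0.001, -1.0, 0.0]]
ft_force: [-1.7, 2.8, 6.8]
opening: 0.025
```

Contact. I'll release, rise and move clear to look.

Request:
arm_command(series=[{"translation": [0, -0.5, 0], "yaw": 0, "claw": -0.6}, {"translation": [0, -0.5, 0], "yaw": 0, "claw": 0}, {"translation": [0, -0.5, 0], "yaw": 0, "claw": 0.2}, {"translation": [0, -0.5, 0], "yaw": 0, "claw": 0.2}, {"translation": [0, -0.5, 0], "yaw": 0, "claw": 0.2}, {"translation": [0, -20, 0], "yaw": 0, "claw": 0.2}, {"translation": [0, -60, 0], "yaw": 0, "claw": 0.2}, {"translation": [0, -110, 0], "yaw": 0, "claw": 0.2}, {"translation": [0, -150, 0], "yaw": 0, "claw": 0.2}, {"translation": [0, -180, 20], "yaw": 0, "claw": 0.2}, {"translation": [0, -190, 60], "yaw": -5, "claw": 0}, {"translation": [0, -190, 110], "yaw": -13, "claw": -0.5}, {"translation": [0, -190, 160], "yaw": -20, "claw": -1}, {"translation": [0, -190, 200], "yaw": -20, "claw": -1}, {"translation": [0, -190, 200], "yaw": -20, "claw": -1}, {"translation": [0, -190, 200], "yaw": -20, "claw": -1}])

```text
time_s: 66.15
tcp_pos: [0.4865, -0.17, 0.282]
orientation: [[0.985, -0.001, 0.172], [-0.172, -0.001, 0.985], [-0.001, -1.0, -0.001]]
ft_force: [0.1, -0.7, 0.1]
opening: 0.0
```

```bash
python3 - <<'E'
from h import *
look("w23")
save("top","t23",(250,140,470,300),3)
save("scene","s23",(80,120,280,260),3.5)
plan(.4765,-.138,.13,-10)
E
```

```text
tcp [ 0.4865 -0.17    0.282 ] t 66.2
t=66.3 tcp [ 0.4855 -0.1725  0.2823] tooly [ 0. -0. -1.] cur yaw -10.2 op -0.0002 F [ 0.1 -0.3 -0.2]
  -> trans [-15.0, 152.3, 32.4] yaw -0.2 rows>= 4
```

View pics/t23.png

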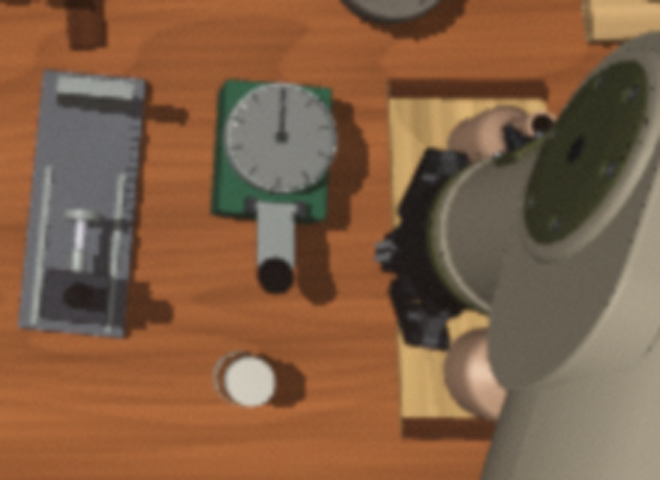

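View pics/s23.png

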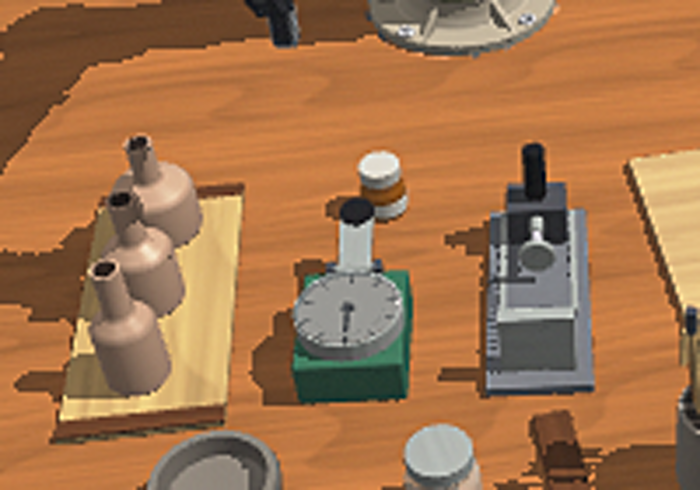

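View pics/w23.png

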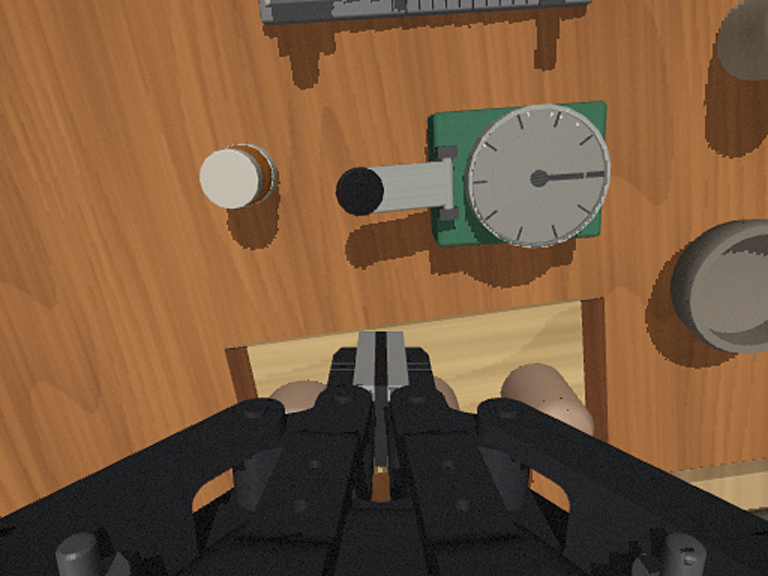

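All three vases stand on the done board, the pointer is at 0, and the pad is at (360,192) in the wrist view.

```bash
python3 - <<'E'
from h import *
n=ray_onz(np.load("w23_W.npy"),np.array((360,191))/1.5,.08); print(n)
W2=np.load("W2.npy");print(mtri([(np.load("w23_W.npy"),np.array((360,191))/1.5),(W2,np.array((357,446))/1.5)]))
plan(n[0],n[1],.10,-10)
E
```

```text
[ 0.47691232 -0.13868951  0.08      ]
(array([ 0.47661372, -0.13907951,  0.07606401]), array([-0.1,  0. ,  0.1, -0. ]))
t=66.3 tcp [ 0.4855 -0.1725  0.2823] tooly [ 0. -0. -1.] cur yaw -10.2 op -0.0002 F [ 0.1 -0.3 -0.2]
  -> trans [-14.5, 182.3, 31.8] yaw -0.2 rows>= 4
```

Request:
arm_command(series=[{"translation": [-14.5, 20, 32], "yaw": 0, "claw": -1}, {"translation": [-14.5, 65, 32], "yaw": 0, "claw": -1}, {"translation": [-14.5, 110, 32], "yaw": 0, "claw": -1}, {"translation": [-14.5, 150, 32], "yaw": 0, "claw": -1}, {"translation": [-14.5, 175, 32], "yaw": 0, "claw": -1}, {"translation": [-14.5, 182, 32], "yaw": 0, "claw": -1}, {"translation": [-14.5, 182, 32], "yaw": 0, "claw": -1}, {"translation": [-14.5, 182, 32], "yaw": 0, "claw": -1}, {"translation": [-14.5, 182, 32], "yaw": 0, "claw": -1}])

```text
time_s: 67.2
tcp_pos: [0.4786, -0.1373, 0.1018]
orientation: [[0.985, 0.003, 0.175], [-0.175, -0.0, 0.985], [0.003, -1.0, 0.0]]
ft_force: [-0.3, 0.1, -0.0]
opening: 0.0002
```

```bash
python3 - <<'E'
from h import *
plan(.4767,-.1388,.054)
E
```

```text
t=67.2 tcp [ 0.4786 -0.1373  0.1018] tooly [ 0.003 -0.    -1.   ] cur yaw -10.1 op 0.0002 F [-0.3  0.1 -0. ]
  -> trans [-1.7, 47.8, -1.8] yaw 0.0 rows>= 1
```

Request:
arm_command(series=[{"translation": [-1.5, 15, -1.5], "yaw": 0, "claw": -1}, {"translation": [-1.5, 22, -1.5], "yaw": 0, "claw": -1}, {"translation": [-1.5, 28, -1.5], "yaw": 0, "claw": -1}, {"translation": [-1.5, 34, -1.5], "yaw": 0, "claw": -1}, {"translation": [-1.5, 40, -1.5], "yaw": 0, "claw": -1}, {"translation": [-1.5, 44, -1.5], "yaw": 0, "claw": -1}, {"translation": [-1.5, 46, -1.5], "yaw": 0, "claw": -1}, {"translation": [-1.5, 46, -1.5], "yaw": 0, "claw": -1}])

```text
time_s: 68.0
tcp_pos: [0.476, -0.138, 0.0542]
orientation: [[0.985, 0.0, 0.174], [-0.174, -0.0, 0.985], [0.0, -1.0, -0.0]]
ft_force: [-2.1, -0.2, 4.7]
opening: -0.0003
```

Request:
arm_command(series=[{"translation": [0, 1, 0], "yaw": 0, "claw": -1}, {"translation": [0, 2, 0], "yaw": 0, "claw": -1}, {"translation": [0, 2, 0], "yaw": 0, "claw": -1}])

```text
time_s: 68.3
tcp_pos: [0.4762, -0.138, 0.0525]
orientation: [[0.985, 0.001, 0.174], [-0.174, -0.0, 0.985], [0.001, -1.0, 0.0]]
ft_force: [-1.3, -0.1, 5.2]
opening: -0.0002
```

Request:
arm_command(series=[{"translation": [0, 1, 0], "yaw": 0, "claw": -1}, {"translation": [0, 2, 0], "yaw": 0, "claw": -1}, {"translation": [0, 2, 0], "yaw": 0, "claw": -1}])

```text
time_s: 68.6
tcp_pos: [0.4765, -0.1382, 0.0511]
orientation: [[0.985, 0.001, 0.175], [-0.175, 0.0, 0.985], [0.001, -1.0, 0.001]]
ft_force: [-4.1, 1.5, 13.0]
opening: -0.0001
```

The stop is at z = 0.051 (13 N). I'll let it spring fully back and check the dial.

Request:
arm_command(series=[{"translation": [0, 0, 0], "yaw": 0, "claw": -1}, {"translation": [0, -12, 0], "yaw": 0, "claw": -1}, {"translation": [0, -28, 0], "yaw": 0, "claw": -1}, {"translation": [0, -48, 0], "yaw": 0, "claw": -1}, {"translation": [0, -48, 0], "yaw": 0, "claw": -1}, {"translation": [0, -48, 0], "yaw": 0, "claw": -1}, {"translation": [0, -48, 0], "yaw": 0, "claw": -1}, {"translation": [0, -48, 0], "yaw": 0, "claw": -1}])

```text
time_s: 69.4
tcp_pos: [0.4753, -0.1378, 0.0975]
orientation: [[0.985, -0.001, 0.174], [-0.174, -0.0, 0.985], [-0.001, -1.0, -0.0]]
ft_force: [0.1, 0.4, -0.1]
opening: -0.0003
```

```bash
python3 - <<'E'
from h import *
gap()
save("scene","s24",(150,150,220,230),7)
E
```

```text
t 69.4 gap 0.0695 F [ 0.1  0.4 -0.1] op -0.0003 tcp [ 0.4753 -0.1378  0.0975]
```

View pics/s24.png

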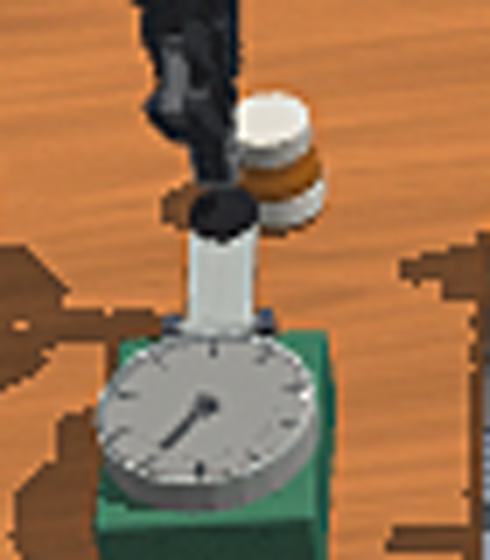

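The pointer moved one mark. Second press.

Request:
arm_command(series=[{"translation": [0, 12, 0], "yaw": 0, "claw": -1}, {"translation": [0, 18, 0], "yaw": 0, "claw": -1}, {"translation": [0, 24, 0], "yaw": 0, "claw": -1}, {"translation": [0, 31, 0], "yaw": 0, "claw": -1}, {"translation": [0, 38, 0], "yaw": 0, "claw": -1}, {"translation": [0, 44, 0], "yaw": 0, "claw": -1}, {"translation": [0, 48, 0], "yaw": 0, "claw": -1}, {"translation": [0, 48, 0], "yaw": 0, "claw": -1}, {"translation": [0, 48, 0], "yaw": 0, "claw": -1}, {"translation": [0, 48, 0], "yaw": 0, "claw": -1}])

```text
time_s: 70.45
tcp_pos: [0.4761, -0.1383, 0.0508]
orientation: [[0.985, 0.001, 0.175], [-0.175, 0.001, 0.985], [0.0, -1.0, 0.001]]
ft_force: [-6.2, 0.7, 16.4]
opening: 0.0
```

Request:
arm_command(series=[{"translation": [0, 0, 0], "yaw": 0, "claw": -1}, {"translation": [0, -12, 0], "yaw": 0, "claw": -1}, {"translation": [0, -28, 0], "yaw": 0, "claw": -1}, {"translation": [0, -48, 0], "yaw": 0, "claw": -1}, {"translation": [0, -48, 0], "yaw": 0, "claw": -1}, {"translation": [0, -48, 0], "yaw": 0, "claw": -1}, {"translation": [0, -48, 0], "yaw": 0, "claw": -1}, {"translation": [0, -48, 0], "yaw": 0, "claw": -1}])

```text
time_s: 71.25
tcp_pos: [0.4753, -0.1378, 0.0974]
orientation: [[0.985, -0.001, 0.174], [-0.174, -0.0, 0.985], [-0.001, -1.0, -0.0]]
ft_force: [0.6, -0.5, 0.1]
opening: 0.0002
```

```bash
python3 - <<'E'
from h import *
gap()
save("scene","s25",(150,150,220,230),7)
E
```

```text
t 71.2 gap 0.0695 F [ 0.6 -0.5  0.1] op 0.0002 tcp [ 0.4753 -0.1378  0.0974]
```

View pics/s25.png

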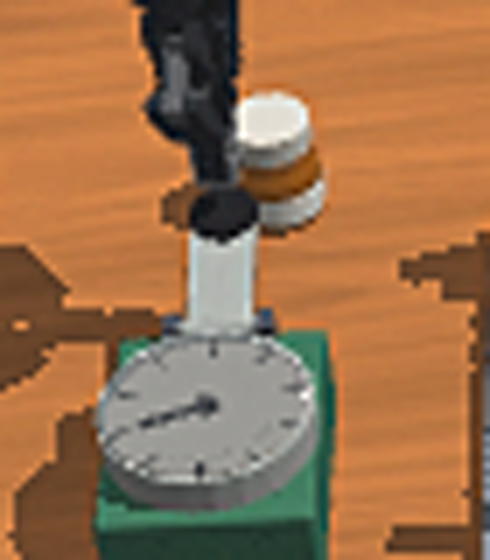

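Two marks. Third press.

Request:
arm_command(series=[{"translation": [0, 12, 0], "yaw": 0, "claw": -1}, {"translation": [0, 18, 0], "yaw": 0, "claw": -1}, {"translation": [0, 24, 0], "yaw": 0, "claw": -1}, {"translation": [0, 31, 0], "yaw": 0, "claw": -1}, {"translation": [0, 38, 0], "yaw": 0, "claw": -1}, {"translation": [0, 44, 0], "yaw": 0, "claw": -1}, {"translation": [0, 48, 0], "yaw": 0, "claw": -1}, {"translation": [0, 48, 0], "yaw": 0, "claw": -1}, {"translation": [0, 48, 0], "yaw": 0, "claw": -1}, {"translation": [0, 48, 0], "yaw": 0, "claw": -1}])

```text
time_s: 72.3
tcp_pos: [0.476, -0.1382, 0.0508]
orientation: [[0.985, 0.001, 0.175], [-0.175, 0.001, 0.985], [0.0, -1.0, 0.001]]
ft_force: [-6.3, 1.9, 15.8]
opening: 0.0004
```

Request:
arm_command(series=[{"translation": [0, 0, 0], "yaw": 0, "claw": -1}, {"translation": [0, -12, 0], "yaw": 0, "claw": -1}, {"translation": [0, -28, 0], "yaw": 0, "claw": -1}, {"translation": [0, -48, 0], "yaw": 0, "claw": -1}, {"translation": [0, -90, 0], "yaw": 0, "claw": -1}, {"translation": [0, -135, 0], "yaw": 0, "claw": -1}, {"translation": [0, -180, 0], "yaw": 0, "claw": -1}, {"translation": [0, -180, 0], "yaw": 0, "claw": -0.5}, {"translation": [0, -180, 0], "yaw": 0, "claw": 0}, {"translation": [0, -180, 0], "yaw": 0, "claw": 0.6}])

```text
time_s: 73.3
tcp_pos: [0.4753, -0.1376, 0.2292]
orientation: [[0.985, -0.001, 0.174], [-0.174, 0.0, 0.985], [-0.001, -1.0, 0.0]]
ft_force: [-0.3, 0.1, -0.3]
opening: 0.0431
```

```bash
python3 - <<'E'
from h import *
plan(.462,.038,.23,-6.7)
save("scene","s26",(150,150,220,230),7)
E
```

```text
t=73.3 tcp [ 0.4753 -0.1376  0.2292] tooly [-0.001  0.    -1.   ] cur yaw -10.0 op 0.0431 F [-0.3  0.1 -0.3]
  -> trans [-43.7, -0.7, 170.6] yaw -3.3 rows>= 4
```

View pics/s26.png

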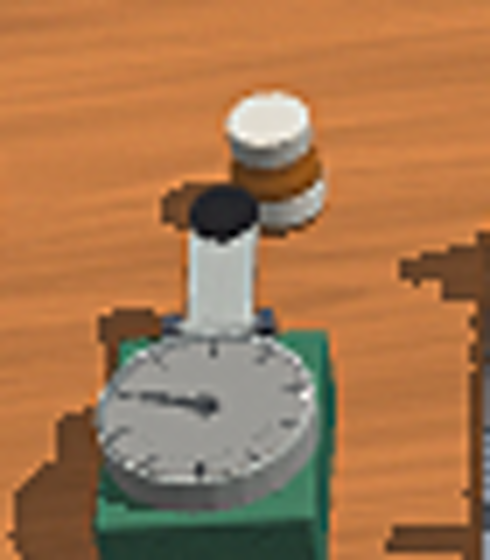

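Three marks, and the lever is up. Now I'll shut the caliper.

Request:
arm_command(series=[{"translation": [-11, 0, 43], "yaw": -1, "claw": 0.6}, {"translation": [-22, 0, 86], "yaw": -2, "claw": 0.6}, {"translation": [-33, 0, 129], "yaw": -3, "claw": 0.6}, {"translation": [-44, 0, 170], "yaw": -3.3, "claw": 0.6}, {"translation": [-44, 0, 170], "yaw": -3.3, "claw": 0.6}, {"translation": [-44, 0, 170], "yaw": -3.3, "claw": 0.6}, {"translation": [-44, 0, 170], "yaw": -3.3, "claw": 0.6}])

```text
time_s: 74.05
tcp_pos: [0.4619, 0.0358, 0.2296]
orientation: [[0.993, -0.001, 0.119], [-0.119, -0.001, 0.993], [-0.001, -1.0, -0.001]]
ft_force: [0.4, 0.7, 0.7]
opening: 0.0686
```

```bash
python3 - <<'E'
from h import *
look("w27")
plan(.462,.038,.0785,-6.7)
E
```

```text
tcp [0.4619 0.0358 0.2296] t 74.0
t=74.1 tcp [0.462  0.0355 0.2297] tooly [-0.001 -0.001 -1.   ] cur yaw -6.9 op 0.0683 F [ 0.3 -0.8  0.4]
  -> trans [-0.2, 151.2, 2.6] yaw -0.2 rows>= 4
```

View pics/w27.png

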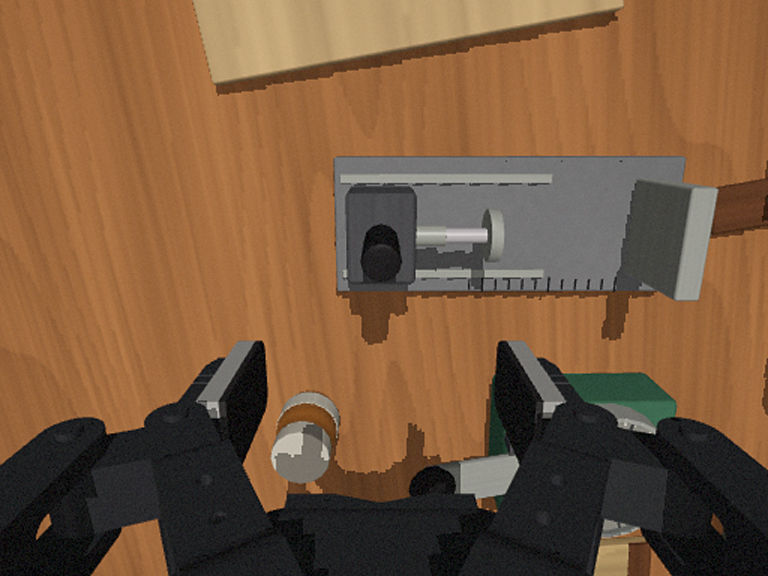

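Request:
arm_command(force=30, series=[{"translation": [0, 45, 2.5], "yaw": 0, "claw": 0.6}, {"translation": [0, 90, 2.5], "yaw": 0, "claw": 0.6}, {"translation": [0, 135, 2.5], "yaw": 0, "claw": 0.6}, {"translation": [0, 151, 2.5], "yaw": 0, "claw": 0.4}, {"translation": [0, 151, 2.5], "yaw": 0, "claw": 0}, {"translation": [0, 151, 2.5], "yaw": 0, "claw": -0.4}, {"translation": [0, 151, 2.5], "yaw": 0, "claw": -0.8}, {"translation": [0, 151, 2.5], "yaw": 0, "claw": -1}, {"translation": [0, 151, 2.5], "yaw": 0, "claw": -1}, {"translation": [0, 151, 2.5], "yaw": 0, "claw": -1}, {"translation": [0, 151, 2.5], "yaw": 0, "claw": -1}])

```text
time_s: 75.2
tcp_pos: [0.4635, 0.0389, 0.0805]
orientation: [[0.993, 0.002, 0.118], [-0.118, 0.0, 0.993], [0.002, -1.0, 0.001]]
ft_force: [-1.6, -5.0, 8.1]
opening: 0.0211
```

```bash
python3 -c "from h import *; gap()"
```

```text
t 75.2 gap 0.1019 F [-1.6 -5.   8.1] op 0.0211 tcp [0.4635 0.0389 0.0805]
```

Request:
arm_command(series=[{"translation": [8, 0, 0], "yaw": 0, "claw": -1}, {"translation": [18, 0, 0], "yaw": 0, "claw": -1}, {"translation": [28, 0, 0], "yaw": 0, "claw": -1}, {"translation": [38, 0, 0], "yaw": 0, "claw": -1}, {"translation": [48, 0, 0], "yaw": 0, "claw": -1}, {"translation": [58, 0, 0], "yaw": 0, "claw": -1}, {"translation": [68, 0, 0], "yaw": 0, "claw": -1}, {"translation": [78, 0, 0], "yaw": 0, "claw": -1}, {"translation": [86, 0, 0], "yaw": 0, "claw": -1}, {"translation": [92, 0, 0], "yaw": 0, "claw": -1}, {"translation": [96, 0, 0], "yaw": 0, "claw": -1}, {"translation": [98, 0, 0], "yaw": 0, "claw": -1}, {"translation": [99, 0, 0], "yaw": 0, "claw": -1}, {"translation": [99, 0, 0], "yaw": 0, "claw": -1}])

```text
time_s: 76.6
tcp_pos: [0.5615, 0.0273, 0.0805]
orientation: [[0.993, 0.002, 0.118], [-0.118, -0.0, 0.993], [0.002, -1.0, 0.0]]
ft_force: [-2.2, -2.3, 6.1]
opening: 0.0214
```

```bash
python3 -c "from h import *; gap()"
```

```text
t 76.6 gap 0.0032 F [-2.2 -2.3  6.1] op 0.0214 tcp [0.5615 0.0273 0.0805]
```

One or two millimetres more, then release and rise to a clear pose.

Request:
arm_command(series=[{"translation": [1, 0, 0], "yaw": 0, "claw": -1}, {"translation": [2, 0, 0], "yaw": 0, "claw": -1}, {"translation": [2, 0, 0], "yaw": 0, "claw": -1}])

```text
time_s: 76.9
tcp_pos: [0.5633, 0.0271, 0.0805]
orientation: [[0.993, 0.001, 0.118], [-0.118, 0.0, 0.993], [0.001, -1.0, 0.0]]
ft_force: [-2.5, -2.6, 6.7]
opening: 0.0213
```

Request:
arm_command(series=[{"translation": [0, 0, 0], "yaw": 0, "claw": -0.5}, {"translation": [0, 0, 0], "yaw": 0, "claw": 0}, {"translation": [0, 0, 0], "yaw": 0, "claw": 0.5}, {"translation": [0, 0, 0], "yaw": 0, "claw": 0.6}, {"translation": [0, 0, 0], "yaw": 0, "claw": 0.6}, {"translation": [0, -40, 0], "yaw": 0, "claw": 0.6}, {"translation": [0, -90, 0], "yaw": 0, "claw": 0.6}, {"translation": [0, -140, 0], "yaw": 0, "claw": 0.6}, {"translation": [0, -180, 0], "yaw": 0, "claw": 0.6}, {"translation": [-40, -200, 20], "yaw": 0, "claw": 0.6}, {"translation": [-70, -200, 60], "yaw": 0, "claw": 0.6}, {"translation": [-90, -200, 100], "yaw": 0, "claw": 0.6}, {"translation": [-90, -200, 150], "yaw": 0, "claw": 0.6}, {"translation": [-90, -200, 200], "yaw": 0, "claw": 0.6}, {"translation": [-90, -200, 200], "yaw": 0, "claw": 0.6}, {"translation": [-90, -200, 200], "yaw": 0, "claw": 0.6}, {"translation": [-90, -200, 200], "yaw": 0, "claw": 0.6}, {"translation": [-90, -200, 200], "yaw": 0, "claw": 0.6}])

```text
time_s: 78.7
tcp_pos: [0.4973, 0.2351, 0.2795]
orientation: [[0.993, 0.0, 0.12], [-0.12, 0.0, 0.993], [0.0, -1.0, 0.0]]
ft_force: [-0.1, -0.7, -0.7]
opening: 0.0683
```

```bash
python3 - <<'E'
from h import *
gap()
save("top","t28",(130,140,470,300),2.3)
save("scene","s28",(80,120,280,260),3.5)
E
```

```text
t 78.7 gap 0.0912 F [-0.1 -0.7 -0.7] op 0.0683 tcp [0.4973 0.2351 0.2795]
```

View pics/t28.png

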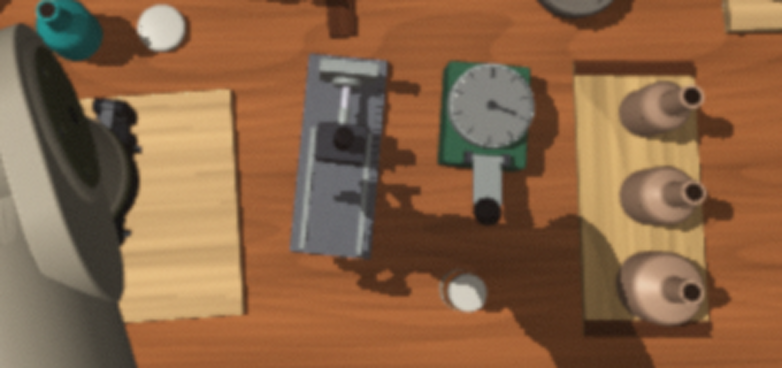

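View pics/s28.png

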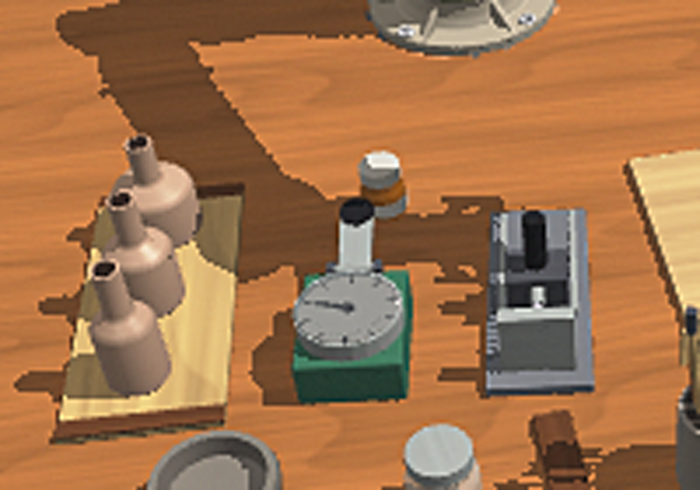

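```bash
python3 - <<'E'
from h import *
c=np.array([.4943,-.3462]);m=np.array([.9995,-.0319]);n=np.array([.0319,.9995])
for nm,(u,v),z in [("v1",(691,97),.144),("v2",(693,192),.136),("v4",(691,293),.12)]:
    q=onz("top",(u/2.3+130,v/2.3+140),z)[:2]; print(nm,q.round(4),((q-c)@m).round(3),((q-c)@n).round(3))
q=onz("top",(345/2.3+130,138/2.3+140),.119)[:2];print("gap",-(q-np.array([.5825,.0242]))@np.array([.9932,-.1167])-.018)
E
```

```text
v1 [ 0.5943 -0.3535] 0.1 -0.004
v2 [ 0.4915 -0.3505] -0.003 -0.004
v4 [ 0.3833 -0.3464] -0.111 -0.004
gap 0.004880611038988885
```

```bash
python3 -c "from rig import finish_job; print(finish_job())"
```

```text
the job is handed in; nothing more can be done
None
```

The job is handed in at about 79 s. The three vases present (1, 2 and 4) were gauged narrowest first and now stand on the right-hand board. The tally was then pressed three times and the empty caliper was slid shut. The hand-in reports no verdict.

- **Gauging:** For each vase the tip was pushed in 8–10 mm, at 8–9 N on the handle including about 3 N of jaw friction. The contact forces on tip and anvil could not be read directly, but the handle forces fit the stated spring and friction. Vase 4 was found against the anvil after the jaw opened.
- **Vases:** They stand upright at board x of about +0.10, 0.00 and −0.11 m, and board y of about 0.00 m.
- **Knocked vase:** Vase 2 was shoved about 45 mm on the start board while the arm was away. I remeasured it before grasping.
- **Tally:** The pointer is on the third mark and the lever is up.
- **Caliper:** The arm position gave a gap of about 1 mm before I released the handle, and the top camera afterwards gave about 5 mm. Both are under the 10 mm limit.
- **Disagreements:** Heights from the cameras read 3–6 mm below the given sizes throughout, so I used the given heights together with contact force. In the last pictures the bystanders in view had not visibly moved, though not all of them were in frame.

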